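Right the fallen vase against the drying wall

TASK

The copper vase has fallen over in front of the white-faced wall. Raise its lip and lean it against the wall at about 45 degrees, let go of it, then push its foot in towards the wall so that the lip slides up the wall and the vase comes to stand upright, with foot and lip touching the wall in the gap between the blue and the red vase. Press it home against the wall with a few newtons, never with more than 20 N, and leave everything else where it is.

Things in the scene. Friction and masses are not known exactly. Their poses are not given: they have to be found in the camera images.
- vase: The copper vase, a round turned beaker 118 mm tall: foot 48 mm across (0 to 16 mm above its underside), straight waist 40 mm across (26 to 94 mm), lip 48 mm across (104 to 118 mm). 0.25 to 0.5 kg, balanced about 59 mm above its underside. Origin: centre of its underside; z runs along it from foot to lip. At first it lies on its side, lip towards the wall. Friction on the bench about 0.6.
- vase_lip (a point): Centre of the copper vase's mouth, 118 mm from its underside along its axis. Leaning on the wall the vase rests stably while its axis is more than about 0.4 rad from the vertical; nearer the vertical it rocks upright, away from the wall, by itself.
- wall: Wall fixed to the bench, 400 mm long, 130 mm high: a dark steel frame with a slick white facing panel (friction about 0.2) on brass stand-offs. Origin: at bench height, mid-length. The facing is parallel to the plane y = 0 and looks along +y; it is set anew each time, 0 to 25 mm before that plane, and this is not measured: find it by touch. x runs along it, z is up. Rigid.
- vase_blue: Blue enamelled vase of the same shape and size as the copper one, standing upright close to the wall. Origin: centre of its underside, z up its axis. Leave it alone.
- vase_red: Red enamelled vase of the same shape and size, standing upright close to the wall on the other side of the gap. Origin: centre of its underside. Leave it alone.
- pot: Rough grey stoneware pot, 150 mm across and 90 mm high, with a flat wooden stick standing out of it to about 170 mm. Origin: centre of its underside. Leave it alone.
- bowl: White ceramic bowl, 90 mm across, 45 mm high. Origin: centre of its underside. Leave it alone.
- jar: Green glass jar with black cap, 60 mm across, 85 mm high. Origin: centre of its underside. Leave it alone.
- stone: Brick-red abrasive block, 110 x 35 x 25 mm. Origin: centre of its underside. Leave it alone.
- brush: Wooden-handled brush lying on the bench. Leave it alone.
There are look-alikes about, which are no part of the job. Leave any purple or turquoise look-alike of the vase alone.

How it is judged:
By the outcome, as a careful person would: the job done as asked, in the order asked, and still so for the second after the job is handed in, with the robot touching nothing.
It also fails if it takes over 67 s, if anything falls off the work surface, if the arm or the gripper's body presses on something with over 40 N, if the wrist force passes 120 N, or if a joint passes its speed limit or range.

ROBOT

A 6-joint arm with a two-finger parallel gripper is mounted at the origin on the work surface. World frame = base frame: x ahead of the robot, y to its left, z up, the work surface at z = 0. Lengths are in mm, angles in degrees, forces in N, time in s.
With the tool pointing down it reaches from about 300 to 850 mm from the base axis. Payload 4.2 kg.
Tool frame: the origin (TCP) lies at the very end of the fingers, on their centre line; the grasp point (between the pads) lies robot.grip_depth behind it (robot.grip_depth is the distance from the TCP to the grasp point, in mm); z points along the fingers, y is the direction in which the jaws open and shut (so a half turn about z gives the same grasp; the last joint's range is limited). The gripper opens to 91 mm and grips with 3 to 60 N. Pads are 32 mm wide; open, the fingers measure 118 mm over their backs; the gripper's body (76 mm by 178 mm) begins 60 mm behind the grasp point.
Start: joints at [-64.458, 18.312, 89.639, -0, 72.044, -1.146], TCP at [258.26, -513.756, 213.976] pointing down, gripper open.
Joint ranges: [-177.97, 177.97], [-48.28, 115.42], [12.27, 149.76], [-77.06, 257.06], [2.81, 150.46], [-146.56, 146.56]. Speed limits (degrees/s): [147.25, 147.25, 180, 180, 180, 180].

INTERFACE

Orientations are given as [roll, pitch, yaw] about the fixed x, y, z axes, in that order (R = Rz(yaw) Ry(pitch) Rx(roll)).
In Python, from plant import robot gives the robot as it stands. The module is installed in compiled form; this text tells all that it offers.
- The arm moves only by the tool carry_out, never from a script. Its argument "deltas" is a list of rows, each an object with "dp": the shift along the tool's x, y, z in mm, a list of three; "dr": the turn, a rotation vector about the tool's x, y, z in degrees, a list of three. A call has 1 to 5 rows; each row shifts and turns the pose as measured when the row begins, along the tool's axes as they then stand; what a row does not reach is not made up. A row lasts 1/12 s, in which the tool goes at most 41.7 mm and 7.16 degrees, less where a joint would pass 70% of its speed; a pose out of reach is approached as far as the arm can. A call with a gripper value outside its range is refused whole. "gripper" is the finger opening in mm, from 0 to 91.2, set as the call begins (left out, the last holds). The fingers move at their own pace and stop on an object; the grip force is fixed at half the most. Time passes only in rows, so rows that do not move let the fingers close. It gives the time, the measured TCP pose, the force and the opening at its end, in the units of the state.
- robot.get_obs(): the state, without advancing time (a new reading comes with each control period).
- robot.read_camera(name): name is "scene" or "top" or "wrist"; returns the picture (480x640x3 uint8, blue, green, red); there is no depth.
- robot.camera_params(name): a dict with "fx", "fy", "cx", "cy" (pixels), "origin" and "orientation" of the camera in the world. Camera axes: x right, y down, z forward; pixel columns grow to the right and rows downward; lengths in mm; the calibration is good to about 2 mm. The wrist camera is an equidistant fisheye: a pixel r from the principal point sees the ray r / f radians off the axis. A picture is of the moment at which its call begins: read the wrist's pose just before it. camera_params takes no time and is no camera call; for the wrist camera it gives the pose at the moment of the call.
- robot.close_job(): hands the job in, once; it reports no verdict.
The state is a dict: "clock": time; "q": joint angles; "qvel": joint speeds; "joint_torque": joint torques, N m; "ee_pos": TCP position; "eef_rot": TCP orientation; "force": force on the tool from outside, world axes, zero at the start; "ft_torque": the same for the moment, N m; "grip_width": opening from 0.0 (shut) to 1.0 (fully open).
Only numpy, scipy, OpenCV 4.12 (cv2) and the standard library are available. Lean on these libraries where they do the work, as an engineer would, in place of code of your own. Each camera call takes 0.05 s, during which the arm holds its last target.

## Working session

There is one attempt and no reset: what is moved stays moved. The work goes in short steps, Python scripts to look and compute and a tool call to move; the robot and the scene stay as the last step left them, time stands still between calls to the robot, and variables do not carry over. Pictures are saved under pics/ and viewed, and the job is handed in when it is done.

Besides the shell and the picture viewer there is one more tool, called after ">>>" as name([rows], argument=value, ...), one row to a line, values as JSON. carry_out: Moves the arm, as the interface text tells. Its arguments: {"type":"object","properties":{"deltas":{"type":"array"},"gripper":{"type":"number"}},"required":["deltas"]}

```bash
mkdir -p pics; ls; python3 - <<'E'
from plant import robot
import cv2
for n in ("scene","top","wrist"):
    p=robot.camera_params(n); print(n,p)
    cv2.imwrite(f"pics/{n}0.png",robot.read_camera(n))
o=robot.get_obs()
print(o, robot.grip_depth)
E
```

```text
pics
scene {'fx': 590.7821557126749, 'fy': 590.7821557126749, 'cx': 326.3041112369839, 'cy': 242.64963237389313, 'origin': array([1226.99940373, -869.3901078 ,  878.82836194]), 'orientation': array([-127.48500231,    0.94818266,   34.36357262])}
top {'fx': 581.3689340310433, 'fy': 581.3689340310433, 'cx': 318.15520158135, 'cy': 234.54335944476935, 'origin': array([ 448.16040212,   25.86690322, 1428.43481461]), 'orientation': array([-174.13694473,    0.29565581,  -91.58043702])}
wrist {'fx': 371.64829954431775, 'fy': 371.64829954431775, 'cx': 323.831219922776, 'cy': 232.06865183775494, 'origin': array([ 318.1169609 , -483.77158397,  382.42456742]), 'orientation': array([ 1.66372030e+02,  4.94512239e-02, -6.33863246e+01])}
{'clock': 0.15, 'q': array([-6.44578693e+01,  1.83429785e+01,  8.96902794e+01,  1.88488784e-03,
        7.20443640e+01, -1.14530203e+00]), 'qvel': array([-0.04144699, -0.15824929, -0.15483904,  0.06904089,  0.00801616,
       -0.02796967]), 'joint_torque': array([ 7.77582554e-04, -4.12772226e+01, -2.32156652e+01,  7.27922958e-02,
        4.34359792e-02, -1.11375357e-04]), 'ee_pos': array([ 258.09626396, -513.39198355,  213.31639072]), 'eef_rot': array([-1.79922429e+02, -3.34344211e-03,  2.66868482e+01]), 'force': array([ 0.32648222, -0.1063313 , -0.16309346]), 'ft_torque': array([ 0.02395488, -0.0565737 , -0.01403439]), 'grip_width': 1.0036263778706105} 18.8
```

View pics/scene0.png

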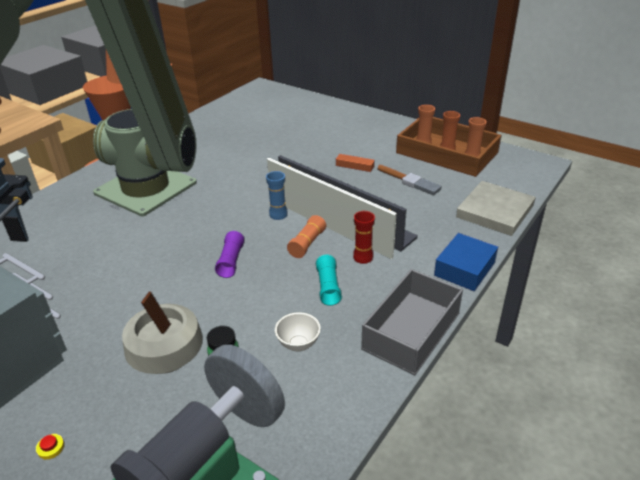

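View pics/top0.png

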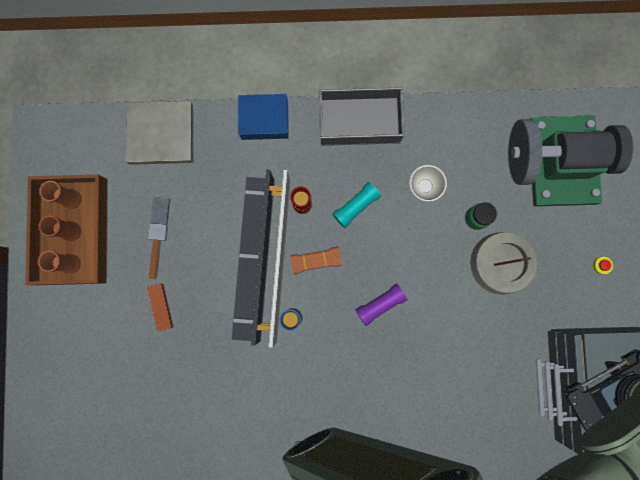

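View pics/wrist0.png

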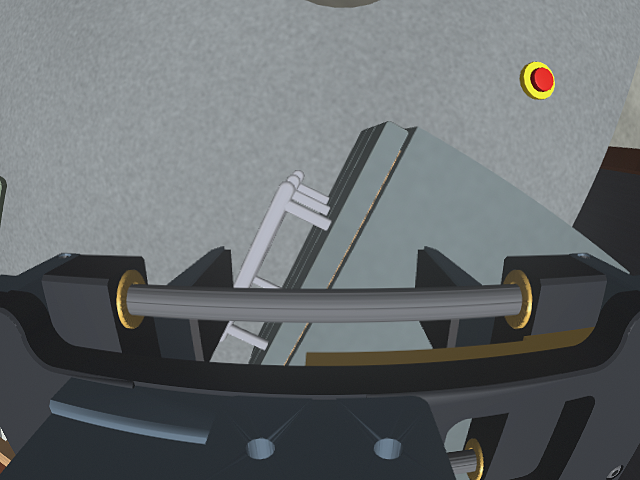

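The top view shows the copper vase lying at px (292–341, 248–272). The wall is at x≈280 px, blue is at (290,319), red at (302,200), turquoise at (357,205) and purple at (382,305). A drawer box stands under the gripper's start pose.

```bash
cat > h.py <<'E'
import numpy as np, cv2
from scipy.spatial.transform import Rotation as R
from plant import robot
def rot(o): return R.from_euler('xyz',o,degrees=True).as_matrix()
def ray(p,u,v,fish=False):
    x=(u-p['cx'])/p['fx'];y=(v-p['cy'])/p['fy']
    if fish:
        r=np.hypot(x,y); d=np.array([np.sin(r)*x/max(r,1e-9),np.sin(r)*y/max(r,1e-9),np.cos(r)])
    else: d=np.array([x,y,1.])
    return np.array(p['origin']),rot(p['orientation'])@d
def onz(p,u,v,z,fish=False):
    o,d=ray(p,u,v,fish); return o+d*(z-o[2])/d[2]
def proj(p,X):
    c=rot(p['orientation']).T@(np.array(X)-p['origin']); return c[0]/c[2]*p['fx']+p['cx'],c[1]/c[2]*p['fy']+p['cy']
E
python3 - <<'E'
from h import *
t=cv2.imread('pics/top0.png');s=cv2.imread('pics/scene0.png')
pt=robot.camera_params('top');ps=robot.camera_params('scene')
hsv=cv2.cvtColor(t,cv2.COLOR_BGR2HSV)
m=cv2.inRange(hsv,(5,100,60),(18,255,255)); m[:,:285]=0;m[:,350:]=0;m[:235]=0;m[285:]=0
c=max(cv2.findContours(m,0,2)[0],key=cv2.contourArea)
r=cv2.minAreaRect(c);b=cv2.boxPoints(r);print(r,b)
for q in b: print(onz(pt,*q,24).round(1))
print('c',onz(pt,*r[0],24).round(1))
for n,z,u,v in [('wtopA',130,288,170),('wtopB',130,273,347),('blue mouth',118,290.5,319),('red mouth',118,301.5,199)]:
    print(n,onz(pt,u,v,z).round(1))
S=cv2.resize(t[150:360,220:420],None,fx=4,fy=4)[:, :800];cv2.imwrite('pics/tz.png',cv2.resize(S,(570,600)))
cv2.imwrite('pics/sz.png',cv2.resize(s[140:320,200:440],(800,600)))
E
```

```text
((315.4120178222656, 260.0160217285156), (18.96186065673828, 49.104061126708984), 79.69515228271484) [[289.56    255.08002]
 [337.872   246.29602]
 [341.26404 264.95203]
 [292.95203 273.73602]]
[544.5  99.7  24. ]
[562.6 -17.8  24. ]
[517.2 -24.6  24. ]
[499.2  92.5  24. ]
c [530.8  37.5  24. ]
wtopA [730.9  93.3 130. ]
wtopB [335.6 135.2 130. ]
blue mouth [395.1  95.9 118. ]
red mouth [665.4  64.6 118. ]
```

View pics/tz.png

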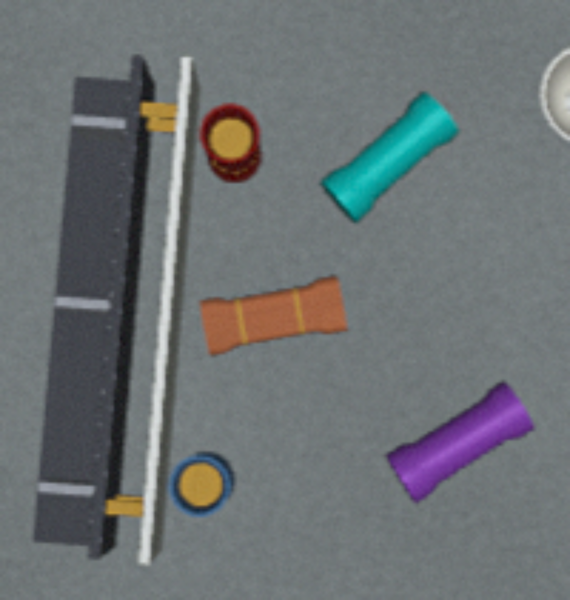

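View pics/sz.png

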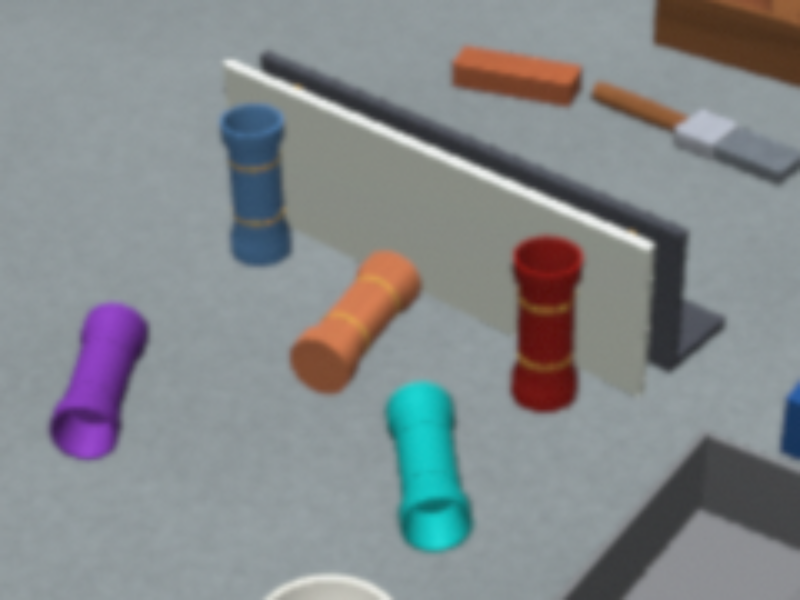

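```bash
cat >> h.py <<'E'
def plan(pos,Rt,n=None,maxd=38,maxa=6.5):
    """world-linear path to TCP pos, rotation Rt (scipy R); prints rows in tool frame"""
    o=robot.get_obs(); p0=np.array(o['ee_pos']);R0=R.from_euler('xyz',o['eef_rot'],degrees=True)
    rv=(R0.inv()*Rt).as_rotvec(degrees=True); D=np.array(pos)-p0
    n=n or int(np.ceil(max(np.linalg.norm(D)/maxd,np.linalg.norm(rv)/maxa,1)))
    print('from',p0.round(1),np.round(o['eef_rot'],1),'n',n,'dist',D.round(1),'rv',rv.round(1))
    for i in range(n):
        Ri=R0*R.from_rotvec(rv*i/n,degrees=True)
        print('  dp',Ri.inv().apply(D/n).round(1).tolist(),'dr',(rv/n).round(2).tolist())
W=np.array([0.1054,0.9944,0]); L=np.array([0.9944,-0.1054,0]) # into wall, along wall
def orient(yaw,tilt):
    """tool down, tool x at heading yaw, fingers tilted towards heading by tilt"""
    h=np.array([np.cos(np.radians(yaw)),np.sin(np.radians(yaw)),0]);Z=np.array([0,0,1.])
    c,s=np.cos(np.radians(tilt)),np.sin(np.radians(tilt))
    z=-c*Z+s*h; x=c*h+s*Z; y=np.cross(z,x)
    return R.from_matrix(np.c_[x,y,z])
def st():
    o=robot.get_obs(); print('t',round(o['clock'],2),'p',o['ee_pos'].round(1),'rpy',o['eef_rot'].round(1),'F',o['force'].round(1),'M',o['ft_torque'].round(2),'g',round(o['grip_width']*91.2,1),'q',o['q'].round(1))
E
python3 - <<'E'
from h import *
pt=robot.camera_params('top')
for n,u,v,z in [('pot',505,263,90),('turq',357,205,24),('purple',382,305,24),('jar',482,215,85)]: print(n,onz(pt,u,v,z).round())
plan([529,48,200],orient(98.7,0))
E
```

```text
pot [ 508. -399.   90.]
turq [662. -68.  24.]
purple [ 418. -119.   24.]
jar [ 621. -353.   85.]
from [ 258.1 -513.4  213.3] [-179.9   -0.    26.7] n 17 dist [270.9 561.4 -13.3] rv [ -0.1  -0.1 -72. ]
  dp [29.1, -22.3, 0.8] dr [-0.0, -0.0, -4.24]
  dp [30.6, -20.1, 0.8] dr [-0.0, -0.0, -4.24]
  dp [32.0, -17.8, 0.8] dr [-0.0, -0.0, -4.24]
  dp [33.3, -15.4, 0.8] dr [-0.0, -0.0, -4.24]
  dp [34.3, -12.9, 0.8] dr [-0.0, -0.0, -4.24]
  dp [35.2, -10.3, 0.8] dr [-0.0, -0.0, -4.24]
  dp [35.8, -7.7, 0.8] dr [-0.0, -0.0, -4.24]
  dp [36.3, -5.0, 0.8] dr [-0.0, -0.0, -4.24]
  dp [36.6, -2.3, 0.8] dr [-0.0, -0.0, -4.24]
  dp [36.7, 0.4, 0.8] dr [-0.0, -0.0, -4.24]
  dp [36.5, 3.1, 0.8] dr [-0.0, -0.0, -4.24]
  dp [36.2, 5.8, 0.8] dr [-0.0, -0.0, -4.24]
  dp [35.7, 8.4, 0.8] dr [-0.0, -0.0, -4.24]
  dp [35.0, 11.0, 0.8] dr [-0.0, -0.0, -4.24]
  dp [34.1, 13.6, 0.8] dr [-0.0, -0.0, -4.24]
  dp [33.0, 16.1, 0.8] dr [-0.0, -0.0, -4.24]
  dp [31.7, 18.5, 0.8] dr [-0.0, -0.0, -4.24]
```

>>> carry_out([
  {"dp": [29, -22, 0], "dr": [0, 0, -4.2]},
  {"dp": [31, -20, 0], "dr": [0, 0, -4.2]},
  {"dp": [32, -18, 0], "dr": [0, 0, -4.2]},
  {"dp": [33, -15, 0], "dr": [0, 0, -4.2]},
  {"dp": [34, -13, 0], "dr": [0, 0, -4.2]},
])

```text
clock: 0.57
ee_pos: [337.0, -349.3, 210.2]
eef_rot: [-179.9, 0.1, 48.0]
force: [0.6, 0.5, 0.2]
grip_width: 1.0
```

>>> carry_out([
  {"dp": [35, -10, 0], "dr": [0, 0, -4.2]},
  {"dp": [36, -8, 0], "dr": [0, 0, -4.2]},
  {"dp": [36, -5, 0], "dr": [0, 0, -4.2]},
  {"dp": [37, -2, 0], "dr": [0, 0, -4.2]},
  {"dp": [37, 0, 0], "dr": [0, 0, -4.2]},
])

```text
clock: 0.98
ee_pos: [416.8, -174.6, 209.4]
eef_rot: [-179.8, -0.0, 69.9]
force: [0.9, -0.4, 0.7]
grip_width: 1.0
```

>>> carry_out([
  {"dp": [36, 3, 0], "dr": [0, 0, -4.2]},
  {"dp": [36, 6, 0], "dr": [0, 0, -4.2]},
  {"dp": [36, 8, 0], "dr": [0, 0, -4.2]},
  {"dp": [35, 11, 0], "dr": [0, 0, -4.2]},
  {"dp": [34, 14, 0], "dr": [0, 0, -4.2]},
])

```text
clock: 1.4
ee_pos: [494.0, 1.2, 209.0]
eef_rot: [-179.8, -0.1, 92.0]
force: [0.5, -1.0, 0.8]
grip_width: 1.001
```

```bash
python3 - <<'E'
from h import *
st()
plan([529,48,180],orient(98.7,0))
E
```

```text
t 1.4 p [494.    1.2 209. ] rpy [-1.798e+02 -1.000e-01  9.200e+01] F [ 0.5 -1.   0.8] M [-0.02 -0.16 -0.04] g 91.3 q [-1.200e+00  1.130e+01  1.001e+02  1.000e-01  6.880e+01 -3.200e+00]
from [494.    1.2 209. ] [-1.798e+02 -1.000e-01  9.200e+01] n 2 dist [ 35.   46.8 -29. ] rv [-0.2 -0.1 -6.7]
  dp [22.7, 18.4, 14.4] dr [-0.11, -0.04, -3.35]
  dp [21.6, 19.6, 14.5] dr [-0.11, -0.04, -3.35]
```

>>> carry_out([
  {"dp": [23, 18, 14], "dr": [0, 0, -3.3]},
  {"dp": [22, 20, 14], "dr": [0, 0, -3.3]},
  {"dp": [0, 0, 0], "dr": [0, 0, 0]},
])

```text
clock: 1.65
ee_pos: [532.6, 57.7, 180.4]
eef_rot: [180.0, -0.2, 99.5]
force: [0.2, -0.5, 0.8]
grip_width: 1.002
```

```bash
python3 - <<'E'
from h import *
st()
p=robot.camera_params('wrist');im=robot.read_camera('wrist');cv2.imwrite('pics/w1.png',im)
cv2.imwrite('pics/t1.png',robot.read_camera('top'))
np.save('w1.npy',p,allow_pickle=True)
E
```

```text
t 1.65 p [532.6  57.7 180.4] rpy [180.   -0.2  99.5] F [ 0.2 -0.5  0.8] M [ 0.01 -0.15  0.01] g 91.4 q [ 4.8 16.2 97.8  0.2 66.  -4.7]
```

View pics/w1.png

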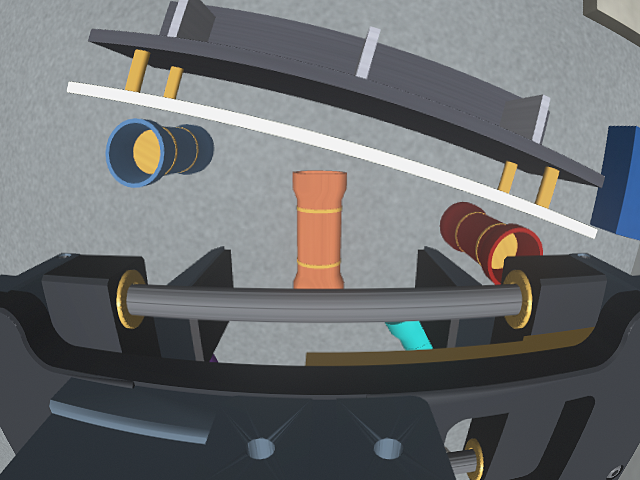

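The wrist view shows the copper vase aligned with the tool: lip edge at (320,172), bands at rows 210 and 266. Blue and red are clear to each side.

```bash
python3 - <<'E'
from h import *
p=np.load('w1.npy',allow_pickle=True).item()
for n,u,v,z in [('lipL',293,175,24),('lipR',347,175,24),('lipend',320,171,40),('band1 L',298,210,24),('band1R',341,210,24),('band2L',298,266,24),('b2R',341,266,24),('wall',68,85,130),('wallend front',594,237,130),('wallmid',330,150,130),('blueL',107,155,118),('blueR',167,152,118),('redL',487,262,118),('redR',542,245,118)]:
    print(n,onz(p,u,v,z,True).round(1))
E
```

```text
lipL [500.6  91.8  24. ]
lipR [547.4  99.5  24. ]
lipend [523.4 100.2  40. ]
band1 L [509.7  61.6  24. ]
band1R [547.5  67.8  24. ]
band2L [517.4   9.6  24. ]
b2R [556.7  16.1  24. ]
wall [339.1 145.1 130. ]
wallend front [731.5  99.6 130. ]
wallmid [527.  119.8 130. ]
blueL [373.7  97.5 118. ]
blueR [421.5 104.2 118. ]
redL [648.6  64.9 118. ]
redR [691.7  84.  118. ]
```

```bash
python3 - <<'E'
from h import *
plan([530.5,52,7],orient(99.2,0))
E
```

```text
from [530.8  54.5 181.9] [-1.80e+02 -1.00e-01  9.92e+01] n 5 dist [  -0.3   -2.5 -174.9] rv [-0.  -0.1  0. ]
  dp [-0.5, -0.1, 35.0] dr [-0.0, -0.02, 0.01]
  dp [-0.5, -0.1, 35.0] dr [-0.0, -0.02, 0.01]
  dp [-0.5, -0.1, 35.0] dr [-0.0, -0.02, 0.01]
  dp [-0.5, -0.1, 35.0] dr [-0.0, -0.02, 0.01]
  dp [-0.5, -0.1, 35.0] dr [-0.0, -0.02, 0.01]
```

>>> carry_out([
  {"dp": [-0.5, 0, 38], "dr": [0, 0, 0]},
  {"dp": [-0.5, 0, 38], "dr": [0, 0, 0]},
  {"dp": [-0.5, 0, 38], "dr": [0, 0, 0]},
  {"dp": [-0.5, 0, 30], "dr": [0, 0, 0]},
  {"dp": [-0.5, 0, 10], "dr": [0, 0, 0]},
])

```text
clock: 2.17
ee_pos: [535.5, 47.4, 30.7]
eef_rot: [179.1, 0.1, 98.8]
force: [-0.5, -0.1, 0.9]
grip_width: 1.003
```

>>> carry_out([
  {"dp": [0, 0, 0], "dr": [0, 0, 0]},
])

```text
clock: 2.25
ee_pos: [533.1, 45.9, 28.6]
eef_rot: [179.4, 0.1, 98.7]
force: [0.4, -0.5, -0.7]
grip_width: 0.997
```

>>> carry_out([
  {"dp": [5, -2, 11], "dr": [0, 0, 0]},
  {"dp": [0.5, 0, 8], "dr": [0, 0, 0]},
  {"dp": [0, 0, 2], "dr": [0, 0, 0]},
  {"dp": [0, 0, 0], "dr": [0, 0, 0]},
])

```text
clock: 2.58
ee_pos: [531.2, 47.4, 10.1]
eef_rot: [179.2, 0.2, 98.4]
force: [0.0, -0.3, -1.0]
grip_width: 0.996
```

```bash
python3 - <<'E'
from h import *
st()
plan([530,52,7],orient(99.2,0))
E
```

```text
t 2.58 p [531.2  47.4  10.1] rpy [179.2   0.2  98.4] F [ 0.  -0.3 -1. ] M [-0.05 -0.1   0.03] g 90.8 q [  3.9  26.6 110.8  -0.2  41.8  -4.3]
from [531.2  47.4  10.1] [179.2   0.2  98.4] n 1 dist [-1.2  4.6 -3.1] rv [ 0.8  0.2 -0.8]
  dp [4.8, -0.6, 3.1] dr [0.8, 0.19, -0.81]
```

>>> carry_out([
  {"dp": [5, 0, 3.5], "dr": [0.8, 0, -0.8]},
  {"dp": [1, 0, 0.5], "dr": [0, 0, 0]},
  {"dp": [0, 0, 0], "dr": [0, 0, 0]},
])

```text
clock: 2.83
ee_pos: [532.4, 53.1, 8.5]
eef_rot: [179.8, 0.2, 99.2]
force: [0.3, 0.2, -0.0]
grip_width: 0.997
```

>>> carry_out([
  {"dp": [0, 0, 0], "dr": [0, 0, 0]},
  {"dp": [0, 0, 0], "dr": [0, 0, 0]},
  {"dp": [0, 0, 0], "dr": [0, 0, 0]},
  {"dp": [0, 0, 0], "dr": [0, 0, 0]},
  {"dp": [0, 0, 0], "dr": [0, 0, 0]},
], gripper=30)

```text
clock: 3.25
ee_pos: [533.6, 53.6, 9.9]
eef_rot: [179.6, 0.2, 99.3]
force: [0.6, -1.4, -0.1]
grip_width: 0.672
```

>>> carry_out([
  {"dp": [0, 0, 0], "dr": [0, 0, 0]},
  {"dp": [0, 0, 0], "dr": [0, 0, 0]},
  {"dp": [0, 0, 0], "dr": [0, 0, 0]},
  {"dp": [0, 0, 0], "dr": [0, 0, 0]},
  {"dp": [0, 0, 0], "dr": [0, 0, 0]},
])

```text
clock: 3.67
ee_pos: [533.2, 53.5, 9.8]
eef_rot: [179.7, 0.2, 99.3]
force: [-0.3, 0.7, -0.1]
grip_width: 0.431
```

```bash
python3 - <<'E'
from h import *
st()
E
```

```text
t 3.67 p [533.2  53.5   9.8] rpy [179.7   0.2  99.3] F [-0.3  0.7 -0.1] M [ 0.03 -0.05  0.05] g 39.3 q [  4.6  26.9 110.1  -0.3  42.6  -4.4]
```

```bash
cat >> h.py <<'E'
YW=83.7
HW=np.array([np.cos(np.radians(YW)),np.sin(np.radians(YW)),0])
FC=np.array([-74.5,0,9.8]);LC=np.array([43.5,0,9.8])
def corners():
    o=robot.get_obs();Ro=R.from_euler('xyz',o['eef_rot'],degrees=True)
    print('foot',(Ro.apply(FC)+o['ee_pos']).round(1),'lip',(Ro.apply(LC)+o['ee_pos']).round(1),'tilt',np.degrees(np.arcsin(Ro.apply([1,0,0])[2])).round(1),'head',np.degrees(np.arctan2(*Ro.apply([1,0,0])[1::-1])).round(1),'F.w',round(float(o['force']@HW),2),'Fz',o['force'][2].round(2))
E
python3 - <<'E'
from h import *
corners()
Rt=orient(YW,45)
t=np.array([526,10,12.])-Rt.apply(FC); print(t, np.array(Rt.apply(LC))+t)
plan(t,Rt,n=9)
o=robot.get_obs();p0=o['ee_pos']+[0,0,12];R0=R.from_euler('xyz',o['eef_rot'],degrees=True);rv=(R0.inv()*Rt).as_rotvec()
for i in range(10): print((p0+(t-p0)*i/9+(R0*R.from_rotvec(rv*i/9)).apply(FC)).round(0),(p0+(t-p0)*i/9+(R0*R.from_rotvec(rv*i/9)).apply(LC)).round(0))
E
```

```text
foot [ 5.453e+02 -2.000e+01  3.000e-01] lip [ 5.263e+02  9.640e+01 -2.000e-01] tilt -0.2 head 99.3 F.w 0.63 Fz -0.13
[531.02032374  55.47352361  71.60910165] [535.15607731  92.93471076  95.43860018]
from [533.2  53.5   9.8] [179.7   0.2  99.3] n 9 dist [-2.2  1.9 61.8] rv [-5.8 44.9 14.9]
  dp [0.2, -0.2, -6.9] dr [-0.64, 4.99, 1.66]
  dp [0.8, -0.1, -6.8] dr [-0.64, 4.99, 1.66]
  dp [1.4, -0.1, -6.7] dr [-0.64, 4.99, 1.66]
  dp [2.0, -0.0, -6.6] dr [-0.64, 4.99, 1.66]
  dp [2.5, -0.0, -6.4] dr [-0.64, 4.99, 1.66]
  dp [3.1, -0.0, -6.1] dr [-0.64, 4.99, 1.66]
  dp [3.6, -0.1, -5.9] dr [-0.64, 4.99, 1.66]
  dp [4.1, -0.1, -5.5] dr [-0.64, 4.99, 1.66]
  dp [4.6, -0.2, -5.1] dr [-0.64, 4.99, 1.66]
[545. -20.  12.] [526.  96.  12.]
[543. -19.  11.] [527.  98.  21.]
[541. -17.  11.] [528.  98.  31.]
[538. -15.  10.] [529.  99.  40.]
[536. -12.   9.] [530.  99.  50.]
[534.  -9.   9.] [531.  98.  59.]
[532.  -5.   9.] [532.  97.  68.]
[530.  -0.  10.] [533.  96.  77.]
[528.   5.  11.] [534.  95.  87.]
[526.  10.  12.] [535.  93.  95.]
```

Good, clear of everything. Lift 12 mm, then tilt.

>>> carry_out([
  {"dp": [0, 0, -8], "dr": [0, 0, 0]},
  {"dp": [0, 0, -5], "dr": [0, 0, 0]},
  {"dp": [0, 0, -6], "dr": [-0.6, 5, 1.7]},
  {"dp": [1, 0, -6], "dr": [-0.6, 5, 1.7]},
])

```text
clock: 4.0
ee_pos: [530.9, 57.7, 34.9]
eef_rot: [179.0, -10.1, 96.3]
force: [-0.4, 0.0, -3.8]
grip_width: 0.436
```

```bash
python3 - <<'E'
from h import *
st();corners()
Rt=orient(YW,45)
plan(np.array([526,10,12.])-Rt.apply(FC),Rt,n=8)
E
```

```text
t 4.0 p [530.9  57.7  34.9] rpy [179.  -10.1  96.3] F [-0.4  0.  -3.8] M [-0.26 -0.04  0.02] g 39.8 q [ -1.4  25.2 109.4  14.1  46.6 -17.4]
foot [538.9 -13.5  12.2] lip [526.2 102.   32.9] tilt 10.1 head 96.3 F.w -0.0 Fz -3.79
from [530.9  57.7  34.9] [179.  -10.1  96.3] n 8 dist [ 0.1 -2.2 36.7] rv [-4.9 34.6 11.7]
  dp [0.5, 0.1, -4.6] dr [-0.62, 4.33, 1.46]
  dp [0.9, 0.1, -4.5] dr [-0.62, 4.33, 1.46]
  dp [1.2, 0.1, -4.4] dr [-0.62, 4.33, 1.46]
  dp [1.6, 0.1, -4.3] dr [-0.62, 4.33, 1.46]
  dp [1.9, 0.1, -4.2] dr [-0.62, 4.33, 1.46]
  dp [2.2, 0.1, -4.0] dr [-0.62, 4.33, 1.46]
  dp [2.5, 0.1, -3.9] dr [-0.62, 4.33, 1.46]
  dp [2.8, 0.1, -3.7] dr [-0.62, 4.33, 1.46]
```

>>> carry_out([
  {"dp": [0.5, 0, -4.6], "dr": [-0.6, 4.3, 1.5]},
  {"dp": [1, 0, -4.5], "dr": [-0.6, 4.3, 1.5]},
  {"dp": [1.2, 0, -4.4], "dr": [-0.6, 4.3, 1.5]},
  {"dp": [1.6, 0, -4.3], "dr": [-0.6, 4.3, 1.5]},
])

```text
clock: 4.33
ee_pos: [532.4, 56.9, 57.5]
eef_rot: [178.0, -28.3, 90.5]
force: [-1.1, 0.0, -3.9]
grip_width: 0.431
```

```bash
python3 - <<'E'
from h import *
st();corners()
Rt=orient(YW,45)
plan(np.array([526,10,12.])-Rt.apply(FC),Rt,n=5)
E
```

```text
t 4.33 p [532.4  56.9  57.5] rpy [178.  -28.3  90.5] F [-1.1  0.  -3.9] M [-0.54 -0.    0.01] g 39.3 q [-12.3  26.2 110.   35.4  54.1 -36.1]
foot [533.3  -4.1  13.6] lip [532.3  99.9  69.5] tilt 28.3 head 90.5 F.w -0.08 Fz -3.93
from [532.4  56.9  57.5] [178.  -28.3  90.5] n 5 dist [-1.3 -1.4 14.1] rv [-2.1 16.6  5.8]
  dp [1.1, -0.2, -2.6] dr [-0.42, 3.32, 1.16]
  dp [1.2, -0.2, -2.6] dr [-0.42, 3.32, 1.16]
  dp [1.4, -0.2, -2.5] dr [-0.42, 3.32, 1.16]
  dp [1.5, -0.2, -2.4] dr [-0.42, 3.32, 1.16]
  dp [1.6, -0.2, -2.3] dr [-0.42, 3.32, 1.16]
```

>>> carry_out([
  {"dp": [1.1, 0, -2.6], "dr": [-0.4, 3.4, 1.2]},
  {"dp": [1.2, 0, -2.6], "dr": [-0.4, 3.4, 1.2]},
  {"dp": [1.4, 0, -2.5], "dr": [-0.4, 3.4, 1.2]},
  {"dp": [1.5, 0, -2.4], "dr": [-0.4, 3, 1.1]},
  {"dp": [0, 0, 0], "dr": [0, 0, 0]},
])

```text
clock: 4.75
ee_pos: [533.3, 50.6, 70.1]
eef_rot: [179.1, -42.0, 85.0]
force: [-0.8, -0.3, -3.5]
grip_width: 0.429
```

```bash
python3 - <<'E'
from h import *
st();corners()
cv2.imwrite('pics/s2.png',cv2.resize(robot.read_camera('scene')[140:320,200:440],(800,600)))
Rt=orient(YW,45)
plan(np.array([526,10,12.])-Rt.apply(FC),Rt,n=1)
E
```

```text
t 4.75 p [533.3  50.6  70.1] rpy [179.1 -42.   85. ] F [-0.8 -0.3 -3.5] M [-0.79  0.04  0.04] g 39.1 q [-20.   29.3 111.   47.5  61.9 -46.3]
foot [529.2   1.9  13. ] lip [536.9  89.3  91.9] tilt 42.0 head 85.0 F.w -0.38 Fz -3.46
from [533.5  50.9  70.3] [179.  -41.9  85.1] n 1 dist [-2.5  4.6  1.3] rv [-0.   3.1  1. ]
  dp [4.1, -2.9, 1.9] dr [-0.0, 3.09, 1.05]
```

View pics/s2.png

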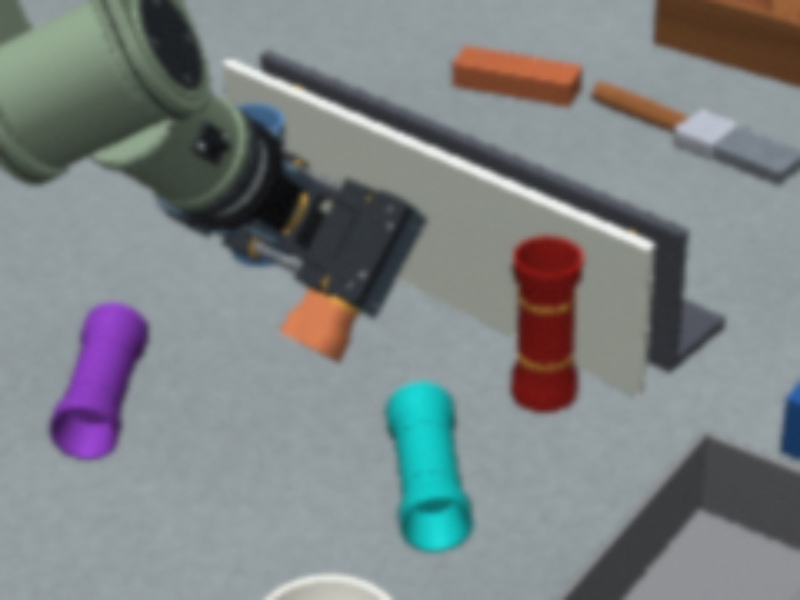

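>>> carry_out([
  {"dp": [4, -2, 2], "dr": [0, 3, 1]},
  {"dp": [3, 0, 8], "dr": [0, 0, 0]},
  {"dp": [0, 0, 0], "dr": [0, 0, 0]},
])

```text
clock: 5.05
ee_pos: [533.6, 63.3, 68.1]
eef_rot: [179.7, -44.6, 84.1]
force: [-0.0, -0.4, -2.7]
grip_width: 0.429
```

```bash
python3 - <<'E'
from h import *
st();corners()
E
```

```text
t 5.05 p [533.6  63.3  68.1] rpy [179.7 -44.6  84.1] F [-0.  -0.4 -2.7] M [-0.7   0.01  0.04] g 39.1 q [-19.9  30.3 111.7  50.3  62.6 -47.9]
foot [528.8  17.4   8.8] lip [537.5 100.9  91.7] tilt 44.6 head 84.1 F.w -0.41 Fz -2.72
```

>>> carry_out([
  {"dp": [4, 0, 5], "dr": [0, 0, 0]},
  {"dp": [2, 0, 3.5], "dr": [0, 0, 0]},
  {"dp": [0, 0, 0], "dr": [0, 0, 0]},
])

```text
clock: 5.3
ee_pos: [535.0, 76.0, 66.6]
eef_rot: [179.5, -44.4, 84.4]
force: [-0.6, 0.7, -3.0]
grip_width: 0.434
```

```bash
python3 - <<'E'
from h import *
st();corners()
E
```

```text
t 5.3 p [535.   76.   66.6] rpy [179.5 -44.4  84.4] F [-0.6  0.7 -3. ] M [-0.81  0.02 -0.01] g 39.6 q [-18.4  30.2 112.1  51.   61.6 -47.7]
foot [530.6  29.8   7.5] lip [538.8 113.7  90. ] tilt 44.4 head 84.4 F.w 0.62 Fz -3.04
```

>>> carry_out([
  {"dp": [0.7, 0, 0.7], "dr": [0, 0, 0]},
])

```text
clock: 5.38
ee_pos: [535.1, 77.7, 66.7]
eef_rot: [179.4, -44.3, 84.6]
force: [-0.6, 0.6, -4.2]
grip_width: 0.431
```

>>> carry_out([
  {"dp": [0.7, 0, 0.7], "dr": [0, 0, 0]},
])

```text
clock: 5.47
ee_pos: [535.2, 79.2, 66.9]
eef_rot: [179.4, -44.3, 84.6]
force: [-0.2, -0.1, -3.3]
grip_width: 0.432
```

>>> carry_out([
  {"dp": [0.7, 0, 0.7], "dr": [0, 0, 0]},
])

```text
clock: 5.55
ee_pos: [535.4, 80.1, 66.9]
eef_rot: [179.3, -44.2, 84.7]
force: [-1.6, -4.0, -3.0]
grip_width: 0.432
```

>>> carry_out([
  {"dp": [-2.5, 0, 1.5], "dr": [0, 0, 0]},
  {"dp": [-1.5, 0, 1.5], "dr": [0, 0, 0]},
])

```text
clock: 5.72
ee_pos: [535.8, 79.3, 62.2]
eef_rot: [179.2, -44.2, 84.8]
force: [-0.5, -0.9, -3.7]
grip_width: 0.437
```

```bash
python3 - <<'E'
from h import *
st();corners()
E
```

```text
t 5.72 p [535.8  79.3  62.2] rpy [179.2 -44.2  84.8] F [-0.5 -0.9 -3.7] M [-0.79 -0.01  0.05] g 39.8 q [-18.   30.5 112.3  51.4  60.9 -48.2]
foot [531.7  32.9   3.2] lip [539.3 117.2  85.5] tilt 44.2 head 84.8 F.w -0.92 Fz -3.65
```

>>> carry_out([
  {"dp": [-0.8, 0, 1], "dr": [0, 0, 0]},
])

```text
clock: 5.8
ee_pos: [535.8, 79.4, 60.6]
eef_rot: [179.2, -44.2, 84.8]
force: [-0.3, -0.4, -3.2]
grip_width: 0.431
```

>>> carry_out([
  {"dp": [-0.7, 0, 0.9], "dr": [0, 0, 0]},
])

```text
clock: 5.88
ee_pos: [535.8, 79.4, 59.2]
eef_rot: [179.2, -44.2, 84.8]
force: [0.4, 0.8, -3.6]
grip_width: 0.435
```

```bash
python3 - <<'E'
from h import *
st();corners()
E
```

```text
t 5.88 p [535.8  79.4  59.2] rpy [179.2 -44.2  84.8] F [ 0.4  0.8 -3.6] M [-0.74 -0.02  0.03] g 39.7 q [-18.   30.8 112.4  51.6  60.7 -48.5]
foot [5.317e+02 3.300e+01 3.000e-01] lip [539.4 117.2  82.6] tilt 44.2 head 84.8 F.w 0.8 Fz -3.59
```

>>> carry_out([
  {"dp": [-0.4, 0, 0.8], "dr": [0, 0, 0]},
])

```text
clock: 5.97
ee_pos: [535.8, 79.5, 58.1]
eef_rot: [179.3, -44.2, 84.7]
force: [0.8, -0.3, -3.6]
grip_width: 0.429
```

>>> carry_out([
  {"dp": [-0.2, 0, 0.6], "dr": [0, 0, 0]},
])

```text
clock: 6.05
ee_pos: [535.8, 79.7, 57.3]
eef_rot: [179.3, -44.2, 84.7]
force: [-0.4, -0.9, -1.8]
grip_width: 0.433
```

>>> carry_out([
  {"dp": [0, 0, 0.6], "dr": [0, 0, 0]},
  {"dp": [0, 0, 0.4], "dr": [0, 0, 0]},
])

```text
clock: 6.22
ee_pos: [536.0, 80.0, 56.8]
eef_rot: [179.3, -44.2, 84.7]
force: [-1.8, -3.6, 1.5]
grip_width: 0.435
```

```bash
python3 - <<'E'
from h import *
st();corners()
cv2.imwrite('pics/s3.png',cv2.resize(robot.read_camera('scene')[140:320,200:440],(800,600)))
E
```

```text
t 6.22 p [536.   80.   56.8] rpy [179.3 -44.2  84.7] F [-1.8 -3.6  1.5] M [-0.75  0.25  0.13] g 39.7 q [-17.9  31.  112.5  51.8  60.5 -48.7]
foot [531.8  33.6  -2.2] lip [539.6 117.8  80.1] tilt 44.2 head 84.7 F.w -3.81 Fz 1.53
```

View pics/s3.png

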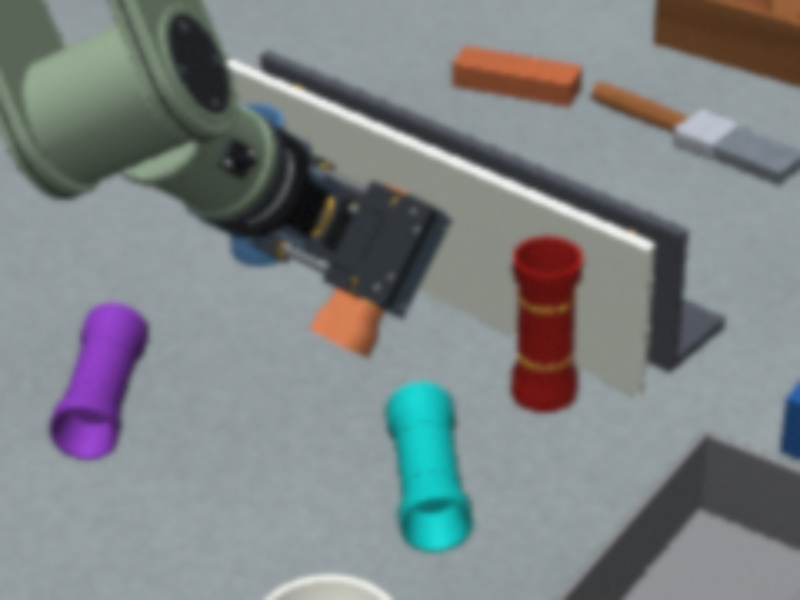

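Both contacts are made: about 4 N on the wall, and the bench is carrying the weight. Releasing.

>>> carry_out([
  {"dp": [0, 0, 0], "dr": [0, 0, 0]},
  {"dp": [0, 0, 0], "dr": [0, 0, 0]},
  {"dp": [0, 0, 0], "dr": [0, 0, 0]},
  {"dp": [0, 0, 0], "dr": [0, 0, 0]},
  {"dp": [0, 0, 0], "dr": [0, 0, 0]},
], gripper=75)

```text
clock: 6.68
ee_pos: [537.0, 81.2, 58.8]
eef_rot: [179.1, -44.5, 84.7]
force: [-0.1, 0.2, -0.4]
grip_width: 0.766
```

>>> carry_out([
  {"dp": [0, 0, 0], "dr": [0, 0, 0]},
  {"dp": [0, 0, -3], "dr": [0, 0, 0]},
  {"dp": [0, 0, -10], "dr": [0, 0, 0]},
  {"dp": [0, 0, -20], "dr": [0, 0, 0]},
  {"dp": [0, 0, -20], "dr": [0, 0, 0]},
])

```text
clock: 7.1
ee_pos: [530.3, 45.3, 96.6]
eef_rot: [179.7, -44.6, 84.6]
force: [1.0, 0.5, 0.3]
grip_width: 0.821
```

>>> carry_out([
  {"dp": [0, 0, -20], "dr": [0, 0, 0]},
  {"dp": [0, 0, -20], "dr": [0, 0, 0]},
  {"dp": [0, 0, -5], "dr": [0, 0, 0]},
])

```text
clock: 7.35
ee_pos: [527.5, 9.7, 133.0]
eef_rot: [179.4, -44.5, 84.7]
force: [0.8, -1.1, -0.3]
grip_width: 0.825
```

```bash
python3 - <<'E'
from h import *
st()
cv2.imwrite('pics/s4.png',cv2.resize(robot.read_camera('scene')[140:320,200:440],(800,600)))
p=robot.camera_params('wrist');cv2.imwrite('pics/w4.png',robot.read_camera('wrist'));np.save('w4.npy',p,allow_pickle=True)
E
```

```text
t 7.35 p [527.5   9.7 133. ] rpy [179.4 -44.5  84.7] F [ 0.8 -1.1 -0.3] M [-0.39 -0.12 -0.04] g 75.2 q [-25.2  26.  106.4  44.2  71.8 -43.3]
```

View pics/s4.png

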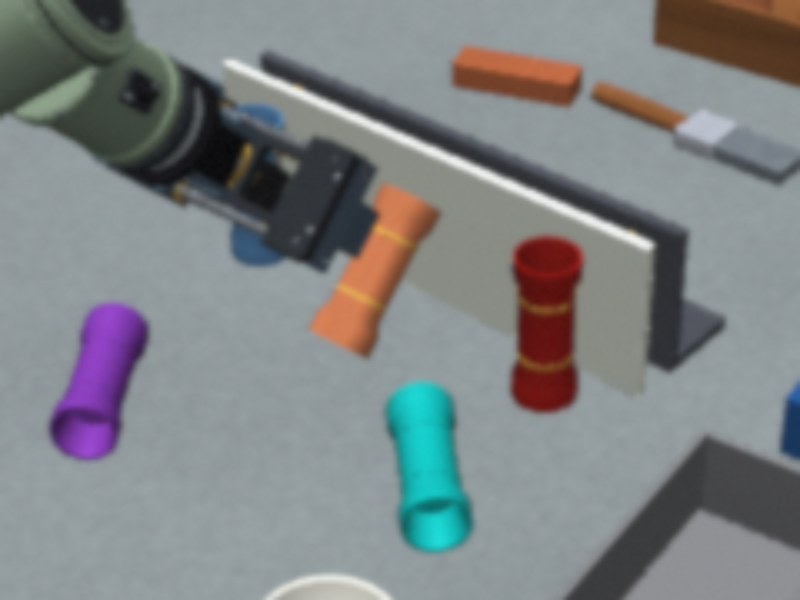

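View pics/w4.png

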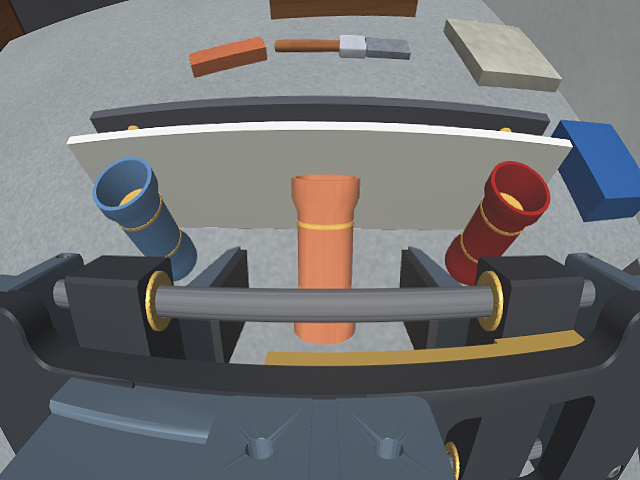

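The vase leans freely and stably, centred in the gap (lip at (326,180) in the wrist view). Now move round behind the foot with a partly closed gripper.

```bash
python3 - <<'E'
from h import *
plan([522,-60,110],orient(84.2,22),n=5)
E
```

```text
from [527.   10.8 131.7] [179.6 -44.5  84.6] n 5 dist [ -5.  -70.8 -21.7] rv [  0.2 -22.5   0.2]
  dp [-13.2, 0.4, -6.9] dr [0.04, -4.5, 0.05]
  dp [-13.7, 0.4, -5.8] dr [0.04, -4.5, 0.05]
  dp [-14.1, 0.4, -4.7] dr [0.04, -4.5, 0.05]
  dp [-14.4, 0.4, -3.6] dr [0.04, -4.5, 0.05]
  dp [-14.6, 0.4, -2.5] dr [0.04, -4.5, 0.05]
```

>>> carry_out([
  {"dp": [-13, 0, -12], "dr": [0, -4.5, 0]},
  {"dp": [-14, 0, -6], "dr": [0, -4.5, 0]},
  {"dp": [-14, 0, -5], "dr": [0, -4.5, 0]},
  {"dp": [-14, 0, -4], "dr": [0, -4.5, 0]},
  {"dp": [-14, 0, -3], "dr": [0, -4.5, 0]},
])

```text
clock: 7.87
ee_pos: [515.4, -64.1, 109.8]
eef_rot: [-179.6, -21.3, 84.1]
force: [0.1, 0.1, -0.4]
grip_width: 0.825
```

>>> carry_out([
  {"dp": [0, 0, 0], "dr": [0, 0, 0]},
  {"dp": [0, 0, 0], "dr": [0, 0, 0]},
], gripper=30)

```text
clock: 8.03
ee_pos: [514.7, -61.8, 109.3]
eef_rot: [-179.6, -21.4, 84.3]
force: [0.2, 0.3, 0.4]
grip_width: 0.705
```

```bash
python3 - <<'E'
from h import *
st()
cv2.imwrite('pics/t5.png',cv2.resize(robot.read_camera('top')[150:360,220:420],(570,600)))
p=robot.camera_params('wrist');cv2.imwrite('pics/w5.png',robot.read_camera('wrist'));np.save('w5.npy',p,allow_pickle=True)
plan([525,-30,10],orient(84.2,22),n=6)
E
```

```text
t 8.03 p [514.7 -61.8 109.3] rpy [-179.6  -21.4   84.3] F [0.2 0.3 0.4] M [-0.18 -0.04  0.02] g 64.3 q [-21.2  21.6 105.   23.3  61.9 -28.2]
from [514.7 -62.2 109.1] [-179.5  -21.4   84.2] n 6 dist [ 10.3  32.2 -99.1] rv [-0.5  0.6  0. ]
  dp [-0.9, 1.3, 17.4] dr [-0.08, 0.11, 0.0]
  dp [-0.9, 1.3, 17.4] dr [-0.08, 0.11, 0.0]
  dp [-1.0, 1.3, 17.4] dr [-0.08, 0.11, 0.0]
  dp [-1.0, 1.2, 17.4] dr [-0.08, 0.11, 0.0]
  dp [-1.0, 1.2, 17.4] dr [-0.08, 0.11, 0.0]
  dp [-1.0, 1.2, 17.4] dr [-0.08, 0.11, 0.0]
```

View pics/t5.png

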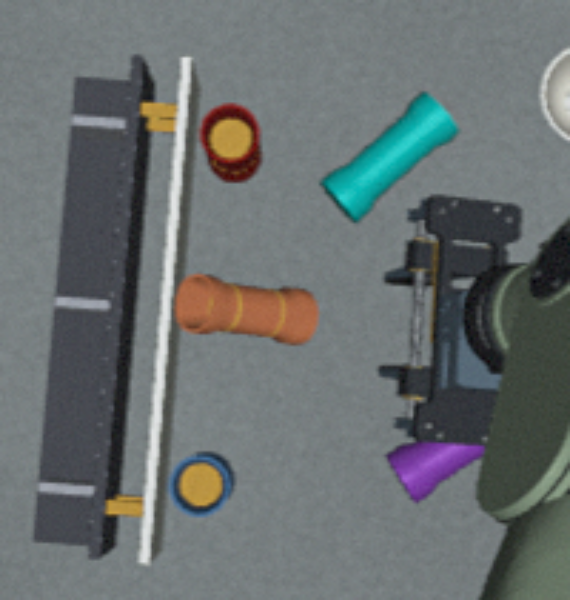

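View pics/w5.png

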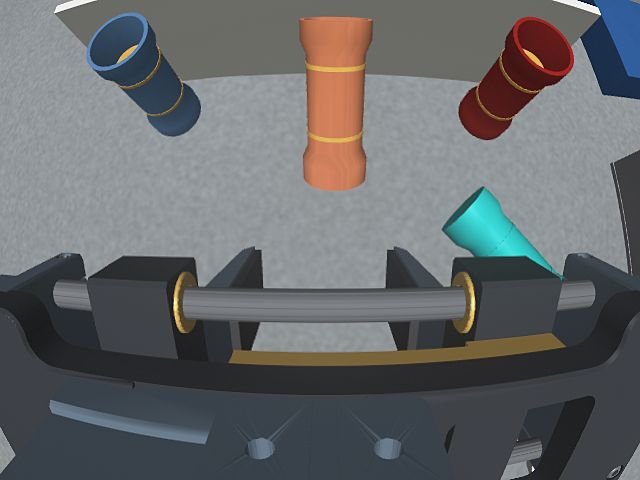

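```bash
python3 - <<'E'
from h import *
p=np.load('w5.npy',allow_pickle=True).item()
for n,u,v,z in [('foot back edge',335,188,34),('footL',304,162,26),('footR',366,162,26),('b L',307,139,60),('b R',363,139,60),('lipL',300,20,100),('lipR',372,20,100),('turq',443,230,24),('turq',470,270,24)]: print(n,onz(p,u,v,z,True).round(1))
pt=robot.camera_params('top')
sx=200/570;sy=210/600
print(onz(pt,220+318*sx,150+322*sy,34))
E
```

```text
foot back edge [529.5   3.   34. ]
footL [508.9  27.4  26. ]
footR [555.1  22.9  26. ]
b L [513.3  31.9  60. ]
b R [550.3  28.3  60. ]
lipL [516.3 101.  100. ]
lipR [562.3  96.9 100. ]
turq [607.5 -33.7  24. ]
turq [625.3 -66.   24. ]
[522.71705831  -1.20762026  34.        ]
```

>>> carry_out([
  {"dp": [-1, 1.5, 18], "dr": [0, 0, 0]},
  {"dp": [-1, 1.5, 18], "dr": [0, 0, 0]},
  {"dp": [-1, 1.5, 18], "dr": [0, 0, 0]},
  {"dp": [-1, 1.5, 14], "dr": [0, 0, 0]},
  {"dp": [0, 1, 5], "dr": [0, 0, 0]},
])

```text
clock: 8.55
ee_pos: [523.9, -38.7, 36.6]
eef_rot: [-179.5, -21.7, 84.0]
force: [0.1, 0.8, -1.2]
grip_width: 0.328
```

```bash
python3 - <<'E'
from h import *
st()
plan([525.5,-28,10],orient(84,22),n=3)
E
```

```text
t 8.55 p [523.9 -38.7  36.6] rpy [-179.5  -21.7   84. ] F [ 0.1  0.8 -1.2] M [-0.17 -0.04  0.02] g 29.9 q [-18.8  27.1 109.3  26.9  52.5 -31.1]
from [523.9 -38.7  36.6] [-179.5  -21.7   84. ] n 3 dist [  1.6  10.7 -26.6] rv [-0.5  0.3  0. ]
  dp [0.1, 0.2, 9.6] dr [-0.17, 0.08, 0.01]
  dp [0.0, 0.2, 9.6] dr [-0.17, 0.08, 0.01]
  dp [0.0, 0.2, 9.6] dr [-0.17, 0.08, 0.01]
```

>>> carry_out([
  {"dp": [-0.5, 0.3, 10], "dr": [0, 0, 0]},
  {"dp": [-0.5, 0.3, 8], "dr": [0, 0, 0]},
  {"dp": [0, 0, 5], "dr": [0, 0, 0]},
  {"dp": [0, 0, 0], "dr": [0, 0, 0]},
])

```text
clock: 8.88
ee_pos: [524.4, -30.2, 11.6]
eef_rot: [-179.3, -21.9, 83.9]
force: [-0.6, 0.1, 0.2]
grip_width: 0.331
```

```bash
python3 - <<'E'
from h import *
st()
plan([526,-25,9.5],orient(84,22),n=1)
E
```

```text
t 8.88 p [524.4 -30.2  11.6] rpy [-179.3  -21.9   83.9] F [-0.6  0.1  0.2] M [-0.23 -0.01 -0.  ] g 30.2 q [-18.   29.1 110.6  28.5  49.5 -32.5]
from [524.4 -30.2  11.6] [-179.3  -21.9   83.9] n 1 dist [ 1.6  5.2 -2.1] rv [-0.7  0.1 -0.1]
  dp [4.2, 1.1, 3.9] dr [-0.69, 0.09, -0.12]
```

>>> carry_out([
  {"dp": [4, 1, 3.5], "dr": [-0.7, 0, 0]},
  {"dp": [4, 0, 1.5], "dr": [0, 0, 0]},
  {"dp": [4, 0, 1.5], "dr": [0, 0, 0]},
  {"dp": [2, 0, 0.8], "dr": [0, 0, 0]},
])

```text
clock: 9.22
ee_pos: [528.1, -13.9, 10.9]
eef_rot: [179.8, -21.9, 83.8]
force: [0.2, -0.2, -0.1]
grip_width: 0.33
```

```bash
python3 - <<'E'
from h import *
st()
E
```

```text
t 9.22 p [528.1 -13.9  10.9] rpy [179.8 -21.9  83.8] F [ 0.2 -0.2 -0.1] M [-0.19 -0.05 -0.01] g 30.1 q [-16.3  28.8 111.5  29.8  47.7 -32. ]
```

>>> carry_out([
  {"dp": [2, 0, 1], "dr": [0, 0, 0]},
  {"dp": [2, 0, 1], "dr": [0, 0, 0]},
])

```text
clock: 9.38
ee_pos: [529.2, -8.8, 11.4]
eef_rot: [179.7, -21.9, 83.9]
force: [0.7, -0.3, -1.1]
grip_width: 0.328
```

>>> carry_out([
  {"dp": [2, 0, 1], "dr": [0, 0, 0]},
  {"dp": [2, 0, 1], "dr": [0, 0, 0]},
])

```text
clock: 9.55
ee_pos: [529.9, -4.3, 11.4]
eef_rot: [179.6, -21.8, 84.0]
force: [-2.0, -6.1, 1.1]
grip_width: 0.332
```

>>> carry_out([
  {"dp": [2, 0, 1], "dr": [0, 0, 0]},
  {"dp": [2, 0, 1], "dr": [0, 0, 0]},
])

```text
clock: 9.72
ee_pos: [529.4, -2.5, 10.4]
eef_rot: [179.6, -21.5, 84.3]
force: [-3.4, -8.4, 2.6]
grip_width: 0.329
```

>>> carry_out([
  {"dp": [2, 0, 0.8], "dr": [0, 0, 0]},
  {"dp": [2, 0, 0.8], "dr": [0, 0, 0]},
])

```text
clock: 9.88
ee_pos: [528.6, -1.2, 9.6]
eef_rot: [179.5, -21.1, 84.6]
force: [-3.1, -8.1, 1.1]
grip_width: 0.324
```

>>> carry_out([
  {"dp": [2, 0, 0.8], "dr": [0, 0, 0]},
  {"dp": [2, 0, 0.8], "dr": [0, 0, 0]},
])

```text
clock: 10.05
ee_pos: [528.1, -0.3, 8.9]
eef_rot: [179.5, -20.7, 84.9]
force: [-3.4, -8.5, 2.1]
grip_width: 0.328
```

```bash
python3 - <<'E'
from h import *
st()
cv2.imwrite('pics/s6.png',cv2.resize(robot.read_camera('scene')[140:320,200:440],(800,600)))
cv2.imwrite('pics/w6.png',robot.read_camera('wrist'))
E
```

```text
t 10.05 p [ 5.281e+02 -3.000e-01  8.900e+00] rpy [179.5 -20.7  84.9] F [-3.4 -8.5  2.1] M [-1.33  0.35  0.19] g 29.9 q [-14.2  28.4 112.1  29.   46.2 -30.4]
```

View pics/s6.png

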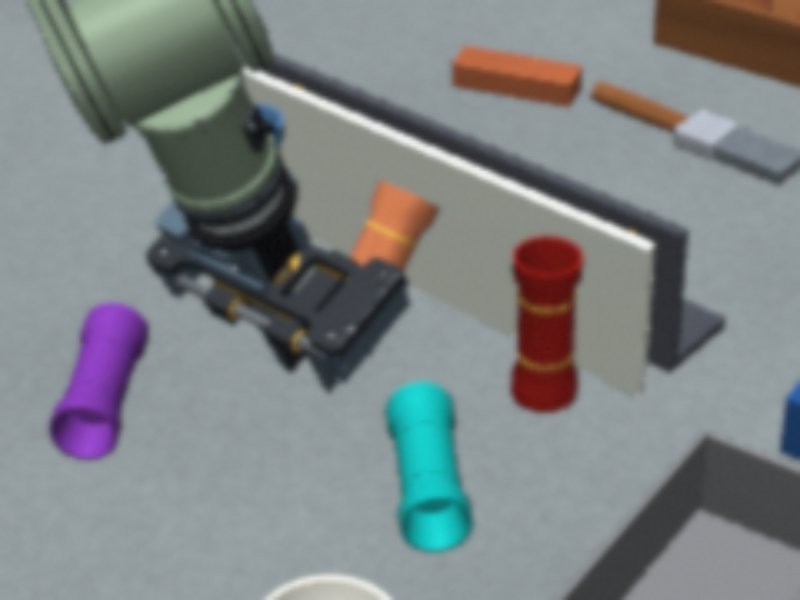

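View pics/w6.png

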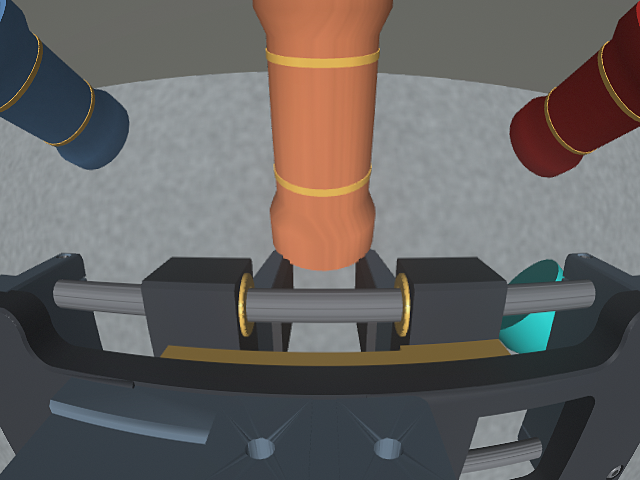

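>>> carry_out([
  {"dp": [3.2, 0.5, 0.6], "dr": [0, 0.5, 0.4]},
  {"dp": [3.2, 0.5, 0.6], "dr": [0, 0.5, 0.4]},
])

```text
clock: 10.32
ee_pos: [529.3, 2.3, 8.8]
eef_rot: [179.6, -21.2, 84.2]
force: [-1.4, -6.3, -5.1]
grip_width: 0.33
```

>>> carry_out([
  {"dp": [3.2, 0.5, 0.6], "dr": [0, 0.5, 0.4]},
  {"dp": [3.2, 0.5, 0.6], "dr": [0, 0.5, 0.4]},
])

```text
clock: 10.48
ee_pos: [530.2, 6.0, 8.2]
eef_rot: [179.9, -21.9, 83.4]
force: [-1.2, -3.6, -3.6]
grip_width: 0.329
```

>>> carry_out([
  {"dp": [3.2, 0, 0], "dr": [0, 0.2, 0]},
  {"dp": [3.2, 0, 0], "dr": [0, 0.2, 0]},
])

```text
clock: 10.65
ee_pos: [530.1, 11.1, 9.4]
eef_rot: [-180.0, -22.2, 83.4]
force: [-1.3, -2.7, -2.4]
grip_width: 0.327
```

>>> carry_out([
  {"dp": [3.2, 0, 0], "dr": [0, 0.2, 0]},
  {"dp": [3.2, 0, 0], "dr": [0, 0.2, 0]},
])

```text
clock: 10.82
ee_pos: [530.3, 18.1, 12.0]
eef_rot: [-179.9, -22.7, 83.4]
force: [-0.2, 0.2, -0.6]
grip_width: 0.326
```

```bash
python3 - <<'E'
from h import *
st()
cv2.imwrite('pics/s7.png',cv2.resize(robot.read_camera('scene')[140:320,200:440],(800,600)))
E
```

```text
t 10.82 p [530.3  18.1  12. ] rpy [-179.9  -22.7   83.4] F [-0.2  0.2 -0.6] M [-0.33 -0.07  0.01] g 29.7 q [-13.4  28.6 112.1  31.7  46.9 -30.2]
```

View pics/s7.png

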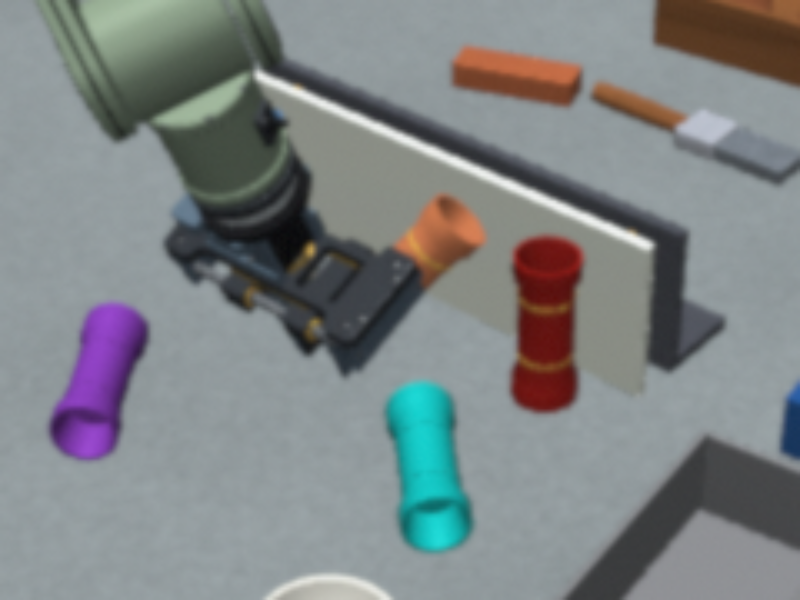

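```bash
python3 - <<'E'
from h import *
a=robot.read_camera('top');cv2.imwrite('pics/t8.png',cv2.resize(a[150:360,220:420],(570,600)))
cv2.imwrite('pics/w8.png',robot.read_camera('wrist'))
cv2.imwrite('pics/s8.png',cv2.resize(robot.read_camera('scene')[140:320,200:440],(800,600)))
st()
E
```

```text
t 11.02 p [531.   17.9  12.3] rpy [-180.   -22.7   83.4] F [-0.4 -0.8  0.4] M [-0.19 -0.01  0.05] g 30.2 q [-13.4  28.5 112.1  31.7  46.8 -30.2]
```

View pics/t8.png

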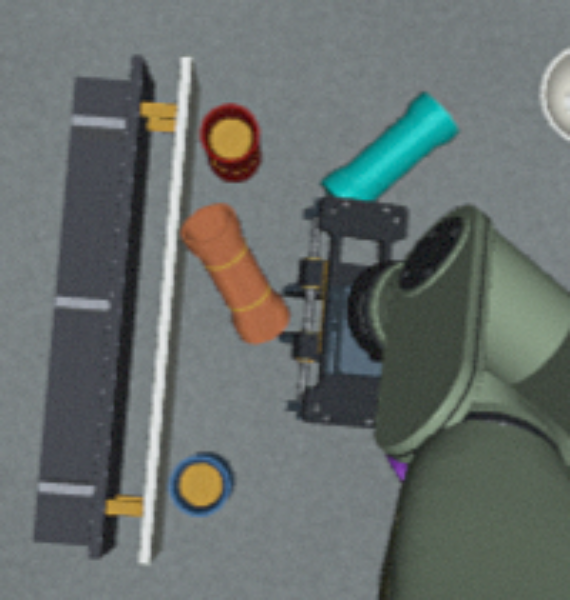

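View pics/w8.png

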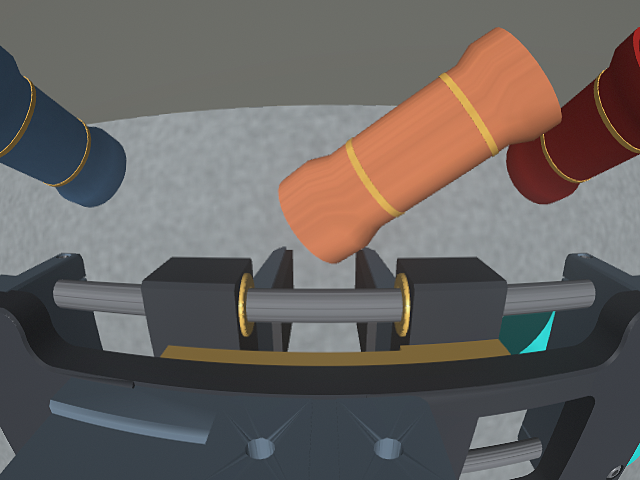

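View pics/s8.png

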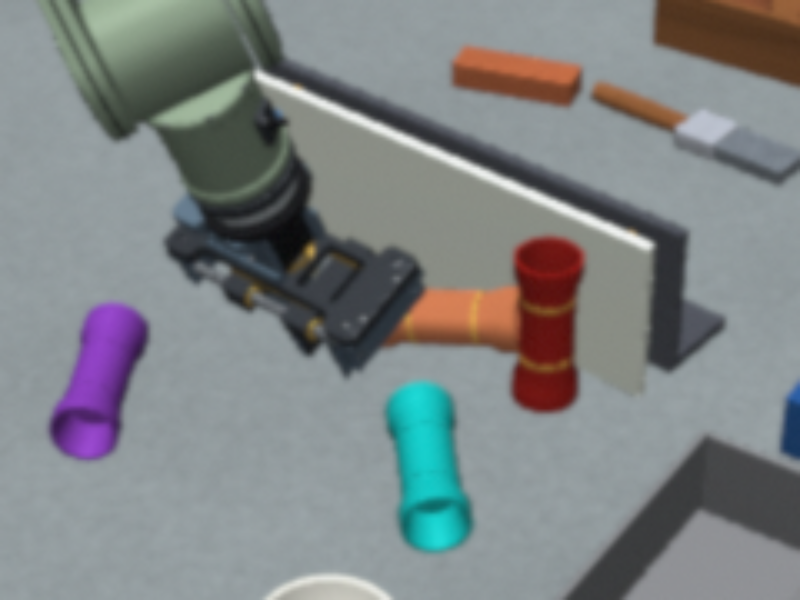

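The vase slipped sideways off the left finger while I pushed. Now lying with its lip near the red vase; red looks unmoved. I back off, measure, and mend it.

>>> carry_out([
  {"dp": [-6, 0, -2], "dr": [0, 0, 0]},
  {"dp": [-10, 0, -10], "dr": [0, 0, 0]},
  {"dp": [-10, 0, -30], "dr": [0, 0, 0]},
  {"dp": [-5, 0, -36], "dr": [0, 0, 0]},
  {"dp": [0, 0, -36], "dr": [0, 0, 0]},
])

```text
clock: 11.43
ee_pos: [517.8, -55.5, 103.8]
eef_rot: [-179.0, -22.9, 83.3]
force: [1.5, 0.1, -0.4]
grip_width: 0.329
```

>>> carry_out([
  {"dp": [0, 0, -36], "dr": [0, -4, 0]},
  {"dp": [0, 0, -20], "dr": [0, -4, 0]},
  {"dp": [0, 0, 0], "dr": [0, 0, 0]},
], gripper=91)

```text
clock: 11.68
ee_pos: [518.8, -85.5, 165.5]
eef_rot: [-179.8, -14.3, 83.0]
force: [-0.6, 0.9, 0.9]
grip_width: 0.517
```

```bash
python3 - <<'E'
from h import *
st()
a=robot.read_camera('top');cv2.imwrite('pics/t9.png',cv2.resize(a[150:360,220:420],(570,600)))
cv2.imwrite('pics/t9f.png',a)
p=robot.camera_params('wrist');w=robot.read_camera('wrist');cv2.imwrite('pics/w9.png',w);np.save('w9.npy',p,allow_pickle=True)
E
```

```text
t 11.68 p [518.8 -85.5 165.5] rpy [-179.8  -14.3   83. ] F [-0.6  0.9  0.9] M [-0.16 -0.1  -0.02] g 47.1 q [-19.4  17.5  99.9  15.1  66.7 -19. ]
```

View pics/t9.png

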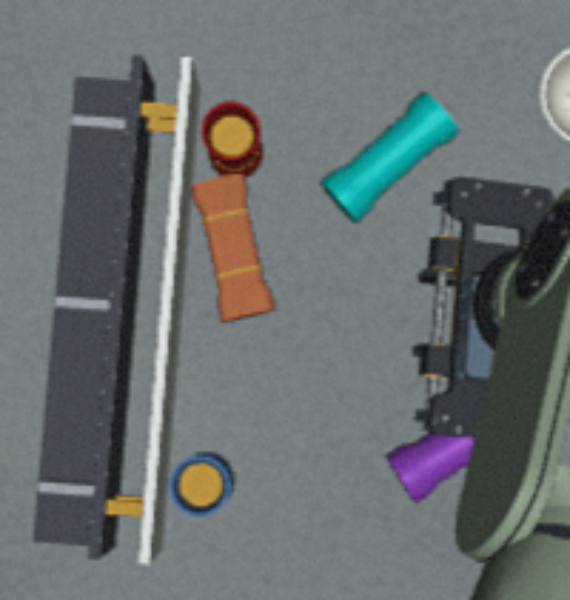

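View pics/w9.png

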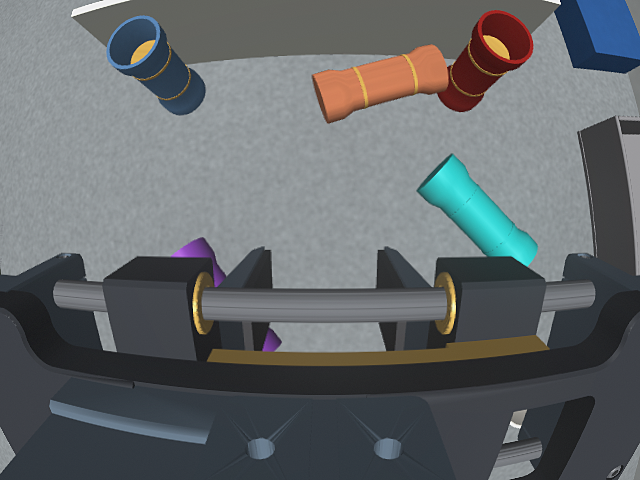

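```bash
python3 - <<'E'
from h import *
pt=robot.camera_params('top')
for f in ('pics/top0.png','pics/t9f.png'):
    t=cv2.imread(f);hsv=cv2.cvtColor(t,cv2.COLOR_BGR2HSV)
    # red body
    m=cv2.inRange(hsv,(0,150,30),(6,255,255))|cv2.inRange(hsv,(174,150,30),(179,255,255)); m[:,:285]=0;m[:,330:]=0;m[:170]=0;m[230:]=0
    M=cv2.moments(m,True);print(f,'red',M['m10']/M['m00'],M['m01']/M['m00'],M['m00'],cv2.boundingRect(m))
    # mouth interior tan
    m=cv2.inRange(hsv,(12,100,120),(28,255,255)); 
    for nm,(x0,x1,y0,y1) in {'redmouth':(288,315,185,212),'bluemouth':(278,305,308,330)}.items():
        k=np.zeros_like(m);k[y0:y1,x0:x1]=m[y0:y1,x0:x1];M=cv2.moments(k,True);u,v=M['m10']/M['m00'],M['m01']/M['m00'];print(nm,round(u,2),round(v,2),M['m00'],onz(pt,u,v,110).round(1))
hs=hsv
m=cv2.inRange(hsv,(5,100,60),(14,255,255)); m[:,:283]=0;m[:,325:]=0;m[:208]=0;m[285:]=0
c=max(cv2.findContours(m,0,2)[0],key=cv2.contourArea);r=cv2.minAreaRect(c);print(r)
for q in cv2.boxPoints(r): print(onz(pt,*q,24).round(1))
print(onz(pt,*r[0],24).round(1))
p=np.load('w9.npy',allow_pickle=True).item()
for n,u,v,z in [('footend top',314,75,24),('footend bot',327,122,24),('b2 t',359,67,24),('b2b',370,106,24),('b1t',407,55,24),('b1b',421,93,24),('lip t',433,46,24),('lip b',446,92,24),('redtop',472,32,118),('redtop',532,45,118)]: print(n,onz(p,u,v,z,True).round(1))
E
```

```text
pics/top0.png red 301.1979166666667 199.49479166666666 192.0 (291, 187, 20, 26)
redmouth 300.53 198.16 164.0 [668.7  67.  110. ]
bluemouth 290.01 319.07 178.0 [394.6  97.4 110. ]
pics/t9f.png red 301.08474576271186 197.92090395480227 177.0 (291, 186, 20, 26)
redmouth 300.87 197.35 166.0 [670.6  66.2 110. ]
bluemouth 289.99 319.11 179.0 [394.5  97.4 110. ]
((300.86236572265625, 234.5701904296875), (18.5883846282959, 15.365401268005371), 77.00537872314453)
[612.2  94.   24. ]
[619.6  57.3  24. ]
[575.1  48.3  24. ]
[567.7  84.8  24. ]
[593.6  71.1  24. ]
footend top [530.2  85.   24. ]
footend bot [536.2  37.2  24. ]
b2 t [572.7  88.7  24. ]
b2b [576.8  48.2  24. ]
b1t [621.   98.5  24. ]
b1b [626.9  57.5  24. ]
lip t [649.7 107.8  24. ]
lip b [652.1  57.4  24. ]
redtop [645.8  69.5 118. ]
redtop [696.2  60.8 118. ]
```

```bash
python3 - <<'E'
from h import *
plan([591,60,130],orient(101,45),n=7)
E
```

```text
from [516.7 -84.4 161.5] [-179.4  -14.5   82.9] n 7 dist [ 74.3 144.4 -31.5] rv [  8.5  30.2 -16. ]
  dp [20.0, 8.1, 9.7] dr [1.21, 4.31, -2.29]
  dp [18.8, 9.1, 11.0] dr [1.21, 4.31, -2.29]
  dp [17.6, 10.1, 12.2] dr [1.21, 4.31, -2.29]
  dp [16.2, 11.0, 13.2] dr [1.21, 4.31, -2.29]
  dp [14.7, 11.9, 14.1] dr [1.21, 4.31, -2.29]
  dp [13.1, 12.8, 14.9] dr [1.21, 4.31, -2.29]
  dp [11.5, 13.6, 15.6] dr [1.21, 4.31, -2.29]
```

The vase lies at about heading 11°, centre ≈(596,72), its lip against the red vase (moved about 2 mm). A straight-down grasp would put the gripper body into the wall. I'll grip it with the tool rolled 30°, body leaning away from the wall, drag it clear, and then regrip.

```bash
cat >> h.py <<'E'
def orient2(yaw,phi):
    h=np.array([np.cos(np.radians(yaw)),np.sin(np.radians(yaw)),0])
    return R.from_rotvec(phi*h,degrees=True)*orient(yaw,0)
E
python3 - <<'E'
from h import *
plan([572,45,150],orient2(11.2,30),n=12)
E
```

```text
from [516.7 -84.4 161.5] [-179.4  -14.5   82.9] n 12 dist [ 55.3 129.4 -11.5] rv [16.3  6.8 72.3]
  dp [10.7, 3.3, 3.7] dr [1.36, 0.56, 6.02]
  dp [10.9, 2.2, 3.8] dr [1.36, 0.56, 6.02]
  dp [11.1, 1.2, 3.8] dr [1.36, 0.56, 6.02]
  dp [11.1, 0.1, 3.9] dr [1.36, 0.56, 6.02]
  dp [11.0, -1.0, 4.0] dr [1.36, 0.56, 6.02]
  dp [10.8, -2.0, 4.2] dr [1.36, 0.56, 6.02]
  dp [10.5, -3.0, 4.3] dr [1.36, 0.56, 6.02]
  dp [10.1, -4.0, 4.5] dr [1.36, 0.56, 6.02]
  dp [9.6, -5.0, 4.7] dr [1.36, 0.56, 6.02]
  dp [9.0, -5.8, 4.9] dr [1.36, 0.56, 6.02]
  dp [8.3, -6.6, 5.2] dr [1.36, 0.56, 6.02]
  dp [7.5, -7.3, 5.4] dr [1.36, 0.56, 6.02]
```

>>> carry_out([
  {"dp": [11, 3, 0], "dr": [1.4, 0.6, 6]},
  {"dp": [11, 2, 0], "dr": [1.4, 0.6, 6]},
  {"dp": [11, 1, 0], "dr": [1.4, 0.6, 6]},
  {"dp": [11, 0, 2], "dr": [1.4, 0.6, 6]},
  {"dp": [11, -1, 4], "dr": [1.4, 0.6, 6]},
], gripper=50)

```text
clock: 12.2
ee_pos: [532.6, -32.8, 162.3]
eef_rot: [-162.8, -12.8, 50.1]
force: [1.3, -0.0, -0.3]
grip_width: 0.55
```

>>> carry_out([
  {"dp": [11, -2, 4], "dr": [1.4, 0.6, 6]},
  {"dp": [10.5, -3, 4], "dr": [1.4, 0.6, 6]},
  {"dp": [10, -4, 4], "dr": [1.4, 0.6, 6]},
  {"dp": [9.5, -5, 5], "dr": [1.4, 0.6, 6]},
  {"dp": [9, -6, 5], "dr": [1.4, 0.6, 6]},
])

```text
clock: 12.62
ee_pos: [552.5, 23.2, 147.4]
eef_rot: [-149.9, -2.0, 19.5]
force: [0.1, -0.6, 0.3]
grip_width: 0.548
```

```bash
python3 - <<'E'
from h import *
st()
plan([572,45,150],orient2(11.2,30))
E
```

```text
t 12.62 p [552.5  23.2 147.4] rpy [-149.9   -2.    19.5] F [ 0.1 -0.6  0.3] M [-0.29 -0.04  0.04] g 50.0 q [-14.1  26.8  93.3  26.4  77.5  46. ]
from [552.5  23.2 147.4] [-149.9   -2.    19.5] n 2 dist [19.5 21.8  2.6] rv [-0.2  2.4  8.2]
  dp [12.8, -6.5, 2.8] dr [-0.11, 1.2, 4.11]
  dp [12.3, -7.4, 3.0] dr [-0.11, 1.2, 4.11]
```

Finish orientation, then take a wrist view to refine the pose.

>>> carry_out([
  {"dp": [11, -5, 2], "dr": [0, 1.2, 4.2]},
  {"dp": [9, -5, 2], "dr": [0, 1.2, 4]},
  {"dp": [0, 0, 0], "dr": [0, 0, 0]},
])

```text
clock: 12.87
ee_pos: [565.4, 40.7, 141.2]
eef_rot: [-149.1, 1.1, 10.6]
force: [-0.4, 0.3, 0.1]
grip_width: 0.551
```

```bash
python3 - <<'E'
from h import *
st()
p=robot.camera_params('wrist');w=robot.read_camera('wrist');cv2.imwrite('pics/w10.png',w);np.save('w10.npy',p,allow_pickle=True)
E
```

```text
t 12.87 p [565.4  40.7 141.2] rpy [-149.1    1.1   10.6] F [-0.4  0.3  0.1] M [-0.33 -0.05  0.05] g 50.2 q [-13.   27.3  93.8  28.7  75.2  55.2]
```

View pics/w10.png

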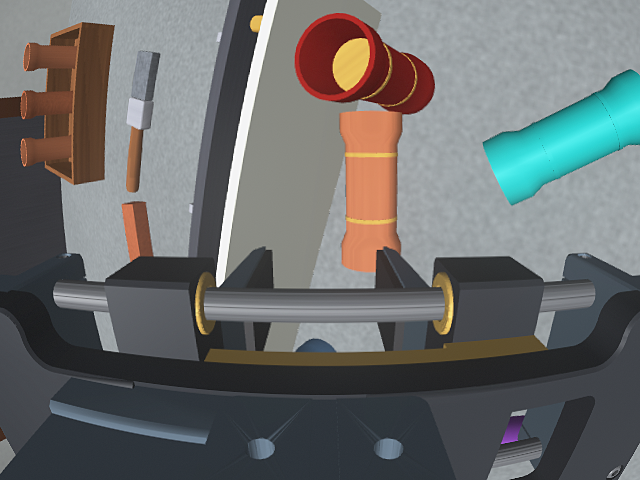

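```bash
python3 - <<'E'
from h import *
p=np.load('w10.npy',allow_pickle=True).item()
def axis(a,b):
    o,d1=ray(p,*a,True);_,d2=ray(p,*b,True);d=d1/np.linalg.norm(d1)+d2/np.linalg.norm(d2);return (o+d*(24-o[2])/d[2]).round(1)
print('b1',axis((346,156),(397,155)),'b2',axis((345,220),(398,221)),'waist',axis((346,190),(397,190)))
print('foot end',onz(p,371,270,24,True).round(1), onz(p,371,270,44,True).round(1))
A=axis((346,156),(397,155));B=axis((345,220),(398,221));d=A-B;print(np.degrees(np.arctan2(d[1],d[0])),np.linalg.norm(d),(A+B)/2)
# wall front base edge points
for u,v,z in [(283,3,130),(217,285,130),(240,170,130)]: print(onz(p,u,v,z,True).round(1))
E
```

```text
b1 [616.1  76.8  24. ] b2 [566.4  66.8  24. ] waist [590.   71.6  24. ]
foot end [526.1  58.6  24. ] [535.6  51.6  44. ]
11.376426578998965 50.6960550733487 [591.25  71.8   24.  ]
[701.4  95.4 130. ]
[525.4 124.1 130. ]
[606.1 110.2 130. ]
```

```bash
python3 - <<'E'
from h import *
Rt=orient2(11.4,31);z=Rt.apply([0,0,1]);T=np.array([578.3,70.6,22.5])
print(z)
plan(T-60*z,Rt,n=2)
E
```

```text
[-0.10180106  0.50487698 -0.8571673 ]
from [564.7  40.1 140.7] [-149.2    1.1   10.7] n 2 dist [ 19.7   0.2 -66.8] rv [ 0.1  0.6 -1.1]
  dp [10.3, 18.5, 27.6] dr [0.07, 0.3, -0.57]
  dp [10.0, 18.6, 27.7] dr [0.07, 0.3, -0.57]
```

>>> carry_out([
  {"dp": [10, 18, 24], "dr": [0, 0.3, -0.6]},
  {"dp": [9, 17, 22], "dr": [0, 0.3, -0.6]},
  {"dp": [0, 0, 0], "dr": [0, 0, 0]},
], gripper=48)

```text
clock: 13.17
ee_pos: [582.5, 35.8, 79.9]
eef_rot: [-149.0, -0.1, 11.8]
force: [-0.7, -0.4, 0.1]
grip_width: 0.526
```

```bash
python3 - <<'E'
from h import *
st()
Rt=orient2(11.4,31);z=Rt.apply([0,0,1]);T=np.array([578.3,70.6,22.5])
plan(T-20*z,Rt,n=2);plan(T,Rt,n=3)
E
```

```text
t 13.17 p [582.5  35.8  79.9] rpy [-1.49e+02 -1.00e-01  1.18e+01] F [-0.7 -0.4  0.1] M [-0.31 -0.03 -0.02] g 48.0 q [-13.2  32.2  95.2  29.9  69.6  50.1]
from [582.5  35.8  79.9] [-1.49e+02 -1.00e-01  1.18e+01] n 2 dist [ -2.2  24.7 -40.3] rv [0.  0.1 0.4]
  dp [1.4, -0.2, 23.6] dr [0.02, 0.07, 0.2]
  dp [1.4, -0.2, 23.6] dr [0.02, 0.07, 0.2]
from [582.5  35.8  79.9] [-1.49e+02 -1.00e-01  1.18e+01] n 3 dist [ -4.2  34.8 -57.4] rv [0.  0.1 0.4]
  dp [1.0, -0.1, 22.4] dr [0.02, 0.04, 0.13]
  dp [1.0, -0.1, 22.4] dr [0.02, 0.04, 0.13]
  dp [0.9, -0.1, 22.4] dr [0.02, 0.04, 0.13]
```

>>> carry_out([
  {"dp": [1, 0, 18], "dr": [0, 0, 0.3]},
  {"dp": [0.5, 0, 14], "dr": [0, 0, 0]},
  {"dp": [0.5, 0, 8], "dr": [0, 0, 0]},
  {"dp": [0, 0, 0], "dr": [0, 0, 0]},
])

```text
clock: 13.5
ee_pos: [577.1, 55.5, 43.9]
eef_rot: [-148.8, 0.4, 11.7]
force: [0.5, -0.2, -0.6]
grip_width: 0.53
```

```bash
python3 - <<'E'
from h import *
st()
Rt=orient2(11.4,31);z=Rt.apply([0,0,1]);T=np.array([578.3,70.6,22.5])
plan(T,Rt,n=2)
E
```

```text
t 13.5 p [577.1  55.5  43.9] rpy [-148.8    0.4   11.7] F [ 0.5 -0.2 -0.6] M [-0.32 -0.07  0.04] g 48.3 q [-11.6  34.2  98.   31.5  65.3  48.9]
from [577.1  55.5  43.9] [-148.8    0.4   11.7] n 2 dist [  1.2  15.1 -21.4] rv [-0.2  0.5  0.1]
  dp [2.2, -0.7, 12.9] dr [-0.12, 0.24, 0.03]
  dp [2.1, -0.7, 12.9] dr [-0.12, 0.24, 0.03]
```

>>> carry_out([
  {"dp": [2, -0.7, 10], "dr": [0, 0.3, 0]},
  {"dp": [1, -0.7, 7], "dr": [0, 0, 0]},
  {"dp": [0.5, 0, 3], "dr": [0, 0, 0]},
  {"dp": [0, 0, 0], "dr": [0, 0, 0]},
])

```text
clock: 13.83
ee_pos: [578.8, 67.8, 28.5]
eef_rot: [-148.8, -0.1, 11.6]
force: [0.5, -0.1, 0.8]
grip_width: 0.529
```

```bash
python3 - <<'E'
from h import *
st()
Rt=orient2(11.4,31);z=Rt.apply([0,0,1]);T=np.array([578.3,70.6,22.5])
plan(T,Rt,n=1)
cv2.imwrite('pics/w11.png',robot.read_camera('wrist'))
E
```

```text
t 13.83 p [578.8  67.8  28.5] rpy [-1.488e+02 -1.000e-01  1.160e+01] F [ 0.5 -0.1  0.8] M [-0.29 -0.04 -0.  ] g 48.3 q [-10.6  35.1  99.1  32.7  62.8  48.2]
from [578.8  67.8  28.5] [-1.488e+02 -1.000e-01  1.160e+01] n 1 dist [-0.5  2.8 -6. ] rv [-0.2  0.   0.2]
  dp [0.1, 0.7, 6.6] dr [-0.22, 0.01, 0.18]
```

View pics/w11.png

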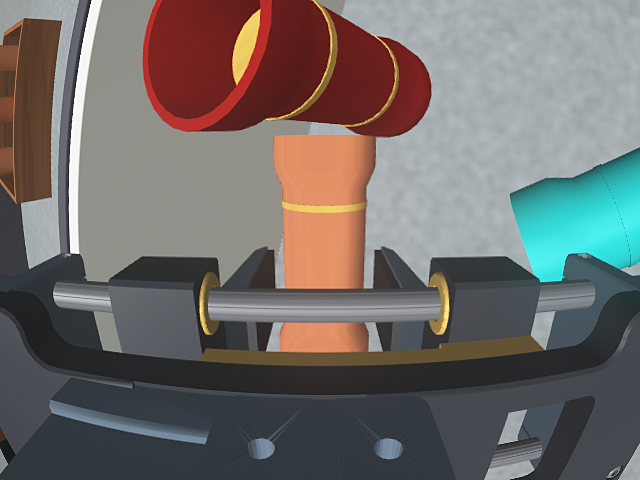

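Vase sits between the fingers (waist 285–365 px, fingers at 270 and 378). Go in the last 6 mm and close.

>>> carry_out([
  {"dp": [0, 0.5, 4.5], "dr": [0, 0, 0]},
  {"dp": [0, 0.3, 1.5], "dr": [0, 0, 0]},
  {"dp": [0, 0, 0], "dr": [0, 0, 0]},
])

```text
clock: 14.13
ee_pos: [579.4, 70.0, 23.9]
eef_rot: [-148.8, -0.3, 11.6]
force: [0.1, -0.4, 0.0]
grip_width: 0.525
```

>>> carry_out([
  {"dp": [0, 0, 0], "dr": [0, 0, 0]},
  {"dp": [0, 0, 0], "dr": [0, 0, 0]},
  {"dp": [0, 0, 0], "dr": [0, 0, 0]},
  {"dp": [0, 0, 0], "dr": [0, 0, 0]},
], gripper=34)

```text
clock: 14.47
ee_pos: [579.3, 70.4, 24.4]
eef_rot: [-148.8, -0.2, 11.5]
force: [-0.1, 0.7, -0.6]
grip_width: 0.426
```

>>> carry_out([
  {"dp": [0, 0, 0], "dr": [0, 0, 0]},
  {"dp": [0, 0, 2], "dr": [0, 0, 0]},
  {"dp": [0, 0, 3], "dr": [0, 0, 0]},
  {"dp": [0, 0, 1], "dr": [0, 0, 0]},
  {"dp": [0, 0, 0], "dr": [0, 0, 0]},
], gripper=43.5)

```text
clock: 14.88
ee_pos: [582.1, 72.9, 21.6]
eef_rot: [-148.9, -0.7, 11.5]
force: [-1.0, 0.3, 2.0]
grip_width: 0.478
```

>>> carry_out([
  {"dp": [0, 0, 0], "dr": [0, 0, 0]},
  {"dp": [0, 0, 0], "dr": [0, 0, 0]},
  {"dp": [0, 0, 0], "dr": [0, 0, 0]},
], gripper=34)

```text
clock: 15.13
ee_pos: [582.3, 72.9, 21.7]
eef_rot: [-148.9, -0.8, 11.5]
force: [0.3, -1.0, 2.4]
grip_width: 0.434
```

```bash
python3 - <<'E'
from h import *
st()
E
```

```text
t 15.13 p [582.3  72.9  21.7] rpy [-148.9   -0.8   11.5] F [ 0.3 -1.   2.4] M [-0.19 -0.02 -0.04] g 39.6 q [-10.1  35.5  99.5  33.5  61.4  47.6]
```

>>> carry_out([
  {"dp": [-2, -1, -2], "dr": [0, 0, 0]},
  {"dp": [-5, -0.5, -1], "dr": [0, 0, 0]},
  {"dp": [-5, 0, 0], "dr": [0, 0, 0]},
])

```text
clock: 15.38
ee_pos: [569.5, 69.5, 22.9]
eef_rot: [-149.1, -0.6, 11.5]
force: [-1.3, 0.7, -3.7]
grip_width: 0.432
```

>>> carry_out([
  {"dp": [-5, 4, -3], "dr": [0, 0, 0]},
  {"dp": [-3, 8, -5], "dr": [0, 0, 0]},
  {"dp": [0, 10, -6], "dr": [0, 0, 0]},
  {"dp": [0, 10, -6], "dr": [0, 0, 0]},
  {"dp": [0, 5, -3], "dr": [0, 0, 0]},
])

```text
clock: 15.8
ee_pos: [566.6, 21.4, 22.2]
eef_rot: [-149.1, -0.4, 11.7]
force: [-0.5, 0.8, -2.9]
grip_width: 0.434
```

```bash
python3 - <<'E'
from h import *
st()
cv2.imwrite('pics/w12.png',robot.read_camera('wrist'))
E
```

```text
t 15.8 p [566.6  21.4  22.2] rpy [-149.1   -0.4   11.7] F [-0.5  0.8 -2.9] M [-0.55 -0.11  0.06] g 39.6 q [-14.9  35.2  99.9  31.2  63.3  44.5]
```

View pics/w12.png

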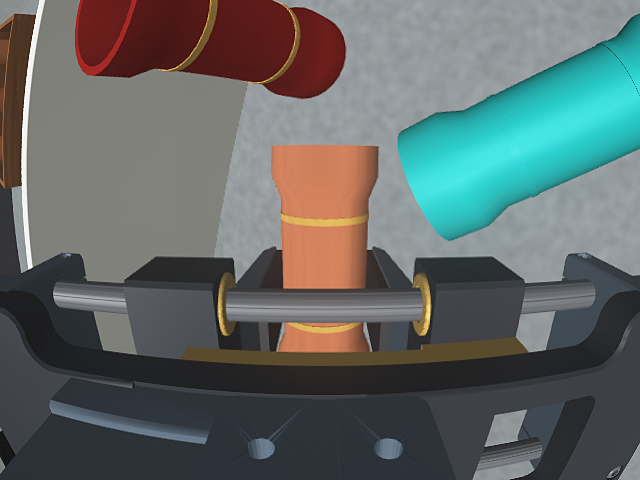

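Held and clear of red. Now swing the vase to face the wall.

```bash
python3 - <<'E'
from h import *
plan([532,0,34],orient(83.7,0),n=14)
E
```

```text
from [567.2  20.5  22. ] [-149.1   -0.4   11.6] n 14 dist [-35.2 -20.5  12. ] rv [-26.4 -19.7 -70.1]
  dp [-2.7, 0.3, -1.2] dr [-1.89, -1.41, -5.01]
  dp [-2.8, 0.1, -1.2] dr [-1.89, -1.41, -5.01]
  dp [-2.8, -0.1, -1.1] dr [-1.89, -1.41, -5.01]
  dp [-2.8, -0.3, -1.0] dr [-1.89, -1.41, -5.01]
  dp [-2.8, -0.5, -1.0] dr [-1.89, -1.41, -5.01]
  dp [-2.8, -0.7, -0.9] dr [-1.89, -1.41, -5.01]
  dp [-2.8, -0.9, -0.9] dr [-1.89, -1.41, -5.01]
  dp [-2.7, -1.1, -0.8] dr [-1.89, -1.41, -5.01]
  dp [-2.6, -1.3, -0.8] dr [-1.89, -1.41, -5.01]
  dp [-2.5, -1.5, -0.8] dr [-1.89, -1.41, -5.01]
  dp [-2.4, -1.7, -0.8] dr [-1.89, -1.41, -5.01]
  dp [-2.2, -1.9, -0.8] dr [-1.89, -1.41, -5.01]
  dp [-2.1, -2.1, -0.8] dr [-1.89, -1.41, -5.01]
  dp [-1.9, -2.2, -0.8] dr [-1.89, -1.41, -5.01]
```

>>> carry_out([
  {"dp": [0, -4, -7], "dr": [0, 0, 0]},
  {"dp": [-2, -5, -8], "dr": [-1.9, -1.4, -5]},
  {"dp": [-3, 0, -1], "dr": [-1.9, -1.4, -5]},
  {"dp": [-3, 0, -1], "dr": [-1.9, -1.4, -5]},
  {"dp": [-3, 0, -1], "dr": [-1.9, -1.4, -5]},
])

```text
clock: 16.27
ee_pos: [558.2, 11.4, 43.1]
eef_rot: [-157.9, -4.5, 32.4]
force: [-0.5, 1.1, -3.3]
grip_width: 0.437
```

>>> carry_out([
  {"dp": [-3, -0.5, -1], "dr": [-1.9, -1.4, -5]},
  {"dp": [-3, -0.7, -1], "dr": [-1.9, -1.4, -5]},
  {"dp": [-3, -1, -1], "dr": [-1.9, -1.4, -5]},
  {"dp": [-3, -1, -0.5], "dr": [-1.9, -1.4, -5]},
  {"dp": [-2.5, -1.3, -0.5], "dr": [-1.9, -1.4, -5]},
])

```text
clock: 16.68
ee_pos: [546.6, 4.1, 50.8]
eef_rot: [-170.3, -4.8, 59.7]
force: [-0.8, 0.6, -3.7]
grip_width: 0.434
```

```bash
python3 - <<'E'
from h import *
st()
plan([532,5,32],orient(83.7,0),n=5)
E
```

```text
t 16.68 p [546.6   4.1  50.8] rpy [-170.3   -4.8   59.7] F [-0.8  0.6 -3.7] M [-0.2  -0.14 -0.02] g 39.6 q [ -5.9  27.8 101.4   9.8  58.1  18.3]
from [546.6   4.1  50.8] [-170.3   -4.8   59.7] n 5 dist [-14.6   0.9 -18.8] rv [ -8.6  -6.7 -23.6]
  dp [-1.6, -2.0, 4.0] dr [-1.71, -1.35, -4.71]
  dp [-1.4, -2.2, 4.0] dr [-1.71, -1.35, -4.71]
  dp [-1.1, -2.4, 4.0] dr [-1.71, -1.35, -4.71]
  dp [-0.8, -2.6, 3.9] dr [-1.71, -1.35, -4.71]
  dp [-0.5, -2.8, 3.8] dr [-1.71, -1.35, -4.71]
```

>>> carry_out([
  {"dp": [-1.5, -2, 4], "dr": [-1.7, -1.3, -4.7]},
  {"dp": [-1.4, -2, 4], "dr": [-1.7, -1.3, -4.7]},
  {"dp": [-1, -2.4, 4], "dr": [-1.7, -1.3, -4.7]},
  {"dp": [-1, -2.5, 4], "dr": [-1.7, -1.3, -4.7]},
  {"dp": [0, -2.5, 3], "dr": [-1.7, -1.3, -4.4]},
])

```text
clock: 17.1
ee_pos: [533.5, 7.3, 36.9]
eef_rot: [179.5, -0.1, 84.4]
force: [-0.1, 0.1, -3.7]
grip_width: 0.432
```

>>> carry_out([
  {"dp": [0, 0, 0], "dr": [0, 0, 0]},
])

```text
clock: 17.18
ee_pos: [530.8, 8.5, 36.9]
eef_rot: [179.7, -0.1, 84.5]
force: [-0.6, -0.4, -3.7]
grip_width: 0.432
```

```bash
python3 - <<'E'
from h import *
st()
plan([532,5,24],orient(83.7,0),n=4)
cv2.imwrite('pics/w13.png',robot.read_camera('wrist'))
E
```

```text
t 17.18 p [530.8   8.5  36.9] rpy [ 1.797e+02 -1.000e-01  8.450e+01] F [-0.6 -0.4 -3.7] M [-0.03 -0.    0.02] g 39.4 q [-4.000e-01  2.440e+01  1.093e+02  1.000e-01  4.590e+01  5.000e+00]
from [530.8   8.5  36.9] [ 1.797e+02 -1.000e-01  8.450e+01] n 4 dist [  1.2  -3.5 -12.9] rv [ 0.3 -0.1  0.8]
  dp [-0.9, 0.4, 3.2] dr [0.08, -0.03, 0.2]
  dp [-0.9, 0.4, 3.2] dr [0.08, -0.03, 0.2]
  dp [-0.9, 0.4, 3.2] dr [0.08, -0.03, 0.2]
  dp [-0.8, 0.4, 3.2] dr [0.08, -0.03, 0.2]
```

View pics/w13.png

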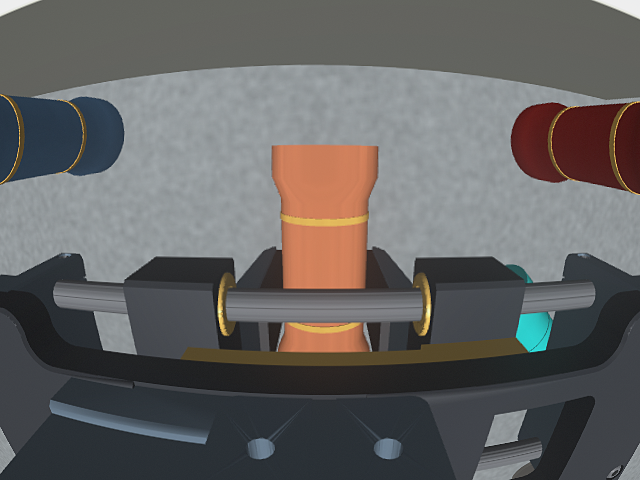

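>>> carry_out([
  {"dp": [0, 0.4, 5], "dr": [0, 0, 0.2]},
  {"dp": [0, 0.4, 4], "dr": [0, 0, 0.2]},
  {"dp": [0, 0, 2], "dr": [0, 0, 0.2]},
  {"dp": [0, 0, 0], "dr": [0, 0, 0.2]},
])

```text
clock: 17.57
ee_pos: [535.4, 8.0, 26.7]
eef_rot: [179.5, -0.3, 83.0]
force: [-0.7, 0.2, -3.6]
grip_width: 0.435
```

>>> carry_out([
  {"dp": [0, 0, 1.5], "dr": [0, 0, 0]},
  {"dp": [0, 0, 1], "dr": [0, 0, 0]},
])

```text
clock: 17.73
ee_pos: [536.1, 7.4, 23.9]
eef_rot: [179.5, -0.3, 82.9]
force: [-0.1, -0.8, -3.3]
grip_width: 0.43
```

>>> carry_out([
  {"dp": [0, 0, 1.2], "dr": [0, 0, 0]},
  {"dp": [0, 0, 0.8], "dr": [0, 0, 0]},
])

```text
clock: 17.9
ee_pos: [536.4, 7.1, 21.5]
eef_rot: [179.6, -0.3, 82.9]
force: [-0.9, -1.0, -1.3]
grip_width: 0.433
```

>>> carry_out([
  {"dp": [0, 0, 1], "dr": [0, 0, 0]},
  {"dp": [0, 0, 0.5], "dr": [0, 0, 0]},
])

```text
clock: 18.07
ee_pos: [536.4, 7.0, 21.4]
eef_rot: [179.6, -0.4, 82.8]
force: [-1.8, 0.4, -0.1]
grip_width: 0.433
```

>>> carry_out([
  {"dp": [0, 0, 0], "dr": [0, 0, 0]},
  {"dp": [0, 0, 0], "dr": [0, 0, 0]},
  {"dp": [0, 0, 0], "dr": [0, 0, 0]},
  {"dp": [3, 0, 2], "dr": [0, 0, 0]},
  {"dp": [6, 0, 4], "dr": [0, 0, 0]},
], gripper=62)

```text
clock: 18.48
ee_pos: [540.3, 15.7, 17.3]
eef_rot: [179.2, -0.4, 82.8]
force: [0.6, -0.2, -0.2]
grip_width: 0.676
```

>>> carry_out([
  {"dp": [6, 0, 3], "dr": [0, 0, 0]},
  {"dp": [4, 0, 2], "dr": [0, 0, 0]},
  {"dp": [1, 0, 1], "dr": [0, 0, 0]},
  {"dp": [0, 0, 0], "dr": [0, 0, 0]},
])

```text
clock: 18.82
ee_pos: [541.6, 29.6, 9.5]
eef_rot: [179.3, -0.4, 82.8]
force: [-0.4, 0.4, -0.6]
grip_width: 0.678
```

```bash
python3 - <<'E'
from h import *
st()
p=robot.camera_params('wrist');cv2.imwrite('pics/w14.png',robot.read_camera('wrist'))
for u,v in [(0,0)]: pass
np.save('w14.npy',p,allow_pickle=True)
E
```

```text
t 18.82 p [541.6  29.6   9.5] rpy [179.3  -0.4  82.8] F [-0.4  0.4 -0.6] M [-0.01 -0.09 -0.06] g 61.8 q [  1.7  27.2 109.6   0.4  42.4   8.6]
```

View pics/w14.png

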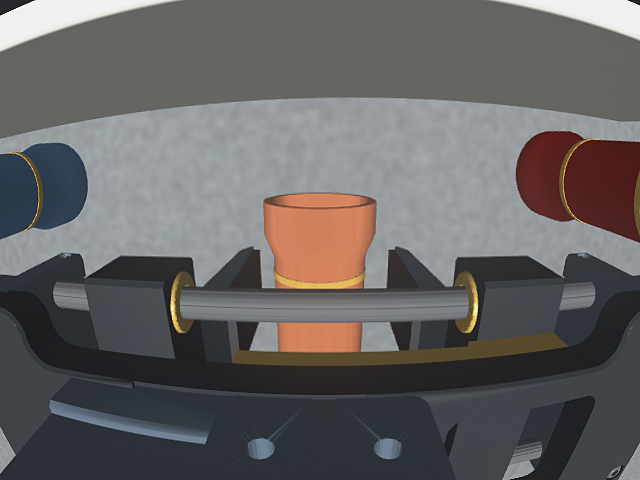

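>>> carry_out([
  {"dp": [0, 0, 2], "dr": [0, 0, 0]},
  {"dp": [0, 0, 0], "dr": [0, 0, 0]},
  {"dp": [0, 0, 0], "dr": [0, 0, 0]},
  {"dp": [0, 0, 0], "dr": [0, 0, 0]},
  {"dp": [0, 0, 0], "dr": [0, 0, 0]},
], gripper=34)

```text
clock: 19.28
ee_pos: [541.5, 29.4, 7.2]
eef_rot: [179.3, -0.4, 82.8]
force: [0.8, 0.5, -0.4]
grip_width: 0.432
```

>>> carry_out([
  {"dp": [0, 0, 0], "dr": [0, 0, 0]},
  {"dp": [0, 0, 0], "dr": [0, 0, 0]},
])

```text
clock: 19.45
ee_pos: [541.5, 29.4, 7.2]
eef_rot: [179.3, -0.4, 82.8]
force: [0.8, 1.4, -0.5]
grip_width: 0.436
```

```bash
python3 - <<'E'
from h import *
st()
p=np.load('w14.npy',allow_pickle=True).item()
print('lip end',onz(p,320,197,46,True),onz(p,320,211,26,True))
E
```

```text
t 19.45 p [541.5  29.4   7.2] rpy [179.3  -0.4  82.8] F [ 0.8  1.4 -0.5] M [ 0.07 -0.02 -0.01] g 39.8 q [  1.7  27.4 109.7   0.5  42.1   8.5]
lip end [546.60604921  76.0400939   46.        ] [545.56616415  67.43388076  26.        ]
```

```bash
sed -i 's/^FC=.*/FC=np.array([-71,0,7.2]);LC=np.array([47,0,7.2])/' h.py; python3 - <<'E'
from h import *
corners()
Rt=orient(YW,45);t=np.array([527,12,10.])-Rt.apply(FC);print(t,t+Rt.apply(LC))
plan(t,Rt,n=10)
E
```

```text
foot [ 5.327e+02 -4.100e+01 -5.000e-01] lip [5.475e+02 7.600e+01 4.000e-01] tilt 0.4 head 82.8 F.w 1.44 Fz -0.53
[531.95048926  56.84097073  65.29575029] [536.15607731  94.93471076  93.43860018]
from [541.5  29.4   7.2] [179.3  -0.4  82.8] n 10 dist [-9.6 27.5 58. ] rv [ 1.  44.6 -0.6]
  dp [2.6, -1.2, -5.8] dr [0.1, 4.46, -0.06]
  dp [3.1, -1.2, -5.6] dr [0.1, 4.46, -0.06]
  dp [3.5, -1.2, -5.3] dr [0.1, 4.46, -0.06]
  dp [3.9, -1.2, -5.0] dr [0.1, 4.46, -0.06]
  dp [4.3, -1.2, -4.7] dr [0.1, 4.46, -0.06]
  dp [4.7, -1.2, -4.4] dr [0.1, 4.46, -0.06]
  dp [5.0, -1.3, -4.0] dr [0.1, 4.46, -0.06]
  dp [5.3, -1.3, -3.6] dr [0.1, 4.46, -0.06]
  dp [5.5, -1.3, -3.1] dr [0.1, 4.46, -0.06]
  dp [5.8, -1.3, -2.7] dr [0.1, 4.46, -0.06]
```

>>> carry_out([
  {"dp": [0, 0, -6], "dr": [0, 0, 0]},
  {"dp": [2.5, -1.2, -8], "dr": [0, 4.5, 0]},
  {"dp": [3, -1.2, -7], "dr": [0, 4.5, 0]},
  {"dp": [3.5, -1.2, -5.5], "dr": [0, 4.5, 0]},
  {"dp": [4, -1.2, -5], "dr": [0, 4.5, 0]},
])

```text
clock: 19.87
ee_pos: [536.4, 43.5, 41.4]
eef_rot: [179.3, -19.1, 83.6]
force: [-0.0, -0.2, -3.5]
grip_width: 0.434
```

```bash
python3 - <<'E'
from h import *
st();corners()
Rt=orient(YW,45);t=np.array([527,12,10.])-Rt.apply(FC)
plan(t,Rt,n=6)
E
```

```text
t 19.87 p [536.4  43.5  41.4] rpy [179.3 -19.1  83.6] F [-0.  -0.2 -3.5] M [-0.37  0.02 -0.02] g 39.6 q [ -8.4  25.2 110.7  26.5  47.2 -20.5]
foot [529.2 -20.8  11.4] lip [541.8  90.   49.9] tilt 19.1 head 83.6 F.w -0.21 Fz -3.49
from [536.4  43.5  41.4] [179.3 -19.1  83.6] n 6 dist [-4.5 13.3 23.9] rv [ 0.8 25.9  0. ]
  dp [3.3, -1.0, -3.1] dr [0.13, 4.32, 0.01]
  dp [3.5, -1.0, -2.8] dr [0.13, 4.32, 0.01]
  dp [3.7, -1.0, -2.5] dr [0.13, 4.32, 0.01]
  dp [3.9, -1.0, -2.3] dr [0.13, 4.32, 0.01]
  dp [4.1, -1.0, -2.0] dr [0.13, 4.32, 0.01]
  dp [4.2, -1.0, -1.6] dr [0.13, 4.32, 0.01]
```

>>> carry_out([
  {"dp": [3.3, -1, -3], "dr": [0, 4.3, 0]},
  {"dp": [3.5, -1, -3], "dr": [0, 4.3, 0]},
  {"dp": [3.7, -1, -2.5], "dr": [0, 4.3, 0]},
  {"dp": [3.5, -1, -2.5], "dr": [0, 4.3, 0]},
  {"dp": [3, -1, -2], "dr": [0, 4, 0]},
])

```text
clock: 20.28
ee_pos: [533.1, 51.2, 64.8]
eef_rot: [178.3, -41.1, 84.5]
force: [-0.1, 0.2, -4.2]
grip_width: 0.431
```

>>> carry_out([
  {"dp": [0, 0, 0], "dr": [0, 2, 0]},
  {"dp": [0, 0, 0], "dr": [0, 0, 0]},
])

```text
clock: 20.45
ee_pos: [532.8, 48.2, 63.5]
eef_rot: [178.3, -43.1, 84.4]
force: [0.5, -0.6, -4.4]
grip_width: 0.433
```

```bash
python3 - <<'E'
from h import *
st();corners()
Rt=orient(YW,45);t=np.array([528,22,5.])-Rt.apply(FC)
plan(t,Rt,n=3)
E
```

```text
t 20.45 p [532.8  48.2  63.5] rpy [178.3 -43.1  84.4] F [ 0.5 -0.6 -4.4] M [-0.72  0.08 -0.03] g 39.5 q [-20.9  30.  112.2  49.6  61.2 -48.7]
foot [528.4   1.5   9.7] lip [536.8  87.3  90.3] tilt 43.1 head 84.4 F.w -0.56 Fz -4.36
from [532.8  48.2  63.5] [178.3 -43.1  84.4] n 3 dist [ 0.1 18.6 -3.2] rv [1.2 1.9 0.5]
  dp [3.8, -0.7, 5.0] dr [0.39, 0.63, 0.18]
  dp [3.7, -0.7, 5.0] dr [0.39, 0.63, 0.18]
  dp [3.7, -0.7, 5.1] dr [0.39, 0.63, 0.18]
```

>>> carry_out([
  {"dp": [3.8, -0.5, 5], "dr": [0.4, 0.6, 0.2]},
  {"dp": [3.7, -0.5, 5], "dr": [0.4, 0.6, 0.2]},
  {"dp": [3, -0.5, 4], "dr": [0.4, 0.6, 0.2]},
  {"dp": [0, 0, 0], "dr": [0, 0, 0]},
])

```text
clock: 20.78
ee_pos: [533.5, 66.6, 60.2]
eef_rot: [-179.8, -44.8, 83.6]
force: [-0.8, 0.4, -4.3]
grip_width: 0.436
```

```bash
python3 - <<'E'
from h import *
st();corners()
E
```

```text
t 20.78 p [533.5  66.6  60.2] rpy [-179.8  -44.8   83.6] F [-0.8  0.4 -4.3] M [-0.76 -0.02  0.01] g 39.7 q [-19.6  31.1 112.1  50.9  62.  -48.5]
foot [528.5  21.6   5.1] lip [537.8 104.8  88.2] tilt 44.8 head 83.6 F.w 0.31 Fz -4.26
```

>>> carry_out([
  {"dp": [2.5, 0, 3], "dr": [0, 0, 0]},
  {"dp": [1.5, 0, 2], "dr": [0, 0, 0]},
  {"dp": [0.5, 0, 0.7], "dr": [0, 0, 0]},
])

```text
clock: 21.03
ee_pos: [534.4, 76.0, 59.5]
eef_rot: [-179.9, -44.7, 83.9]
force: [-0.3, -1.1, -2.4]
grip_width: 0.43
```

>>> carry_out([
  {"dp": [0.5, 0, 0.7], "dr": [0, 0, 0]},
])

```text
clock: 21.12
ee_pos: [534.4, 77.4, 59.5]
eef_rot: [-179.9, -44.7, 83.9]
force: [0.0, 0.3, -3.1]
grip_width: 0.433
```

>>> carry_out([
  {"dp": [0.5, 0, 0.7], "dr": [0, 0, 0]},
])

```text
clock: 21.2
ee_pos: [534.5, 78.6, 59.4]
eef_rot: [-179.9, -44.7, 84.0]
force: [0.6, -0.2, -3.6]
grip_width: 0.432
```

>>> carry_out([
  {"dp": [0.5, 0, 0.7], "dr": [0, 0, 0]},
])

```text
clock: 21.28
ee_pos: [534.6, 79.6, 59.4]
eef_rot: [-180.0, -44.7, 84.0]
force: [0.2, 0.2, -3.6]
grip_width: 0.428
```

>>> carry_out([
  {"dp": [0, 0, 1], "dr": [0, 0, 0]},
])

```text
clock: 21.37
ee_pos: [534.7, 80.3, 58.8]
eef_rot: [-180.0, -44.7, 84.0]
force: [-0.0, -0.1, -3.7]
grip_width: 0.43
```

>>> carry_out([
  {"dp": [-0.5, 0, 1], "dr": [0, 0, 0]},
])

```text
clock: 21.45
ee_pos: [534.9, 80.7, 57.8]
eef_rot: [180.0, -44.7, 84.0]
force: [0.4, -0.2, -2.1]
grip_width: 0.433
```

>>> carry_out([
  {"dp": [-0.7, 0, 1], "dr": [0, 0, 0]},
])

```text
clock: 21.53
ee_pos: [534.9, 81.0, 56.9]
eef_rot: [180.0, -44.8, 84.0]
force: [-1.1, -0.6, 2.0]
grip_width: 0.432
```

```bash
python3 - <<'E'
from h import *
st();corners()
E
```

```text
t 21.53 p [534.9  81.   56.9] rpy [180.  -44.8  84. ] F [-1.1 -0.6  2. ] M [-0.41  0.11  0.06] g 39.4 q [-18.   31.2 112.6  52.   60.9 -48.6]
foot [530.2  35.9   1.8] lip [538.9 119.3  84.9] tilt 44.8 head 84.0 F.w -0.75 Fz 2.03
```

>>> carry_out([
  {"dp": [1, 0, 0.6], "dr": [0, 0, 0]},
])

```text
clock: 21.62
ee_pos: [535.2, 81.9, 57.1]
eef_rot: [180.0, -44.8, 84.0]
force: [-0.9, -0.7, -2.9]
grip_width: 0.432
```

>>> carry_out([
  {"dp": [0.9, 0, 0.6], "dr": [0, 0, 0]},
])

```text
clock: 21.7
ee_pos: [535.4, 82.9, 57.4]
eef_rot: [179.9, -44.7, 84.0]
force: [-0.7, 0.0, -3.1]
grip_width: 0.43
```

>>> carry_out([
  {"dp": [0.9, 0, 0.6], "dr": [0, 0, 0]},
])

```text
clock: 21.78
ee_pos: [535.6, 83.8, 57.5]
eef_rot: [179.9, -44.7, 84.0]
force: [0.1, -1.2, -3.2]
grip_width: 0.432
```

>>> carry_out([
  {"dp": [0.7, 0, 0.8], "dr": [0, 0, 0]},
])

```text
clock: 21.87
ee_pos: [535.8, 84.2, 57.2]
eef_rot: [179.9, -44.6, 84.1]
force: [-2.6, -8.2, 1.6]
grip_width: 0.432
```

>>> carry_out([
  {"dp": [0.5, 0, 0.8], "dr": [0, 0, 0]},
])

```text
clock: 21.95
ee_pos: [535.9, 84.3, 57.1]
eef_rot: [179.8, -44.5, 84.1]
force: [-2.6, -9.4, 3.0]
grip_width: 0.434
```

>>> carry_out([
  {"dp": [-0.6, 0, -0.6], "dr": [0, 0, 0]},
  {"dp": [0, 0, 0], "dr": [0, 0, 0]},
])

```text
clock: 22.12
ee_pos: [535.9, 83.4, 57.4]
eef_rot: [179.8, -44.6, 84.1]
force: [-0.9, 0.1, -3.1]
grip_width: 0.437
```

```bash
sed -i 's/^FC=.*/FC=np.array([-75.7,0,7.2]);LC=np.array([42.3,0,7.2])/' h.py; python3 - <<'E'
from h import *
st();corners()
E
```

```text
t 22.12 p [535.9  83.4  57.4] rpy [179.8 -44.6  84.1] F [-0.9  0.1 -3.1] M [-0.83  0.01  0.02] g 39.8 q [-17.7  31.1 112.6  52.1  60.6 -48.4]
foot [530.9  34.8  -0.9] lip [539.5 118.4  81.9] tilt 44.6 head 84.1 F.w 0.01 Fz -3.07
```

>>> carry_out([
  {"dp": [0, 0, 0], "dr": [0, 0, 0]},
  {"dp": [0, 0, 0], "dr": [0, 0, 0]},
  {"dp": [0, 0, 0], "dr": [0, 0, 0]},
  {"dp": [0, 0, 0], "dr": [0, 0, 0]},
  {"dp": [0, 0, 0], "dr": [0, 0, 0]},
], gripper=75)

```text
clock: 22.53
ee_pos: [536.5, 84.8, 58.9]
eef_rot: [179.7, -44.8, 84.1]
force: [-0.5, 0.3, -0.0]
grip_width: 0.766
```

>>> carry_out([
  {"dp": [0, 0, 0], "dr": [0, 0, 0]},
  {"dp": [0, 0, -3], "dr": [0, 0, 0]},
  {"dp": [0, 0, -10], "dr": [0, 0, 0]},
  {"dp": [0, 0, -20], "dr": [0, 0, 0]},
  {"dp": [0, 0, -20], "dr": [0, 0, 0]},
])

```text
clock: 22.95
ee_pos: [530.0, 48.6, 96.5]
eef_rot: [-179.7, -44.9, 84.0]
force: [1.0, -0.6, 0.5]
grip_width: 0.821
```

>>> carry_out([
  {"dp": [0, 0, -20], "dr": [0, 0, 0]},
  {"dp": [0, 0, -20], "dr": [0, 0, 0]},
  {"dp": [0, 0, -5], "dr": [0, 0, 0]},
])

```text
clock: 23.2
ee_pos: [527.3, 12.6, 132.7]
eef_rot: [-180.0, -44.8, 84.1]
force: [0.8, -0.1, -0.2]
grip_width: 0.819
```

```bash
python3 - <<'E'
from h import *
st()
p=robot.camera_params('wrist');cv2.imwrite('pics/w15.png',robot.read_camera('wrist'));np.save('w15.npy',p,allow_pickle=True)
E
```

```text
t 23.2 p [527.3  12.6 132.7] rpy [-180.   -44.8   84.1] F [ 0.8 -0.1 -0.2] M [-0.42 -0.04  0.01] g 74.7 q [-25.1  26.1 106.5  44.4  71.9 -43. ]
```

View pics/w15.png

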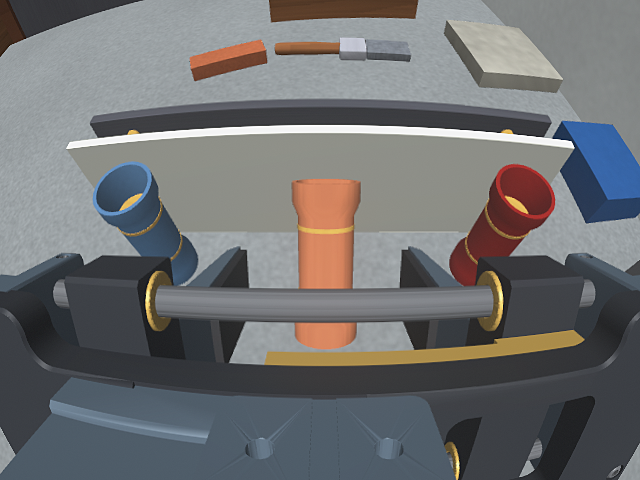

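Leaning again at 44.6°, released, centred (lip at (326,185) in the wrist view). This time I push with a wider stance (40 mm), centred on the vase's own line.

>>> carry_out([
  {"dp": [-13, 0, -12], "dr": [0, -4, 0]},
  {"dp": [-14, 0, -6], "dr": [0, -4, 0]},
  {"dp": [-14, 0, -5], "dr": [0, -4, 0]},
  {"dp": [-14, 0, -4], "dr": [0, -3, 0]},
  {"dp": [-12, 0, -3], "dr": [0, -1, 0]},
])

```text
clock: 23.67
ee_pos: [517.5, -60.7, 113.4]
eef_rot: [-179.7, -28.2, 83.9]
force: [-0.0, 0.9, -0.8]
grip_width: 0.824
```

>>> carry_out([
  {"dp": [0, 0, 0], "dr": [0, 0, 0]},
  {"dp": [0, 0, 0], "dr": [0, 0, 0]},
], gripper=40)

```text
clock: 23.83
ee_pos: [516.8, -60.8, 112.5]
eef_rot: [-179.6, -28.3, 83.9]
force: [0.7, 0.4, 0.1]
grip_width: 0.705
```

```bash
python3 - <<'E'
from h import *
st()
p=robot.camera_params('wrist');cv2.imwrite('pics/w16.png',robot.read_camera('wrist'));np.save('w16.npy',p,allow_pickle=True)
plan([524.5,-26,11],orient(83.9,28),n=6)
E
```

```text
t 23.83 p [516.8 -60.8 112.5] rpy [-179.6  -28.3   83.9] F [0.7 0.4 0.1] M [-0.22 -0.06  0.02] g 64.3 q [-24.8  23.3 104.6  29.4  65.4 -34.3]
from [516.8 -60.8 112.4] [-179.6  -28.3   83.9] n 6 dist [   7.7   34.8 -101.4] rv [-0.4 -0.3 -0. ]
  dp [-2.8, 0.8, 17.7] dr [-0.07, -0.04, -0.0]
  dp [-2.8, 0.8, 17.7] dr [-0.07, -0.04, -0.0]
  dp [-2.8, 0.7, 17.7] dr [-0.07, -0.04, -0.0]
  dp [-2.8, 0.7, 17.7] dr [-0.07, -0.04, -0.0]
  dp [-2.7, 0.7, 17.7] dr [-0.07, -0.04, -0.0]
  dp [-2.7, 0.7, 17.7] dr [-0.07, -0.04, -0.0]
```

View pics/w16.png

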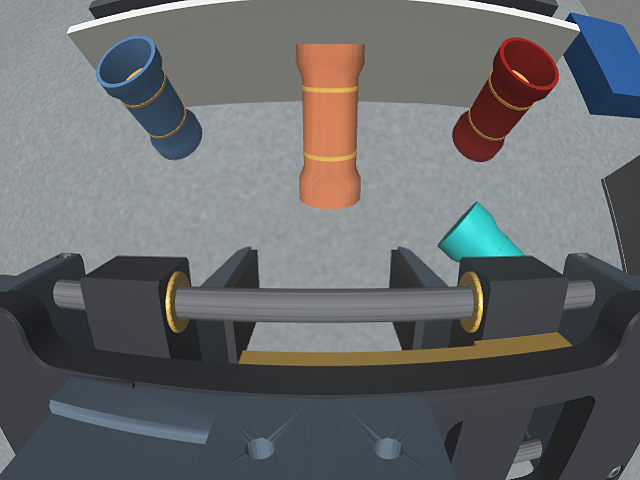

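>>> carry_out([
  {"dp": [-4, 0.5, 18], "dr": [0, 0, 0]},
  {"dp": [-4, 0.5, 18], "dr": [0, 0, 0]},
  {"dp": [-4, 0.5, 18], "dr": [0, 0, 0]},
  {"dp": [-3, 0.5, 14], "dr": [0, 0, 0]},
  {"dp": [-1, 0, 5], "dr": [0, 0, 0]},
])

```text
clock: 24.3
ee_pos: [521.3, -39.0, 38.1]
eef_rot: [-179.6, -28.5, 83.8]
force: [-0.6, 0.1, -0.4]
grip_width: 0.439
```

```bash
python3 - <<'E'
from h import *
st()
plan([524.5,-28,11],orient(83.9,28),n=3)
E
```

```text
t 24.3 p [521.3 -39.   38.1] rpy [-179.6  -28.5   83.8] F [-0.6  0.1 -0.4] M [-0.3  -0.06 -0.04] g 40.1 q [-22.6  28.6 109.4  33.4  56.  -38.9]
from [521.3 -39.   38.1] [-179.6  -28.5   83.8] n 3 dist [  3.2  11.  -27.1] rv [-0.3 -0.5 -0.1]
  dp [-1.0, 0.7, 9.7] dr [-0.1, -0.18, -0.04]
  dp [-1.0, 0.7, 9.7] dr [-0.1, -0.18, -0.04]
  dp [-0.9, 0.7, 9.7] dr [-0.1, -0.18, -0.04]
```

>>> carry_out([
  {"dp": [-1.5, 0.8, 9.5], "dr": [0, -0.2, 0]},
  {"dp": [-1.5, 0.8, 8], "dr": [0, -0.2, 0]},
  {"dp": [-0.5, 0, 5], "dr": [0, 0, 0]},
  {"dp": [0, 0, 0], "dr": [0, 0, 0]},
])

```text
clock: 24.63
ee_pos: [523.1, -30.1, 13.8]
eef_rot: [-179.4, -28.2, 83.6]
force: [-0.4, -0.9, 0.0]
grip_width: 0.439
```

```bash
python3 - <<'E'
from h import *
st()
plan([525.8,-15,10.5],orient(83.9,28),n=3)
E
```

```text
t 24.63 p [523.1 -30.1  13.8] rpy [-179.4  -28.2   83.6] F [-0.4 -0.9  0. ] M [-0.29 -0.08 -0.01] g 40.1 q [-21.5  30.5 110.6  34.7  52.9 -40. ]
from [523.1 -30.1  13.8] [-179.4  -28.2   83.6] n 3 dist [ 2.7 15.1 -3.3] rv [-0.4 -0.2 -0.2]
  dp [4.0, 0.4, 3.4] dr [-0.15, -0.08, -0.07]
  dp [4.0, 0.4, 3.4] dr [-0.15, -0.08, -0.07]
  dp [4.0, 0.4, 3.4] dr [-0.15, -0.08, -0.07]
```

>>> carry_out([
  {"dp": [4, 0.4, 3.4], "dr": [-0.1, 0, 0]},
  {"dp": [4, 0.4, 3], "dr": [-0.1, 0, 0]},
  {"dp": [2, 0, 1.5], "dr": [0, 0, 0]},
  {"dp": [0, 0, 0], "dr": [0, 0, 0]},
])

```text
clock: 24.97
ee_pos: [526.5, -16.7, 12.5]
eef_rot: [-179.8, -28.2, 83.7]
force: [-0.4, -0.0, -0.8]
grip_width: 0.443
```

```bash
cat >> h.py <<'E'
def aim(x0=530.9,y0=34.8,hd=84.1):
    o=robot.get_obs();p=o['ee_pos']; u=np.array([np.cos(np.radians(hd)),np.sin(np.radians(hd))]); d=p[:2]-[x0,y0]
    print('lateral off (+ = tool to +x)',round(float(d[0]*u[1]-d[1]*u[0]),2),'along',round(float(d@u),1),'Flat',round(float(o['force'][0]*np.sin(np.radians(YW))-o['force'][1]*np.cos(np.radians(YW))),2),'Fn',round(float(o['force']@HW),2))
E
python3 - <<'E'
from h import *
st();aim()
p=robot.camera_params('wrist');cv2.imwrite('pics/w17.png',robot.read_camera('wrist'))
E
```

```text
t 24.97 p [526.5 -16.7  12.5] rpy [-179.8  -28.2   83.7] F [-0.4 -0.  -0.8] M [-0.31 -0.02  0.04] g 40.4 q [-20.1  30.4 111.2  35.7  51.8 -39.6]
lateral off (+ = tool to +x) 0.94 along -51.7 Flat -0.38 Fn -0.09
```

View pics/w17.png

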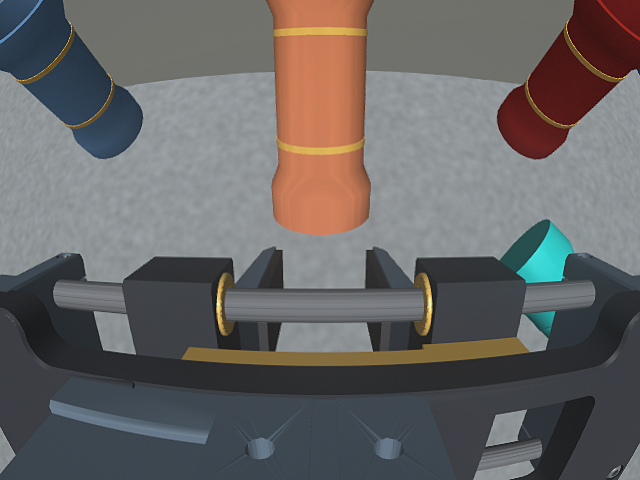

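>>> carry_out([
  {"dp": [3, -1.3, 2], "dr": [0, 0, 0]},
  {"dp": [3, 0, 2], "dr": [0, 0, 0]},
  {"dp": [1, 0, 0.5], "dr": [0, 0, 0]},
])

```text
clock: 25.27
ee_pos: [526.7, -8.3, 12.7]
eef_rot: [-180.0, -28.2, 83.7]
force: [-0.1, 0.4, 0.2]
grip_width: 0.437
```

```bash
python3 - <<'E'
from h import *
st();aim()
cv2.imwrite('pics/w18.png',robot.read_camera('wrist'))
E
```

```text
t 25.27 p [526.7  -8.3  12.7] rpy [-180.   -28.2   83.7] F [-0.1  0.4  0.2] M [-0.28  0.    0.03] g 39.9 q [-19.3  30.2 111.6  36.2  51.2 -39.3]
lateral off (+ = tool to +x) 0.26 along -43.3 Flat -0.13 Fn 0.36
```

View pics/w18.png

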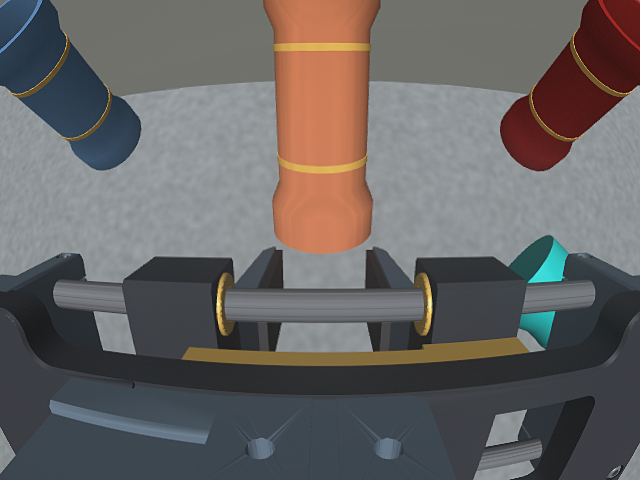

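>>> carry_out([
  {"dp": [2, -1, 1.2], "dr": [0, 0, 0]},
  {"dp": [2, 0, 1.2], "dr": [0, 0, 0]},
])

```text
clock: 25.48
ee_pos: [526.3, -3.4, 12.5]
eef_rot: [-180.0, -28.2, 83.7]
force: [0.1, 0.5, 0.3]
grip_width: 0.443
```

>>> carry_out([
  {"dp": [2, 0, 1.2], "dr": [0, 0, 0]},
  {"dp": [1, 0, 0.6], "dr": [0, 0, 0]},
])

```text
clock: 25.65
ee_pos: [527.2, -0.4, 12.2]
eef_rot: [179.9, -28.1, 83.8]
force: [0.6, -4.7, 0.6]
grip_width: 0.44
```

```bash
python3 - <<'E'
from h import *
st();aim()
E
```

```text
t 25.65 p [ 5.272e+02 -4.000e-01  1.220e+01] rpy [179.9 -28.1  83.8] F [ 0.6 -4.7  0.6] M [-0.99 -0.02 -0.  ] g 40.1 q [-18.4  30.  112.   36.6  50.6 -38.9]
lateral off (+ = tool to +x) -0.09 along -35.4 Flat 1.12 Fn -4.56
```

>>> carry_out([
  {"dp": [2.2, 0.2, 0.8], "dr": [0, 0.2, 0]},
  {"dp": [2.2, 0, 0.8], "dr": [0, 0.2, 0]},
])

```text
clock: 25.82
ee_pos: [528.4, 1.0, 11.9]
eef_rot: [179.7, -28.0, 84.0]
force: [-1.5, -8.1, -0.7]
grip_width: 0.434
```

```bash
python3 - <<'E'
from h import *
st();aim()
E
```

```text
t 25.82 p [528.4   1.   11.9] rpy [179.7 -28.   84. ] F [-1.5 -8.1 -0.7] M [-1.64  0.32  0.17] g 39.6 q [-18.2  30.1 112.   36.7  50.3 -39.1]
lateral off (+ = tool to +x) 0.99 along -33.9 Flat -0.59 Fn -8.22
```

>>> carry_out([
  {"dp": [2.4, -0.4, 0.8], "dr": [0, 0.3, 0.3]},
  {"dp": [2.4, -0.3, 0.8], "dr": [0, 0.3, 0.3]},
])

```text
clock: 25.98
ee_pos: [528.7, 2.1, 11.5]
eef_rot: [179.7, -28.2, 83.5]
force: [-2.5, -8.2, -0.2]
grip_width: 0.438
```

```bash
python3 - <<'E'
from h import *
st();aim()
cv2.imwrite('pics/w19.png',robot.read_camera('wrist'))
E
```

```text
t 25.98 p [528.7   2.1  11.5] rpy [179.7 -28.2  83.5] F [-2.5 -8.2 -0.2] M [-1.59  0.27  0.15] g 39.9 q [-18.2  30.1 112.1  37.1  50.2 -38.9]
lateral off (+ = tool to +x) 1.16 along -32.7 Flat -1.62 Fn -8.45
```

View pics/w19.png

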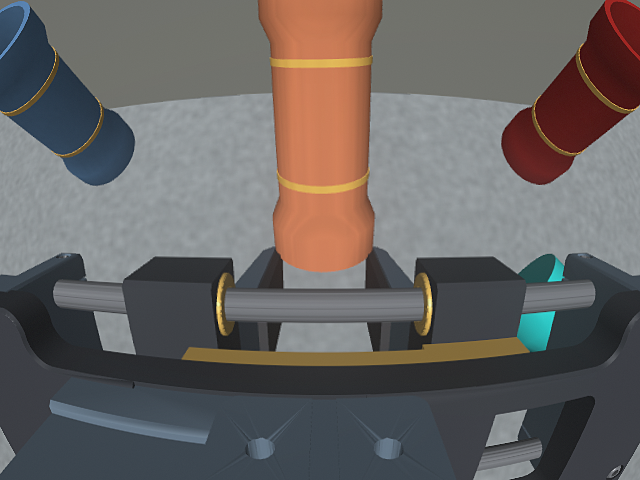

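>>> carry_out([
  {"dp": [2.3, -1.2, 0.8], "dr": [0, 0.2, 0.1]},
])

```text
clock: 26.12
ee_pos: [528.4, 2.8, 11.3]
eef_rot: [179.7, -28.1, 83.5]
force: [-1.5, -7.9, 0.3]
grip_width: 0.441
```

>>> carry_out([
  {"dp": [2.5, -1.2, 0.8], "dr": [0, 0.2, 0]},
])

```text
clock: 26.2
ee_pos: [528.3, 3.4, 11.2]
eef_rot: [179.5, -28.1, 83.5]
force: [-0.9, -6.9, -0.4]
grip_width: 0.439
```

```bash
python3 - <<'E'
from h import *
st();aim()
E
```

```text
t 26.2 p [528.3   3.4  11.2] rpy [179.5 -28.1  83.5] F [-0.9 -6.9 -0.4] M [-1.53  0.06 -0.02] g 40.0 q [-18.1  30.  112.4  37.4  49.7 -39.1]
lateral off (+ = tool to +x) 0.65 along -31.5 Flat -0.18 Fn -6.92
```

>>> carry_out([
  {"dp": [2.8, -0.4, 0.8], "dr": [0.1, 0.2, 0.1]},
  {"dp": [2.8, -0.4, 0.8], "dr": [0.1, 0.2, 0.1]},
])

```text
clock: 26.37
ee_pos: [528.7, 5.3, 10.9]
eef_rot: [179.5, -28.0, 83.4]
force: [-0.3, -4.7, -3.1]
grip_width: 0.439
```

```bash
python3 - <<'E'
from h import *
st();aim()
cv2.imwrite('pics/w20.png',robot.read_camera('wrist'))
E
```

```text
t 26.37 p [528.7   5.3  10.9] rpy [179.5 -28.   83.4] F [-0.3 -4.7 -3.1] M [-1.5   0.13 -0.04] g 40.0 q [-17.8  30.  112.5  37.4  49.6 -38.8]
lateral off (+ = tool to +x) 0.87 along -29.5 Flat 0.21 Fn -4.68
```

View pics/w20.png

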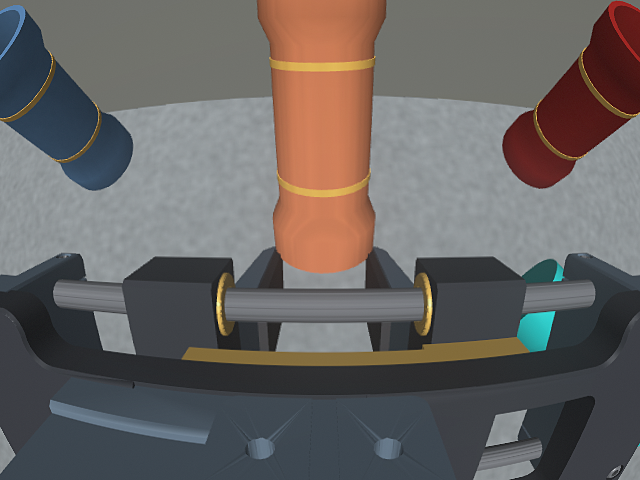

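>>> carry_out([
  {"dp": [2.4, -0.3, 0.2], "dr": [0.1, 0.1, 0]},
  {"dp": [2.4, -0.3, 0.2], "dr": [0.1, 0.1, 0]},
])

```text
clock: 26.58
ee_pos: [528.4, 7.5, 10.8]
eef_rot: [179.7, -27.9, 83.4]
force: [-0.9, -4.5, -4.2]
grip_width: 0.438
```

```bash
python3 - <<'E'
from h import *
st();aim()
cv2.imwrite('pics/w21.png',robot.read_camera('wrist'))
E
```

```text
t 26.58 p [528.4   7.5  10.8] rpy [179.7 -27.9  83.4] F [-0.9 -4.5 -4.2] M [-1.47  0.06 -0.01] g 39.9 q [-17.5  29.9 112.5  37.2  49.5 -38.4]
lateral off (+ = tool to +x) 0.34 along -27.4 Flat -0.39 Fn -4.61
```

View pics/w21.png

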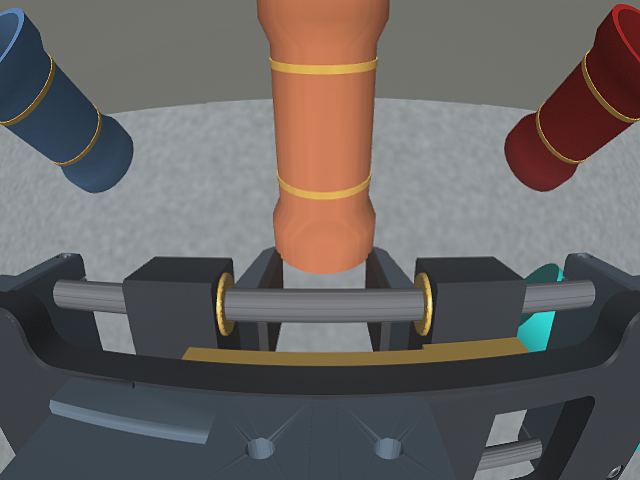

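```bash
cat >> h.py <<'E'
def wv(name=None):
    w=robot.read_camera('wrist')
    if name: cv2.imwrite(name,w)
    hsv=cv2.cvtColor(w,cv2.COLOR_BGR2HSV);m=cv2.inRange(hsv,(5,90,90),(16,255,255));m[250:]=0
    r={}
    for v in (5,40,100,150,210,240):
        c=np.where(m[v,180:480])[0]
        if len(c): r[v]=(int(c[0]+180),int(c[-1]+180),(c[0]+c[-1])/2+180)
    print('wrist mids',r)
E
echo
```

>>> carry_out([
  {"dp": [2.4, -0.2, 0], "dr": [0, 0.1, 0]},
  {"dp": [2.4, -0.2, 0], "dr": [0, 0.1, 0]},
  {"dp": [2.4, -0.2, 0], "dr": [0, 0.1, 0]},
])

```text
clock: 26.88
ee_pos: [528.0, 13.8, 13.2]
eef_rot: [179.8, -28.2, 83.4]
force: [-1.9, -2.8, -4.6]
grip_width: 0.44
```

```bash
python3 - <<'E'
from h import *
st();aim();wv()
E
```

```text
t 26.88 p [528.   13.8  13.2] rpy [179.8 -28.2  83.4] F [-1.9 -2.8 -4.6] M [-1.17  0.04 -0.02] g 40.1 q [-17.   29.7 112.6  37.6  49.7 -38.1]
lateral off (+ = tool to +x) -0.73 along -21.1 Flat -1.56 Fn -2.96
wrist mids {5: (254, 393, np.float64(323.5)), 40: (265, 382, np.float64(323.5)), 100: (271, 376, np.float64(323.5)), 150: (275, 371, np.float64(323.0)), 210: (274, 373, np.float64(323.5)), 240: (275, 372, np.float64(323.5))}
```

>>> carry_out([
  {"dp": [2.2, 0.3, 1.2], "dr": [0, 0, 0]},
  {"dp": [2.2, 0.2, 1.2], "dr": [0, 0, 0]},
])

```text
clock: 27.1
ee_pos: [528.8, 20.1, 13.7]
eef_rot: [179.9, -28.3, 83.4]
force: [-0.4, -2.6, -4.1]
grip_width: 0.435
```

```bash
python3 - <<'E'
from h import *
st();aim();wv()
E
```

```text
t 27.1 p [528.8  20.1  13.7] rpy [179.9 -28.3  83.4] F [-0.4 -2.6 -4.1] M [-1.08  0.07  0.01] g 39.6 q [-16.4  29.6 112.6  37.9  49.5 -37.8]
lateral off (+ = tool to +x) -0.55 along -14.9 Flat -0.13 Fn -2.67
wrist mids {5: (248, 397, np.float64(322.5)), 40: (259, 387, np.float64(323.0)), 100: (269, 378, np.float64(323.5)), 150: (274, 373, np.float64(323.5)), 210: (274, 373, np.float64(323.5)), 240: (275, 372, np.float64(323.5))}
```

>>> carry_out([
  {"dp": [2, 0.2, 1.5], "dr": [0, -0.1, 0]},
  {"dp": [2, 0.2, 1.5], "dr": [0, -0.1, 0]},
])

```text
clock: 27.32
ee_pos: [529.6, 26.2, 13.1]
eef_rot: [179.9, -28.1, 83.4]
force: [-0.7, -2.8, -4.0]
grip_width: 0.435
```

```bash
python3 - <<'E'
from h import *
st();aim();wv()
E
```

```text
t 27.32 p [529.6  26.2  13.1] rpy [179.9 -28.1  83.4] F [-0.7 -2.8 -4. ] M [-0.99  0.06 -0.  ] g 39.6 q [-15.6  29.6 112.7  38.   49.1 -37.2]
lateral off (+ = tool to +x) -0.36 along -8.7 Flat -0.41 Fn -2.83
wrist mids {5: (243, 404, np.float64(323.5)), 40: (252, 395, np.float64(323.5)), 100: (266, 381, np.float64(323.5)), 150: (272, 375, np.float64(323.5)), 210: (273, 374, np.float64(323.5)), 240: (275, 372, np.float64(323.5))}
```

>>> carry_out([
  {"dp": [1.5, 0.2, 1.5], "dr": [0, -0.1, 0]},
  {"dp": [1.5, 0.2, 1.5], "dr": [0, -0.1, 0]},
])

```text
clock: 27.53
ee_pos: [530.5, 31.4, 12.0]
eef_rot: [179.9, -27.9, 83.4]
force: [-0.4, -2.1, -4.1]
grip_width: 0.438
```

```bash
python3 - <<'E'
from h import *
st();aim();wv('pics/w22.png')
cv2.imwrite('pics/s22.png',cv2.resize(robot.read_camera('scene')[140:320,200:440],(800,600)))
E
```

```text
t 27.53 p [530.5  31.4  12. ] rpy [179.9 -27.9  83.4] F [-0.4 -2.1 -4.1] M [-0.92 -0.   -0.  ] g 40.0 q [-15.   29.7 112.8  38.1  48.7 -36.8]
lateral off (+ = tool to +x) -0.09 along -3.5 Flat -0.13 Fn -2.13
wrist mids {5: (238, 409, np.float64(323.5)), 40: (244, 402, np.float64(323.0)), 100: (264, 383, np.float64(323.5)), 150: (271, 377, np.float64(324.0)), 210: (273, 374, np.float64(323.5)), 240: (275, 372, np.float64(323.5))}
```

View pics/s22.png

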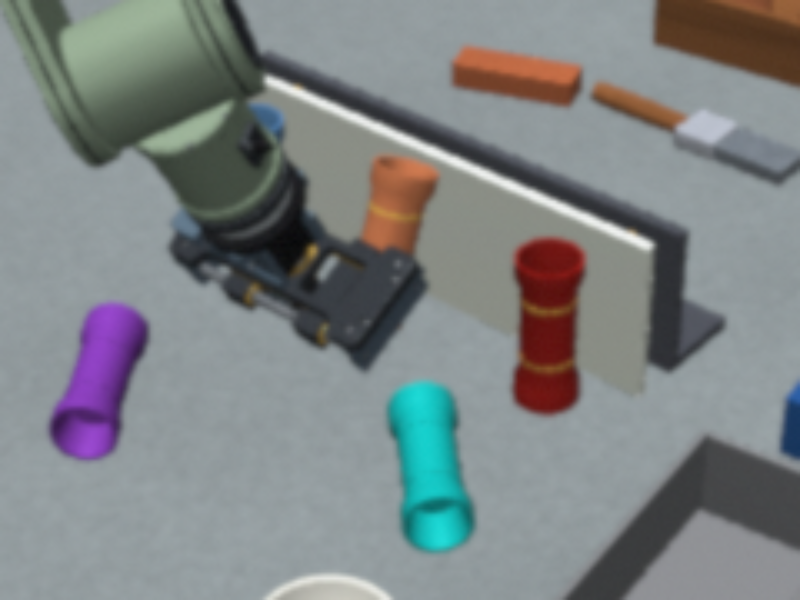

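>>> carry_out([
  {"dp": [1.5, 0, 0.7], "dr": [0, 0.1, 0]},
  {"dp": [1.5, 0, 0.7], "dr": [0, 0.1, 0]},
])

```text
clock: 27.8
ee_pos: [530.8, 35.2, 12.3]
eef_rot: [179.9, -28.2, 83.4]
force: [-0.3, -1.4, -4.1]
grip_width: 0.441
```

```bash
python3 - <<'E'
from h import *
st();aim();wv()
E
```

```text
t 27.8 p [530.8  35.2  12.3] rpy [179.9 -28.2  83.4] F [-0.3 -1.4 -4.1] M [-0.93  0.03 -0.06] g 40.2 q [-14.7  29.7 112.9  38.5  48.7 -36.8]
lateral off (+ = tool to +x) -0.1 along 0.4 Flat -0.11 Fn -1.45
wrist mids {5: (235, 413, np.float64(324.0)), 40: (240, 408, np.float64(324.0)), 100: (262, 385, np.float64(323.5)), 150: (270, 378, np.float64(324.0)), 210: (273, 374, np.float64(323.5)), 240: (275, 372, np.float64(323.5))}
```

>>> carry_out([
  {"dp": [1.5, 0, 0.7], "dr": [0, 0.1, 0]},
  {"dp": [1.5, 0, 0.7], "dr": [0, 0.1, 0]},
])

```text
clock: 28.02
ee_pos: [531.2, 38.8, 12.5]
eef_rot: [180.0, -28.4, 83.4]
force: [0.3, -1.8, -3.5]
grip_width: 0.437
```

```bash
python3 - <<'E'
from h import *
st();aim();wv()
E
```

```text
t 28.02 p [531.2  38.8  12.5] rpy [180.  -28.4  83.4] F [ 0.3 -1.8 -3.5] M [-0.85  0.04  0.01] g 39.9 q [-14.4  29.7 112.9  38.9  48.7 -36.9]
lateral off (+ = tool to +x) -0.09 along 4.0 Flat 0.46 Fn -1.72
wrist mids {5: (231, 416, np.float64(323.5)), 40: (237, 411, np.float64(324.0)), 100: (265, 382, np.float64(323.5)), 150: (269, 379, np.float64(324.0)), 210: (272, 374, np.float64(323.0)), 240: (275, 372, np.float64(323.5))}
```

```bash
python3 - <<'E'
from h import *
s=robot.read_camera('scene')
cv2.imwrite('pics/s23.png',cv2.resize(s[170:260,260:380],(800,600),interpolation=cv2.INTER_CUBIC))
wv('pics/w23.png');st()
E
```

```text
wrist mids {5: (231, 417, np.float64(324.0)), 40: (237, 410, np.float64(323.5)), 100: (265, 383, np.float64(324.0)), 150: (269, 379, np.float64(324.0)), 210: (272, 374, np.float64(323.0)), 240: (275, 372, np.float64(323.5))}
t 28.17 p [531.2  38.9  12.6] rpy [180.  -28.4  83.4] F [ 0.1  0.9 -3.7] M [-0.69 -0.   -0.06] g 40.1 q [-14.4  29.7 112.9  38.9  48.7 -36.9]
```

View pics/s23.png

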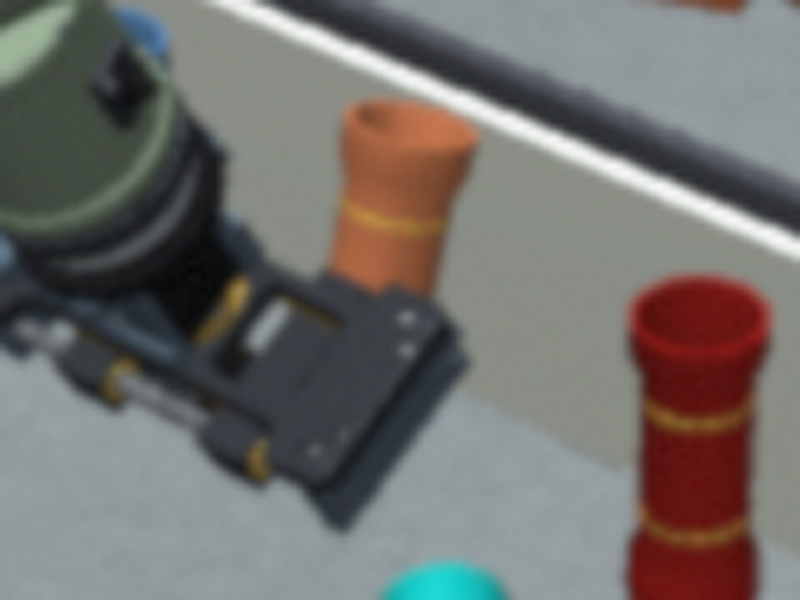

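View pics/w23.png

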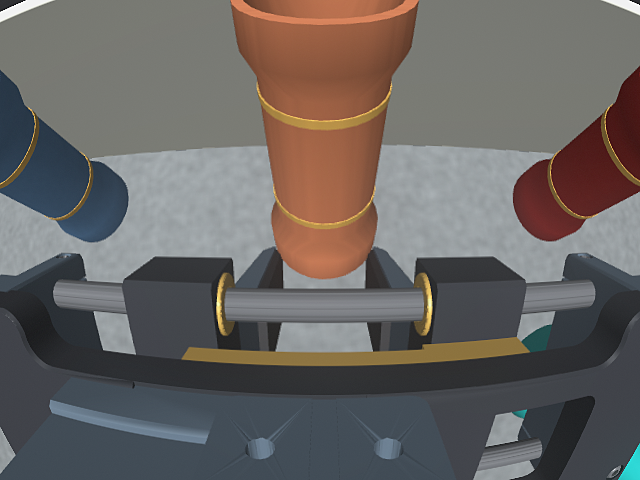

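The lip slides up symmetrically, but Fz −3.7 N shows the foot rim has stuck on the inclined finger faces and is hanging above the bench. I'll lower and steepen the fingers so the foot slips down onto the bench.

>>> carry_out([
  {"dp": [-1.5, 0, 2], "dr": [0, 0, 0]},
  {"dp": [-1.2, 0, 1.5], "dr": [0, 0, 0]},
])

```text
clock: 28.33
ee_pos: [531.5, 38.3, 8.5]
eef_rot: [179.9, -28.5, 83.4]
force: [0.8, -0.3, -3.1]
grip_width: 0.441
```

```bash
python3 - <<'E'
from h import *
st();aim();wv()
E
```

```text
t 28.33 p [531.5  38.3   8.5] rpy [179.9 -28.5  83.4] F [ 0.8 -0.3 -3.1] M [-0.71  0.06 -0.05] g 40.2 q [-14.5  30.1 113.1  39.2  48.3 -37.5]
lateral off (+ = tool to +x) 0.21 along 3.6 Flat 0.8 Fn -0.22
wrist mids {5: (232, 416, np.float64(324.0)), 40: (237, 409, np.float64(323.0)), 100: (266, 381, np.float64(323.5)), 150: (269, 379, np.float64(324.0)), 210: (272, 375, np.float64(323.5)), 240: (275, 372, np.float64(323.5))}
```

>>> carry_out([
  {"dp": [-0.7, 0, 0.5], "dr": [0, -3, 0]},
  {"dp": [-0.7, 0, 0.5], "dr": [0, -3, 0]},
])

```text
clock: 28.55
ee_pos: [531.4, 37.2, 6.8]
eef_rot: [-179.9, -22.6, 83.0]
force: [-0.8, 0.5, 0.7]
grip_width: 0.443
```

```bash
python3 - <<'E'
from h import *
st();aim();wv()
E
```

```text
t 28.55 p [531.4  37.2   6.8] rpy [-179.9  -22.6   83. ] F [-0.8  0.5  0.7] M [-0.15  0.05  0.  ] g 40.4 q [-11.2  28.8 112.8  32.6  45.2 -28.9]
lateral off (+ = tool to +x) 0.23 along 2.4 Flat -0.8 Fn 0.45
wrist mids {5: (243, 399, np.float64(321.0)), 40: (219, 420, np.float64(319.5)), 100: (235, 405, np.float64(320.0)), 150: (263, 381, np.float64(322.0)), 210: (273, 373, np.float64(323.0)), 240: (278, 369, np.float64(323.5))}
```

```bash
python3 - <<'E'
from h import *
s=robot.read_camera('scene')
cv2.imwrite('pics/s24.png',cv2.resize(s[170:260,260:380],(800,600),interpolation=cv2.INTER_CUBIC))
wv('pics/w24.png');st()
E
```

```text
wrist mids {5: (283, 373, np.float64(328.0)), 40: (234, 422, np.float64(328.0)), 100: (232, 428, np.float64(330.0)), 150: (259, 401, np.float64(330.0)), 210: (278, 372, np.float64(325.0)), 240: (278, 370, np.float64(324.0))}
t 28.7 p [531.6  37.8   7. ] rpy [180.  -22.6  83.3] F [ 0.1 -0.4 -0.7] M [-0.36 -0.08 -0.06] g 40.2 q [-11.2  28.7 112.8  32.7  45.2 -29.2]
```

View pics/s24.png

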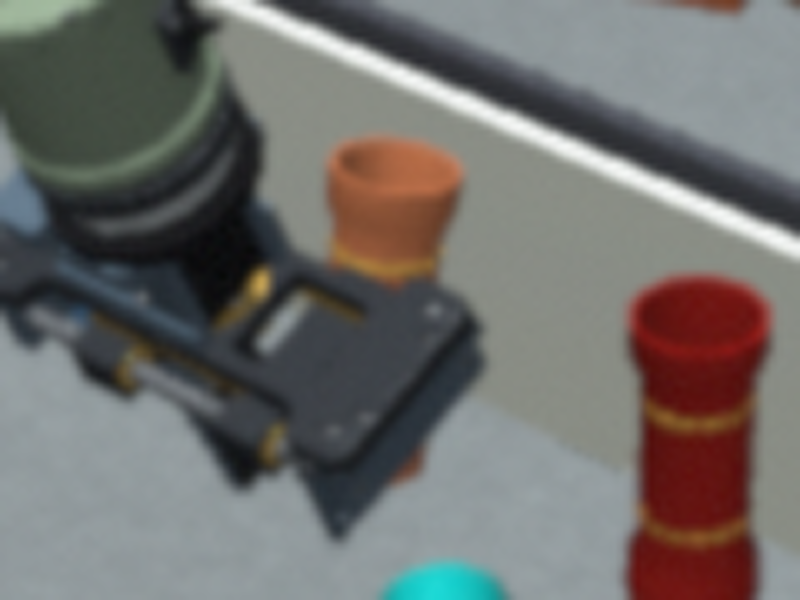

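View pics/w24.png

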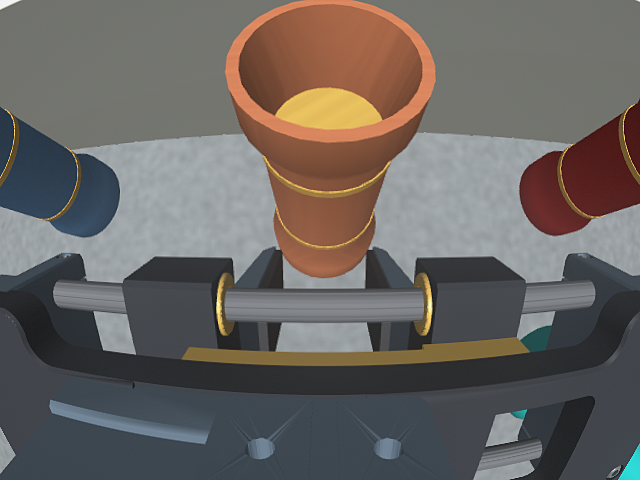

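The vase has dropped onto the bench and is rocking upright. Let it settle and look again.

>>> carry_out([
  {"dp": [0, 0, 0], "dr": [0, 0, 0]},
  {"dp": [0, 0, 0], "dr": [0, 0, 0]},
  {"dp": [0, 0, 0], "dr": [0, 0, 0]},
  {"dp": [0, 0, 0], "dr": [0, 0, 0]},
])

```text
clock: 29.03
ee_pos: [531.4, 37.2, 6.8]
eef_rot: [-180.0, -22.8, 83.2]
force: [-0.4, -0.8, -0.3]
grip_width: 0.439
```

```bash
python3 - <<'E'
from h import *
st();aim()
s=robot.read_camera('scene')
cv2.imwrite('pics/s25.png',cv2.resize(s[170:260,260:380],(800,600),interpolation=cv2.INTER_CUBIC))
wv('pics/w25.png')
E
```

```text
t 29.03 p [531.4  37.2   6.8] rpy [-180.   -22.8   83.2] F [-0.4 -0.8 -0.3] M [-0.39  0.   -0.03] g 40.0 q [-11.4  28.8 112.8  32.9  45.3 -29.5]
lateral off (+ = tool to +x) 0.25 along 2.4 Flat -0.28 Fn -0.82
wrist mids {40: (273, 373, np.float64(323.0)), 100: (216, 429, np.float64(322.5)), 150: (216, 428, np.float64(322.0)), 210: (257, 388, np.float64(322.5)), 240: (277, 371, np.float64(324.0))}
```

View pics/s25.png

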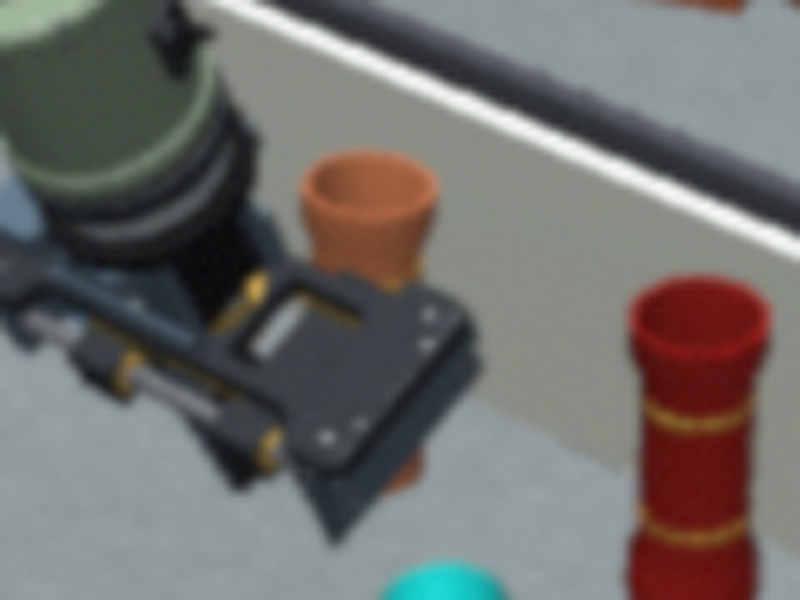

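View pics/w25.png

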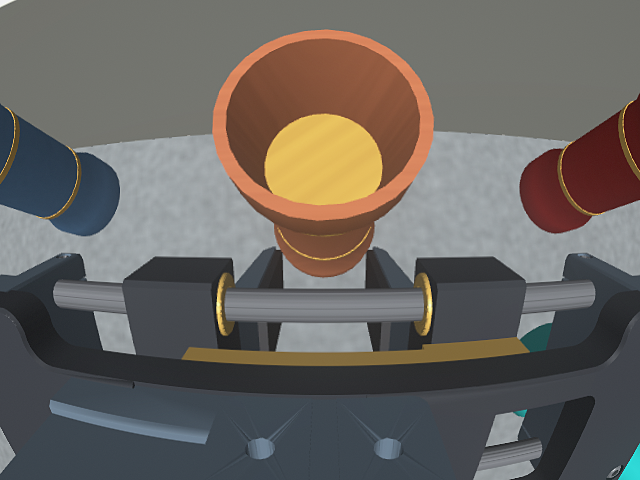

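```bash
python3 - <<'E'
from h import *
p=robot.camera_params('wrist')
for n,u,v,z in [('mouth L',213,125,118),('mouth R',433,125,118),('mouth front',323,31,118),('mouth back',323,218,118),('foot back',323,276,5),('foot back16',323,276,16)]: print(n,onz(p,u,v,z,True).round(1))
print(rot(robot.camera_params('wrist')['orientation'])[:,2])
s=robot.camera_params('scene')
# scene crop: px = 260+x*120/800
for n,x,y in [('mouthL',303,190),('mouthR',437,190)]: print(n,onz(s,260+x*.15,170+y*.15,118).round(1))
print('foot front right scene',onz(s,260+420*.15,170+475*.15,0).round(1))
st()
E
```

```text
mouth L [512.5  69.1 118. ]
mouth R [559.1  63.4 118. ]
mouth front [538.7  90.8 118. ]
mouth back [533.4  46.  118. ]
foot back [532.3  39.6   5. ]
foot back16 [532.3  39.1  16. ]
[ 0.01896664  0.15768288 -0.98730764]
mouthL [519.4  56.4 118. ]
mouthR [559.1  82.  118. ]
foot front right scene [558.1  68.7   0. ]
t 29.13 p [531.4  37.2   6.8] rpy [-180.   -22.8   83.2] F [ 0.1 -0.9 -0.8] M [-0.4  -0.06  0.01] g 40.4 q [-11.4  28.8 112.8  32.9  45.3 -29.4]
```

Upright: the mouth centre is at about (536, 68), above the foot. Now I push the foot the remaining ~26 mm, contact at ~14 mm height.

>>> carry_out([
  {"dp": [1.8, 0, -0.6], "dr": [0, 0, 0]},
  {"dp": [1.8, 0, 0.5], "dr": [0, 0, 0]},
  {"dp": [1.8, 0, 0.7], "dr": [0, 0, 0]},
])

```text
clock: 29.38
ee_pos: [531.8, 41.7, 7.9]
eef_rot: [-179.9, -22.8, 83.1]
force: [-0.1, -1.2, -2.3]
grip_width: 0.434
```

```bash
python3 - <<'E'
from h import *
st();aim();wv()
E
```

```text
t 29.38 p [531.8  41.7   7.9] rpy [-179.9  -22.8   83.1] F [-0.1 -1.2 -2.3] M [-0.53 -0.05  0.03] g 39.6 q [-10.9  28.7 112.8  32.9  45.2 -28.9]
lateral off (+ = tool to +x) 0.23 along 7.0 Flat 0.02 Fn -1.23
wrist mids {100: (225, 421, np.float64(323.0)), 150: (214, 432, np.float64(323.0)), 210: (240, 406, np.float64(323.0)), 240: (275, 371, np.float64(323.0))}
```

```bash
python3 - <<'E'
from h import *
s=robot.read_camera('scene')
cv2.imwrite('pics/s26.png',cv2.resize(s[170:260,260:380],(800,600),interpolation=cv2.INTER_CUBIC))
wv('pics/w26.png');st()
E
```

```text
wrist mids {100: (225, 420, np.float64(322.5)), 150: (214, 432, np.float64(323.0)), 210: (240, 405, np.float64(322.5)), 240: (275, 370, np.float64(322.5))}
t 29.53 p [531.8  41.9   7.9] rpy [-179.9  -22.8   83.1] F [ 0.2 -1.2 -2.1] M [-0.53 -0.02 -0.  ] g 40.0 q [-10.8  28.7 112.8  32.9  45.2 -28.9]
```

View pics/s26.png

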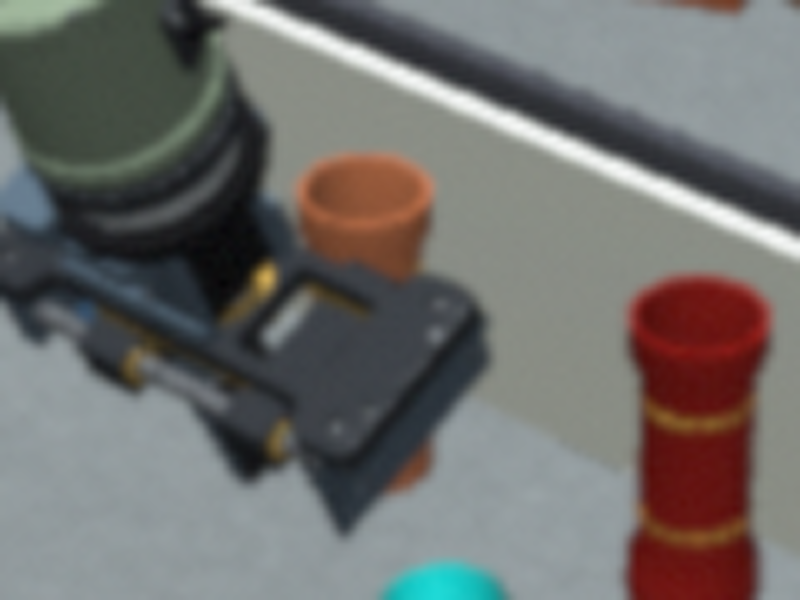

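View pics/w26.png

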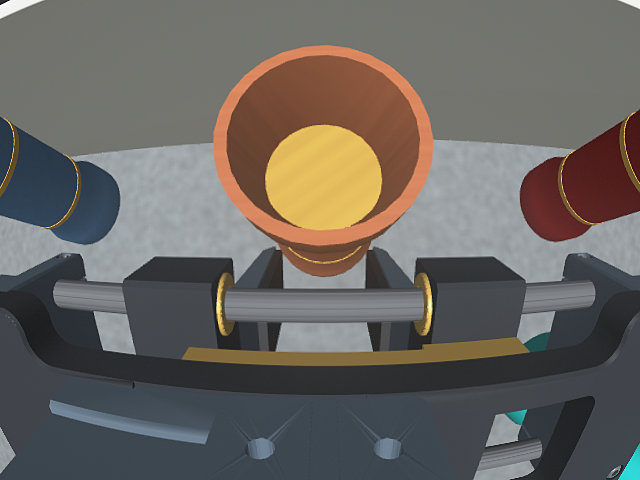

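```bash
python3 - <<'E'
from h import *
p=robot.camera_params('wrist')
for n,u,v,z in [('L',214,140,118),('R',433,140,118),('front',323,46,118),('back',323,243,118),('floor of cup?',323,177,6)]: print(n,onz(p,u,v,z,True).round(1))
# ray through mouth front/back from upright hypotheses; scene
s=robot.camera_params('scene')
for n,x,y in [('mouthL',298,195),('mouthR',434,195),('mouth c',366,200)]: print(n,onz(s,260+x*.15,170+y*.15,118).round(1))
print('foot right bottom',onz(s,260+430*.15,170+478*.15,0).round(1))
print('red base ref: mouth',onz(s,260+700*.15,170+320*.15,118).round(1))
E
```

```text
L [512.8  70.8 118. ]
R [559.3  65.2 118. ]
front [538.8  91.8 118. ]
back [533.3  46.1 118. ]
floor of cup? [538.9  94.7   6. ]
mouthL [519.8  52.8 118. ]
mouthR [560.   78.8 118. ]
mouth c [541.7  63.2 118. ]
foot right bottom [562.2  69.2   0. ]
red base ref: mouth [677.9  64.5 118. ]
```

>>> carry_out([
  {"dp": [-1, 0, 1.3], "dr": [0, 0, 0]},
  {"dp": [0.5, 0, 1], "dr": [0, 0, 0]},
])

```text
clock: 29.7
ee_pos: [532.2, 42.2, 6.3]
eef_rot: [-180.0, -22.8, 83.2]
force: [-4.0, -7.9, 8.9]
grip_width: 0.438
```

```bash
python3 - <<'E'
from h import *
st();aim();wv()
E
```

```text
t 29.7 p [532.2  42.2   6.3] rpy [-180.   -22.8   83.2] F [-4.  -7.9  8.9] M [-1.04  0.54  0.24] g 39.9 q [-10.8  28.8 112.9  33.1  45.  -29.1]
lateral off (+ = tool to +x) 0.54 along 7.5 Flat -3.06 Fn -8.34
wrist mids {100: (225, 421, np.float64(323.0)), 150: (212, 435, np.float64(323.5)), 210: (233, 414, np.float64(323.5)), 240: (266, 381, np.float64(323.5))}
```

>>> carry_out([
  {"dp": [-0.6, 0, -2], "dr": [0, 0, 0]},
])

```text
clock: 29.83
ee_pos: [531.9, 40.9, 8.1]
eef_rot: [-180.0, -22.8, 83.2]
force: [-0.5, -1.0, -0.6]
grip_width: 0.443
```

```bash
python3 - <<'E'
from h import *
st();aim();wv()
E
```

```text
t 29.83 p [531.9  40.9   8.1] rpy [-180.   -22.8   83.2] F [-0.5 -1.  -0.6] M [-0.26 -0.    0.01] g 40.4 q [-10.9  28.7 112.8  32.9  45.3 -29. ]
lateral off (+ = tool to +x) 0.33 along 6.2 Flat -0.37 Fn -1.09
wrist mids {100: (227, 420, np.float64(323.5)), 150: (215, 433, np.float64(324.0)), 210: (240, 408, np.float64(324.0)), 240: (275, 372, np.float64(323.5))}
```

Now push at constant height.

>>> carry_out([
  {"dp": [1.6, 0, 0.7], "dr": [0, 0, 0]},
  {"dp": [1.6, 0, 0.7], "dr": [0, 0, 0]},
  {"dp": [1.6, 0, 0.6], "dr": [0, 0, 0]},
])

```text
clock: 30.13
ee_pos: [532.9, 45.6, 8.4]
eef_rot: [179.9, -22.7, 83.2]
force: [-0.9, -2.2, -0.2]
grip_width: 0.442
```

```bash
python3 - <<'E'
from h import *
st();aim();wv('pics/w27.png')
E
```

```text
t 30.13 p [532.9  45.6   8.4] rpy [179.9 -22.7  83.2] F [-0.9 -2.2 -0.2] M [-0.58 -0.04  0.06] g 40.3 q [-10.4  28.6 112.8  33.1  45.  -28.6]
lateral off (+ = tool to +x) 0.91 along 11.0 Flat -0.63 Fn -2.24
wrist mids {100: (230, 417, np.float64(323.5)), 150: (216, 434, np.float64(325.0)), 210: (236, 412, np.float64(324.0)), 240: (269, 381, np.float64(325.0))}
```

View pics/w27.png

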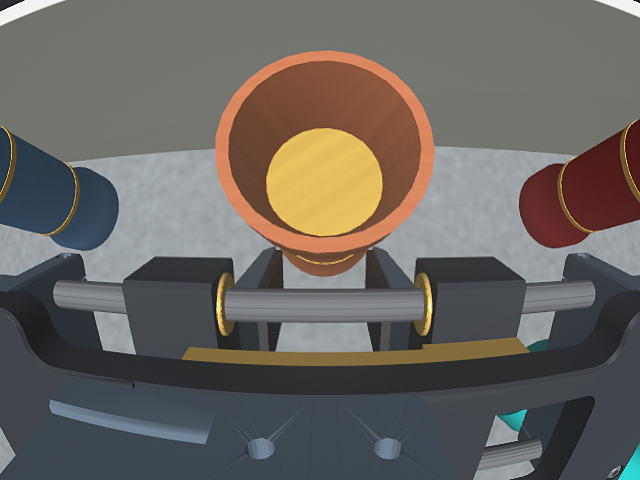

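>>> carry_out([
  {"dp": [1.8, -0.1, 0.8], "dr": [0, 0, 0]},
  {"dp": [1.8, -0.1, 0.8], "dr": [0, 0, 0]},
  {"dp": [1.8, -0.1, 0.8], "dr": [0, 0, 0]},
])

```text
clock: 30.43
ee_pos: [533.8, 52.0, 8.2]
eef_rot: [179.9, -22.7, 83.2]
force: [-0.1, -2.0, 0.6]
grip_width: 0.438
```

```bash
python3 - <<'E'
from h import *
st();aim();wv()
E
```

```text
t 30.43 p [533.8  52.    8.2] rpy [179.9 -22.7  83.2] F [-0.1 -2.   0.6] M [-0.65 -0.01  0.  ] g 40.0 q [ -9.7  28.6 112.9  33.3  44.7 -28.1]
lateral off (+ = tool to +x) 1.12 along 17.4 Flat 0.13 Fn -2.01
wrist mids {100: (231, 418, np.float64(324.5)), 150: (215, 434, np.float64(324.5)), 210: (236, 414, np.float64(325.0)), 240: (268, 382, np.float64(325.0))}
```

>>> carry_out([
  {"dp": [1.8, -0.1, 0.8], "dr": [0, 0, 0]},
  {"dp": [1.8, -0.1, 0.8], "dr": [0, 0, 0]},
])

```text
clock: 30.65
ee_pos: [534.3, 56.5, 8.2]
eef_rot: [179.9, -22.7, 83.2]
force: [-0.3, -1.8, 0.8]
grip_width: 0.438
```

```bash
python3 - <<'E'
from h import *
st();aim();wv()
E
```

```text
t 30.65 p [534.3  56.5   8.2] rpy [179.9 -22.7  83.2] F [-0.3 -1.8  0.8] M [-0.57 -0.04 -0.01] g 39.9 q [ -9.2  28.6 112.9  33.4  44.5 -27.8]
lateral off (+ = tool to +x) 1.13 along 21.9 Flat -0.15 Fn -1.8
wrist mids {100: (231, 418, np.float64(324.5)), 150: (215, 435, np.float64(325.0)), 210: (236, 414, np.float64(325.0)), 240: (268, 382, np.float64(325.0))}
```

>>> carry_out([
  {"dp": [1.6, -0.1, 0.7], "dr": [0, 0, 0]},
  {"dp": [1.5, -0.1, 0.7], "dr": [0, 0, 0]},
])

```text
clock: 30.87
ee_pos: [534.6, 60.4, 8.2]
eef_rot: [179.8, -22.7, 83.3]
force: [0.2, -3.3, 0.3]
grip_width: 0.437
```

>>> carry_out([
  {"dp": [1.1, 0, 0.5], "dr": [0, 0, 0]},
  {"dp": [0.9, 0, 0.4], "dr": [0, 0, 0]},
])

```text
clock: 31.03
ee_pos: [534.9, 62.9, 8.2]
eef_rot: [179.8, -22.7, 83.3]
force: [-0.0, -2.1, 0.4]
grip_width: 0.442
```

>>> carry_out([
  {"dp": [0.9, 0, 0.4], "dr": [0, 0, 0]},
])

```text
clock: 31.12
ee_pos: [535.0, 63.9, 8.2]
eef_rot: [179.8, -22.7, 83.3]
force: [0.2, -3.2, 1.7]
grip_width: 0.436
```

>>> carry_out([
  {"dp": [0.9, 0, 0.4], "dr": [0, 0, 0]},
])

```text
clock: 31.2
ee_pos: [535.1, 65.0, 8.2]
eef_rot: [179.8, -22.7, 83.3]
force: [-0.7, -2.6, 0.0]
grip_width: 0.438
```

>>> carry_out([
  {"dp": [0.8, 0, 0.3], "dr": [0, 0, 0]},
])

```text
clock: 31.28
ee_pos: [535.3, 65.9, 8.2]
eef_rot: [179.8, -22.7, 83.3]
force: [0.5, -1.9, 0.0]
grip_width: 0.437
```

>>> carry_out([
  {"dp": [0.8, 0, 0.3], "dr": [0, 0, 0]},
])

```text
clock: 31.37
ee_pos: [535.4, 66.9, 8.2]
eef_rot: [179.8, -22.7, 83.3]
force: [0.2, -2.3, 0.3]
grip_width: 0.437
```

>>> carry_out([
  {"dp": [0.8, 0, 0.3], "dr": [0, 0, 0]},
])

```text
clock: 31.45
ee_pos: [535.5, 67.8, 8.3]
eef_rot: [179.8, -22.7, 83.3]
force: [-0.6, -2.3, -0.3]
grip_width: 0.442
```

```bash
python3 - <<'E'
from h import *
st();aim();wv('pics/w28.png')
E
```

```text
t 31.45 p [535.5  67.8   8.3] rpy [179.8 -22.7  83.3] F [-0.6 -2.3 -0.3] M [-0.58  0.   -0.  ] g 40.3 q [ -7.9  28.6 113.   33.8  44.  -26.9]
lateral off (+ = tool to +x) 1.16 along 33.3 Flat -0.35 Fn -2.34
wrist mids {100: (231, 418, np.float64(324.5)), 150: (216, 435, np.float64(325.5)), 210: (236, 414, np.float64(325.0)), 240: (269, 380, np.float64(324.5))}
```

View pics/w28.png

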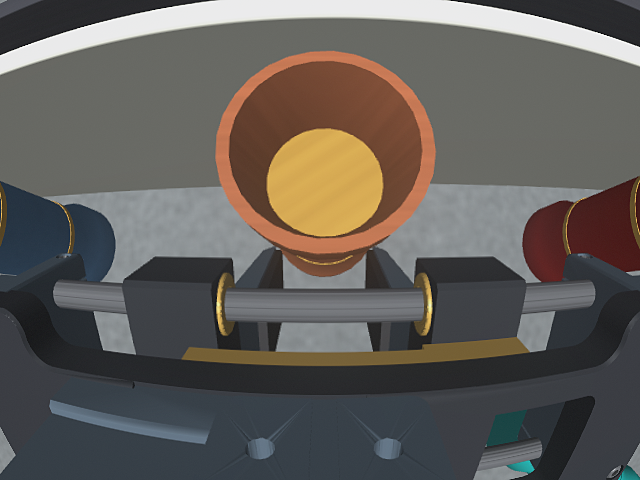

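```bash
python3 - <<'E'
from h import *
p=robot.camera_params('wrist')
print(onz(p,325,52,118,True), onz(p,325,18,130,True), onz(p,325,184,0,True))
E
```

```text
[542.26758414 116.33644137 118.        ] [542.22401931 116.53625152 130.        ] [543.2509725  118.65789403   0.        ]
```

>>> carry_out([
  {"dp": [0.7, 0, 0.3], "dr": [0, 0, 0]},
])

```text
clock: 31.58
ee_pos: [535.5, 68.6, 8.2]
eef_rot: [179.8, -22.7, 83.3]
force: [-0.1, -4.8, 0.9]
grip_width: 0.437
```

>>> carry_out([
  {"dp": [0.7, 0, 0.3], "dr": [0, 0, 0]},
])

```text
clock: 31.67
ee_pos: [535.7, 69.0, 8.1]
eef_rot: [179.8, -22.7, 83.3]
force: [-1.2, -6.0, 2.2]
grip_width: 0.437
```

>>> carry_out([
  {"dp": [0.7, 0, 0.3], "dr": [0, 0, 0]},
])

```text
clock: 31.75
ee_pos: [535.8, 69.2, 8.0]
eef_rot: [179.8, -22.6, 83.3]
force: [-1.4, -6.7, 3.3]
grip_width: 0.439
```

>>> carry_out([
  {"dp": [1, 0, 0.1], "dr": [0, 0, 0]},
  {"dp": [1, 0, 0.1], "dr": [0, 0, 0]},
])

```text
clock: 31.92
ee_pos: [535.8, 69.3, 8.2]
eef_rot: [179.7, -22.4, 83.5]
force: [-1.4, -7.6, 1.6]
grip_width: 0.44
```

```bash
python3 - <<'E'
from h import *
st();aim();wv('pics/w29.png')
p=robot.camera_params('wrist')
E
```

```text
t 31.92 p [535.8  69.3   8.2] rpy [179.7 -22.4  83.5] F [-1.4 -7.6  1.6] M [-1.36  0.21  0.07] g 40.1 q [ -7.6  28.5 112.9  33.4  43.8 -26.5]
lateral off (+ = tool to +x) 1.34 along 34.8 Flat -0.59 Fn -7.7
wrist mids {100: (234, 416, np.float64(325.0)), 150: (215, 435, np.float64(325.0)), 210: (230, 420, np.float64(325.0)), 240: (260, 392, np.float64(326.0))}
```

View pics/w29.png

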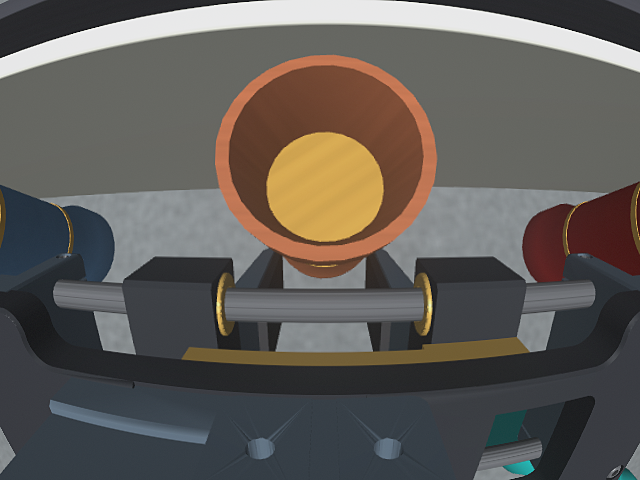

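Foot pressed to the wall with ~8 N. Back off, then press at mid-height, so that lip and foot both seat.

>>> carry_out([
  {"dp": [-2, 0, -0.8], "dr": [0, 0, 0]},
  {"dp": [-5, 0, -2], "dr": [0, 0, 0]},
  {"dp": [-9, 0, -4], "dr": [0, 0, 0]},
  {"dp": [-9, 0, -4], "dr": [0, 0, 0]},
  {"dp": [-3, 0, -2], "dr": [0, 0, 0]},
])

```text
clock: 32.38
ee_pos: [531.0, 38.6, 9.4]
eef_rot: [179.9, -22.6, 83.5]
force: [0.8, -0.3, -0.1]
grip_width: 0.436
```

```bash
python3 - <<'E'
from h import *
st();wv('pics/w30.png')
s=robot.read_camera('scene')
cv2.imwrite('pics/s30.png',cv2.resize(s[170:260,260:380],(800,600),interpolation=cv2.INTER_CUBIC))
plan([533,38,53],orient(83.7,23),n=2)
E
```

```text
t 32.38 p [531.   38.6   9.4] rpy [179.9 -22.6  83.5] F [ 0.8 -0.3 -0.1] M [-0.26 -0.08  0.  ] g 39.7 q [-11.1  28.5 112.8  32.6  45.3 -29. ]
wrist mids {5: (251, 406, np.float64(328.5)), 40: (234, 424, np.float64(329.0)), 100: (251, 403, np.float64(327.0)), 150: (281, 374, np.float64(327.5)), 210: (301, 352, np.float64(326.5))}
from [531.2  38.9   9.5] [179.9 -22.6  83.4] n 2 dist [ 1.8 -0.9 43.5] rv [ 0.2  0.4 -0.3]
  dp [8.0, 1.0, -20.2] dr [0.12, 0.21, -0.13]
  dp [8.1, 1.0, -20.2] dr [0.12, 0.21, -0.13]
```

View pics/s30.png

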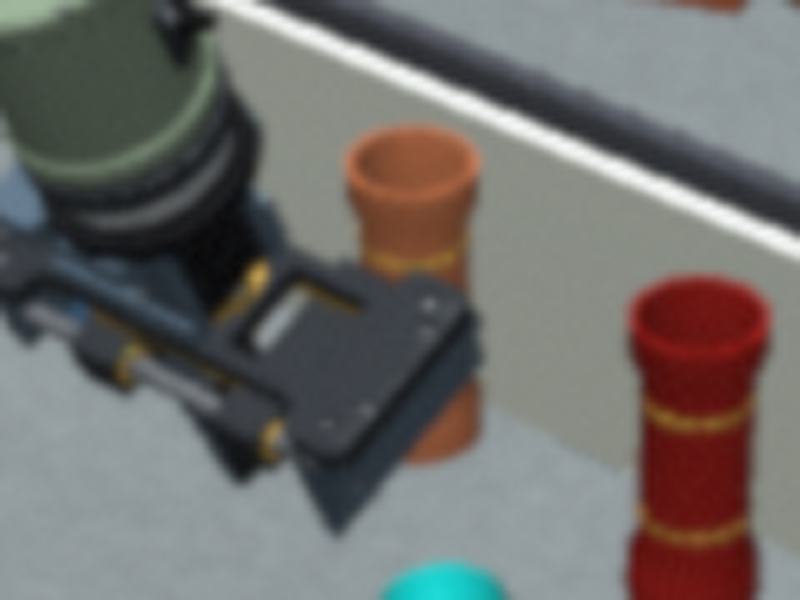

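View pics/w30.png

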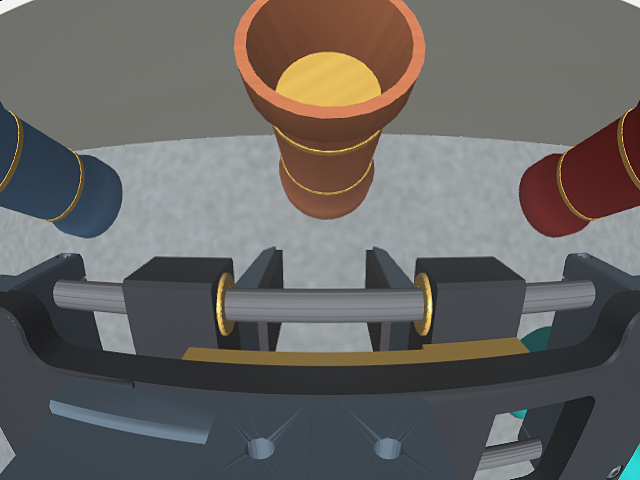

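Stands upright, freely, near the wall. Raise to mid-height, narrow the fingers, press.

>>> carry_out([
  {"dp": [8, 0.5, -20], "dr": [0, 0.2, 0]},
  {"dp": [8, 0.5, -20], "dr": [0, 0.2, 0]},
  {"dp": [0, 0, 0], "dr": [0, 0, 0]},
  {"dp": [0, 0, 0], "dr": [0, 0, 0]},
  {"dp": [0, 0, 0], "dr": [0, 0, 0]},
], gripper=20)

```text
clock: 32.9
ee_pos: [531.1, 38.0, 53.0]
eef_rot: [-179.9, -23.1, 83.2]
force: [0.0, -0.2, -0.4]
grip_width: 0.219
```

```bash
python3 - <<'E'
from h import *
st();wv('pics/w31.png')
plan([535,58,48],orient(83.7,23),n=4)
E
```

```text
t 32.9 p [531.1  38.   53. ] rpy [-179.9  -23.1   83.2] F [ 0.  -0.2 -0.4] M [-0.2  -0.11 -0.06] g 20.0 q [-11.4  25.  110.5  30.3  50.8 -25.4]
wrist mids {100: (262, 390, np.float64(326.0)), 150: (270, 382, np.float64(326.0)), 210: (293, 358, np.float64(325.5))}
from [530.7  38.1  52.7] [-179.8  -23.1   83.2] n 4 dist [ 4.3 19.9 -4.7] rv [ 0.  -0.1 -0.4]
  dp [4.2, 0.5, 3.1] dr [0.01, -0.02, -0.11]
  dp [4.2, 0.5, 3.1] dr [0.01, -0.02, -0.11]
  dp [4.2, 0.5, 3.1] dr [0.01, -0.02, -0.11]
  dp [4.2, 0.5, 3.1] dr [0.01, -0.02, -0.11]
```

View pics/w31.png

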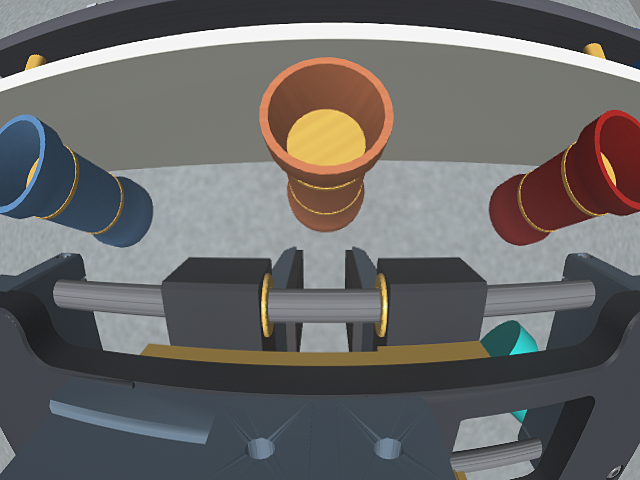

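>>> carry_out([
  {"dp": [4, 0.6, 3.2], "dr": [0, 0, -0.1]},
  {"dp": [4, 0.5, 3], "dr": [0, 0, -0.1]},
  {"dp": [3, 0.3, 1.5], "dr": [0, 0, -0.1]},
])

```text
clock: 33.2
ee_pos: [532.5, 51.9, 47.7]
eef_rot: [-179.7, -23.1, 83.4]
force: [0.2, -0.6, -0.1]
grip_width: 0.221
```

>>> carry_out([
  {"dp": [2, 0, 0.8], "dr": [0, 0, 0]},
  {"dp": [1.2, 0, 0.5], "dr": [0, 0, 0]},
])

```text
clock: 33.37
ee_pos: [532.2, 56.8, 46.6]
eef_rot: [-179.6, -23.1, 83.4]
force: [-0.2, -0.5, -0.1]
grip_width: 0.221
```

```bash
python3 - <<'E'
from h import *
st();aim()
E
```

```text
t 33.37 p [532.2  56.8  46.6] rpy [-179.6  -23.1   83.4] F [-0.2 -0.5 -0.1] M [-0.24 -0.05  0.01] g 20.1 q [ -9.4  25.5 110.8  30.9  49.7 -24.4]
lateral off (+ = tool to +x) -0.93 along 22.1 Flat -0.13 Fn -0.53
```

>>> carry_out([
  {"dp": [0.5, 2, 0.2], "dr": [0, 0, 0]},
  {"dp": [1, 0.8, 0.4], "dr": [0, 0, 0]},
])

```text
clock: 33.53
ee_pos: [535.0, 58.9, 46.2]
eef_rot: [-179.5, -23.1, 83.5]
force: [0.1, 0.3, -0.1]
grip_width: 0.219
```

>>> carry_out([
  {"dp": [0.8, 0, 0.3], "dr": [0, 0, 0]},
])

```text
clock: 33.62
ee_pos: [535.3, 59.8, 46.2]
eef_rot: [-179.5, -23.1, 83.5]
force: [-0.0, -0.1, -0.4]
grip_width: 0.218
```

>>> carry_out([
  {"dp": [0.8, 0, 0.3], "dr": [0, 0, 0]},
])

```text
clock: 33.7
ee_pos: [535.6, 60.7, 46.2]
eef_rot: [-179.5, -23.1, 83.5]
force: [-0.6, -0.1, -0.4]
grip_width: 0.219
```

>>> carry_out([
  {"dp": [0.8, 0, 0.3], "dr": [0, 0, 0]},
])

```text
clock: 33.78
ee_pos: [535.7, 61.6, 46.3]
eef_rot: [-179.5, -23.1, 83.5]
force: [0.1, 0.2, 0.2]
grip_width: 0.219
```

>>> carry_out([
  {"dp": [0.7, 0, 0.3], "dr": [0, 0, 0]},
])

```text
clock: 33.87
ee_pos: [535.9, 62.4, 46.4]
eef_rot: [-179.6, -23.1, 83.5]
force: [0.4, -0.1, -0.3]
grip_width: 0.218
```

>>> carry_out([
  {"dp": [0.7, 0, 0.3], "dr": [0, 0, 0]},
])

```text
clock: 33.95
ee_pos: [536.1, 63.0, 46.4]
eef_rot: [-179.6, -23.1, 83.5]
force: [0.4, -1.2, 0.1]
grip_width: 0.217
```

>>> carry_out([
  {"dp": [0.7, 0, 0.3], "dr": [0, 0, 0]},
])

```text
clock: 34.03
ee_pos: [536.3, 63.3, 46.4]
eef_rot: [-179.6, -23.0, 83.5]
force: [0.3, -3.3, -0.7]
grip_width: 0.219
```

>>> carry_out([
  {"dp": [0.7, 0, 0.3], "dr": [0, 0, 0]},
])

```text
clock: 34.12
ee_pos: [536.4, 63.4, 46.3]
eef_rot: [-179.7, -22.9, 83.6]
force: [-1.4, -4.5, 0.2]
grip_width: 0.221
```

>>> carry_out([
  {"dp": [1.1, 0, 0.4], "dr": [0, 0, 0]},
])

```text
clock: 34.2
ee_pos: [536.5, 63.6, 46.2]
eef_rot: [-179.7, -22.8, 83.6]
force: [-1.3, -7.1, 2.6]
grip_width: 0.219
```

>>> carry_out([
  {"dp": [1.2, 0, 0.4], "dr": [0, 0.1, 0]},
  {"dp": [1.2, 0, 0.4], "dr": [0, 0.1, 0]},
])

```text
clock: 34.37
ee_pos: [536.6, 63.7, 46.3]
eef_rot: [-179.8, -22.8, 83.8]
force: [-1.8, -7.3, 2.7]
grip_width: 0.221
```

```bash
python3 - <<'E'
from h import *
st();aim();wv('pics/w32.png')
E
```

```text
t 34.37 p [536.6  63.7  46.3] rpy [-179.8  -22.8   83.8] F [-1.8 -7.3  2.7] M [-1.28  0.32  0.22] g 20.2 q [ -8.4  25.7 110.4  30.6  49.3 -23.6]
lateral off (+ = tool to +x) 2.74 along 29.3 Flat -0.96 Fn -7.41
wrist mids {150: (251, 388, np.float64(319.5)), 210: (252, 386, np.float64(319.0)), 240: (278, 361, np.float64(319.5))}
```

View pics/w32.png

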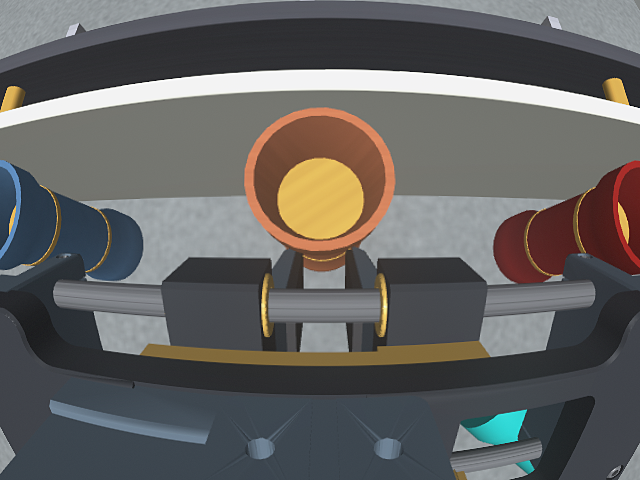

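```bash
python3 - <<'E'
from h import *
p=robot.camera_params('wrist')
print('mouth front',onz(p,320,108,118,True).round(1),'back',onz(p,320,251,118,True).round(1),'wall top front',onz(p,320,91,130,True).round(1))
E
```

```text
mouth front [542.4 117.3 118. ] back [537.5  70.5 118. ] wall top front [542.5 116.7 130. ]
```

>>> carry_out([
  {"dp": [-0.6, 0, -0.2], "dr": [0, 0, 0]},
  {"dp": [-1, 0, -0.4], "dr": [0, 0, 0]},
  {"dp": [-2, 0, -0.8], "dr": [0, 0, 0]},
  {"dp": [-5, 0, -2], "dr": [0, 0, 0]},
  {"dp": [-8, 0, -4], "dr": [0, 0, 0]},
])

```text
clock: 34.83
ee_pos: [534.1, 46.5, 47.0]
eef_rot: [-179.8, -22.9, 83.8]
force: [0.4, 0.4, 0.6]
grip_width: 0.219
```

>>> carry_out([
  {"dp": [-12, 0, -5], "dr": [0, 0, 0]},
  {"dp": [-20, 0, -10], "dr": [0, 0, 0]},
  {"dp": [-20, 0, -15], "dr": [0, 0, 0]},
  {"dp": [-20, 0, -20], "dr": [0, 0, 0]},
  {"dp": [-15, 0, -20], "dr": [0, 0, 0]},
])

```text
clock: 35.25
ee_pos: [519.6, -65.2, 76.1]
eef_rot: [-179.4, -23.0, 83.9]
force: [0.6, 0.6, -0.6]
grip_width: 0.217
```

>>> carry_out([
  {"dp": [-15, 0, -30], "dr": [0, 0, 0]},
  {"dp": [-15, 0, -30], "dr": [0, 0, 0]},
  {"dp": [-5, 0, -10], "dr": [0, 0, 0]},
  {"dp": [0, 0, 0], "dr": [0, 0, 0]},
])

```text
clock: 35.58
ee_pos: [512.7, -136.5, 130.3]
eef_rot: [-179.5, -22.8, 83.5]
force: [-0.0, -0.1, 0.5]
grip_width: 0.22
```

```bash
python3 - <<'E'
from h import *
st();wv('pics/w33.png')
np.save('w33.npy',robot.camera_params('wrist'),allow_pickle=True)
s=robot.read_camera('scene');cv2.imwrite('pics/s33.png',cv2.resize(s[140:320,200:440],(800,600),interpolation=cv2.INTER_CUBIC))
t=robot.read_camera('top');cv2.imwrite('pics/t33f.png',t);cv2.imwrite('pics/t33.png',cv2.resize(t[150:360,220:420],(570,600),interpolation=cv2.INTER_CUBIC))
E
```

```text
t 35.58 p [ 512.7 -136.5  130.3] rpy [-179.5  -22.8   83.5] F [-0.  -0.1  0.5] M [-0.3  -0.06 -0.04] g 20.0 q [-29.1  22.8  99.8  22.4  68.6 -33.1]
wrist mids {5: (302, 464, np.float64(383.0)), 40: (302, 334, np.float64(318.0))}
```

View pics/s33.png

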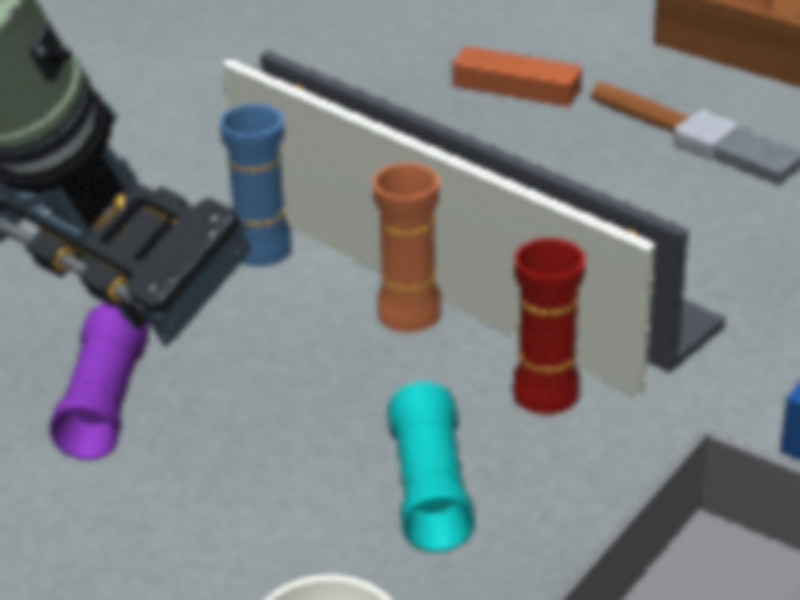

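View pics/t33.png

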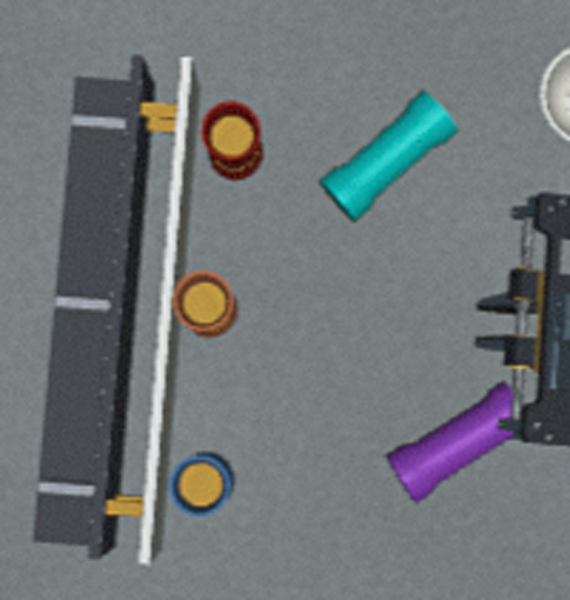

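View pics/w33.png

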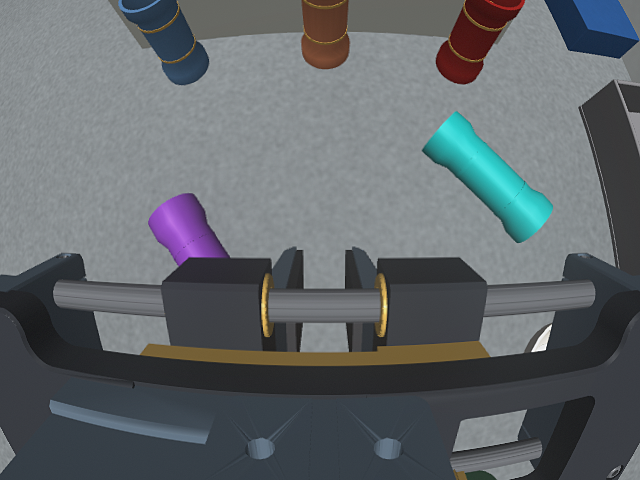

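```bash
python3 - <<'E'
from h import *
pt=robot.camera_params('top')
def cen(f,lo,hi,box):
    h=cv2.cvtColor(cv2.imread(f),cv2.COLOR_BGR2HSV);m=cv2.inRange(h,lo,hi);k=np.zeros_like(m);x0,x1,y0,y1=box;k[y0:y1,x0:x1]=m[y0:y1,x0:x1];M=cv2.moments(k,True);return M['m10']/M['m00'],M['m01']/M['m00'],M['m00']
for n,lo,hi,b,z in [('turq',(80,120,60),(95,255,255),(325,390,175,235),24),('redmouth',(12,100,120),(28,255,255),(288,315,185,212),110),('bluemouth',(12,100,120),(28,255,255),(278,305,308,330),110)]:
    for f in ('pics/top0.png','pics/t33f.png'):
        u,v,a=cen(f,lo,hi,b);print(n,onz(pt,u,v,z).round(1),a)
u,v,a=cen('pics/t33f.png',(12,100,120),(28,255,255),(282,306,245,270));print('copper mouth',onz(pt,u,v,110).round(1))
print(robot.get_obs()['force'].round(1), robot.get_obs()['clock'])
robot.close_job()
E
```

```text
turq [663.8 -66.6  24. ] 828.0
turq [664.8 -65.9  24. ] 823.0
redmouth [668.7  67.  110. ] 164.0
redmouth [670.5  66.2 110. ] 167.0
bluemouth [394.6  97.4 110. ] 178.0
bluemouth [394.5  97.4 110. ] 179.0
copper mouth [536.9  90.9 110. ]
[ 0.5  0.5 -0.9] 35.7333
the job is handed in; nothing more can be done
```

The copper vase stands upright against the white facing in the gap between the blue and red vases. I handed the job in at 35.7 s, with the robot clear of everything. One slip on the way moved the red vase about 2 mm.

- **How it went:** I leaned the vase on the wall at about 45°, let go, and pushed its foot in. On the first push it slipped sideways and fell, coming to rest against the red vase. I regripped it, leaned it again at 44.6°, and let go. With the fingers set wider and centred, the second push brought it upright.
- **Sticking foot:** partway through the second push the foot's rim caught on the slanted fingers and lifted off the bench. I lowered and steepened the fingers, and the vase dropped and rocked upright by itself. I then pushed its foot the rest of the way.
- **Pressing home:** I pressed about 8 N at the foot, then about 7.5 N at mid-height. The highest force I read during the job was about 12.5 N, when a fingertip touched the bench.

**Final checks**
- **Upright and at the wall:** during the last press the front of the lip measured at the wall face (y 117.3 against 116.7–118). After I backed off, the scene, top and wrist views still showed it upright in the gap. I did not confirm foot and lip contact separately after backing off.
- **Mouth position:** from the top camera the mouth centre came out near (537, 91). Touching the wall would put it near y = 94, so this reading is about 3 mm off. That is roughly the calibration error plus the uncertainty in where I took the cup floor to be.
- **Other objects:** blue did not move and turquoise reads about 1 mm different. I did not measure the rest, and the arm did not work near them apart from purple, which looks unmoved in the top view.

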